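# Clear the sole-trimming station and fit its sanding drum

## Robot

A 7-joint arm with a two-finger parallel gripper is mounted at the origin on the work surface. World frame = base frame: x ahead of the robot, y to its left, z up, the work surface at z = 0. Lengths are in m, angles in rad, forces in N, time in s.
With the tool pointing down it reaches from about 0.4 to 0.85 m from the base axis. Payload 10.4 kg.
Tool frame: the origin (TCP) lies at the centre of the arm's flange, where the gripper is bolted on; the fingertips stand 182 mm ahead of it and the grasp point (between the pads) lies 164 mm ahead of it (r.hold_point_z is the distance from the TCP to the grasp point, in m); z points along the fingers, y is the direction in which the jaws open and shut (so a half turn about z gives the same grasp; the last joint's range is limited). The gripper opens to 87 mm and grips with 3 to 60 N. Pads are 19 mm wide; open, the fingers measure 117 mm over their backs; the gripper's body (75 mm by 190 mm) begins 51 mm behind the grasp point.
Start: joints at [1.09, 0.332, -0.065, 1.46, 0.022, 1.35, -0.088], TCP at [0.276, -0.561, 0.405] pointing down, gripper open.
Joint ranges: [-2.6, 2.6], [-0.5, 2.12], [-1.47, 1.34], [0.16, 2.42], [-1.27, 4.41], [0.06, 2.06], [-2.6, 2.6]. Speed limits (rad/s): [2.22, 2.22, 2.79, 2.79, 3.14, 3.14, 3.14].

## Interface

Orientations are given as a unit quaternion [x, y, z, w].
In Python, from bench import r, cams, job gives the robot as it stands.
- The arm moves only by the tool carry_out, never from a script. Its argument "rows" is a list of rows, each an object with "jaw": the finger opening in m, from 0 to 0.087; "delta_pos": the shift along the tool's x, y, z in m, a list of three; "yaw": the turn about the tool's z in degrees. A call has 1 to 10 rows; each row shifts and turns the commanded pose from where the row before left it, along the tool's axes as they then stand; what a row does not reach is not made up. A row lasts 1/10 s, in which the tool goes at most 50 mm and 8.59 degrees, less where a joint would pass 70% of its speed; a pose out of reach is approached as far as the arm can. A call is refused whole if a number of a shift passes 0.05 or a number of a turn 8.59, either way. A call with a gripper value outside its range is refused whole. The fingers move at their own pace and stop on an object; "grip_force" is the grip in N (left out, the last holds). Time passes only in rows, so rows that do not move let the fingers close. It gives the time, the measured TCP pose, the force and the opening at its end, in the units of the state.
- r.read_state(): the state, without advancing time (a new reading comes with each control period).
- cams.camera(name): name is "side" or "top"; returns a dict with "img" (420x560x3 uint8, blue, green, red), "mtx" (3x3 intrinsics, pixels), "R" (3x3) and "t" (3): a world point X has camera coordinates R X + t. Camera axes: x right, y down, z forward; pixel columns grow to the right and rows downward; lengths in m; the calibration is good to about 2 mm. A picture is of the moment at which its call begins. There is no depth.
- job.close_job(): hands the job in, once; it reports no verdict.
Trained networks look in the newest picture that a camera, given by its name, has taken for a name from the list of things; names that differ only in an ending like _2 or _b are one class to them, and where a whole thing is asked for, a point or a joint stands for the part that bears it (a point fixed in the world has none). Each returns a list of dicts, best first, with "confidence" (0 to 1); they miss things now and then, are a little off and sometimes report something else, mostly with a low value. They report only what shows in the picture. A call takes as long as a camera call. They do not tell look-alikes from the thing itself.
- cams.boxes_of(camera, query): "rect" ([centre column, centre row, width, height] as shares, 0 to 1, of the picture: columns of its width, rows of its height, round what is visible of it).
- cams.outline_of(camera, query): "pixels" (420x560 bool, what is visible of it) and "rect" ([centre column, centre row, width, height] as shares, 0 to 1, of the picture: columns of its width, rows of its height, round what is visible of it).
The state is a dict: "time": time; "joint_positions": joint angles; "joint_vel": joint speeds; "joint_torque": joint torques, N m; "ee_pos": TCP position; "eef_rot": TCP orientation; "ft_force": force on the tool from outside, world axes, zero at the start; "torque": the same for the moment, N m; "width": finger opening in m.
Only numpy, scipy, OpenCV 4.12 (cv2) and the standard library are available. Lean on these libraries where they do the work, as an engineer would, in place of code of your own. Each camera call takes 0.05 s, during which the arm holds its last target.

## Task

Get the boot-trimming station ready: first pick up every rubber offcut lying on the bench and put it in the tipping tray, then lift the tray by its red handle to tip them all into the blue scrap bin and lower the tray again. After that stand the orange sanding drum, shank down, in the open chuck and turn the chuck's sleeve clockwise all the way until the jaws grip the shank tight. Leave the white polisher and the awl, pliers and glue jar where they are.

Things in the scene. Friction and masses are not known exactly. Their poses are not given: they have to be found in the camera images.
- tipper: fixed tipping station: an aluminium tray hinged on the near edge of a blue scrap bin, on a grey stand. Origin at bench level straight under the hinge line; the hinge runs along y, 100 mm above the bench. Seen from the origin the bin lies to +x (x 0 to 190 mm, y +-90 mm; near wall 85, side walls 110, far wall 140 mm high, walls and floor 5 mm) and the level tray to -x
- tray (a joint): hinge angle of the tray: 0 level (rests on its stand by its own weight), grows to 1.4 rad as the handle side is lifted and the tray swings up towards the bin; it falls back if let go; lifting takes about 2 to 4 N at the handle. Its contents have slid out by about 1.25 rad
- tray_floor (a point): centre of the tray's inner floor, 79 mm from the hinge, axes as the tipper's while the tray is level (z then 100 mm above the bench); floor 150 mm (x) by 112 mm (y), side and handle-end walls 24 and 22 mm high, open at the hinge end
- tray_handle (a point): middle of the tray's red handle, a round bar 12 mm thick and 92 mm clear length between its two side arms, parallel to the hinge; 205 mm from the hinge (to -x when level), 8 mm above the hinge's height, 41 mm clear of the tray's end wall; moves with the tray
- chuck: fixed upright chuck: dark flange 100 mm wide and 14 mm high, column, knurled sleeve and three steel jaws inside it. Origin at bench level on the axis, z up. Sleeve: 56 mm outer diameter, from 42 to 82 mm above the bench; jaws reach 84 mm above the bench
- chuck_floor (a point): middle of the floor inside the chuck on which the bit's shank stands, on the chuck's axis, 40 mm above the bench; axes as the chuck's. Between the jaws there is an opening of 32 mm diameter when fully open
- sleeve (a joint): turn of the knurled sleeve (yellow stripe) in rad: 0 fully open, grows clockwise seen from above, stop at 2.6; starts at 0 to 0.5. The three jaws move in 2.6 mm per rad, reach the drum's 20 mm shank at about 2.3 and grip it tight at the stop. Stays where it is left; takes about 0.3 to 0.7 N m to turn
- drum: orange sanding drum bit, loose, 160 g, 80 mm tall: steel shank 20 mm diameter and 50 mm long below, orange head 32 mm diameter and 30 mm tall above; origin at the middle of the shank's lower end, z up along it. Starts upright in one of the two holes of the wooden stand
- polisher: white polishing bit of the same shape and size as the drum, origin likewise, in the other hole of the stand: leave it there
- stand: fixed wooden bit stand 70 mm (x) by 170 mm (y) by 45 mm high, origin under its centre; two holes 24 mm wide, 35 mm deep, 48 mm to either side of the middle along y
- offcut0: chunky rubber sole offcut, a slightly bent bar (black or brown, with a small yellow mark near one end) 62 mm long, 26 mm high, about 30 mm wide, 50 g; origin at its centre (13 mm above the bench as it lies), x along its length, z up as it first lies. Three to five of the five offcuts are present
- offcut1: chunky rubber sole offcut, a slightly bent bar (black or brown, with a small yellow mark near one end) 62 mm long, 26 mm high, about 30 mm wide, 50 g; origin at its centre (13 mm above the bench as it lies), x along its length, z up as it first lies. Three to five of the five offcuts are present
- offcut2: chunky rubber sole offcut, a slightly bent bar (black or brown, with a small yellow mark near one end) 62 mm long, 26 mm high, about 30 mm wide, 50 g; origin at its centre (13 mm above the bench as it lies), x along its length, z up as it first lies. Three to five of the five offcuts are present
- offcut3: chunky rubber sole offcut, a slightly bent bar (black or brown, with a small yellow mark near one end) 62 mm long, 26 mm high, about 30 mm wide, 50 g; origin at its centre (13 mm above the bench as it lies), x along its length, z up as it first lies. Three to five of the five offcuts are present
- offcut4: chunky rubber sole offcut, a slightly bent bar (black or brown, with a small yellow mark near one end) 62 mm long, 26 mm high, about 30 mm wide, 50 g; origin at its centre (13 mm above the bench as it lies), x along its length, z up as it first lies. Three to five of the five offcuts are present
- awl: screwdriver-like awl with red handle, 170 mm long, lying on the bench: leave it
- pliers: pliers with yellow handles, about 140 mm long, 16 mm high, origin under the pivot: leave them
- glue_jar: closed jar 70 mm wide, 90 mm tall, origin under its centre: leave it
Mind the look-alikes: they are no part of the job. What is shaped like the offcut3 but purple or turquoise is not meant.

How it is judged:
By the outcome, as a careful person would: the job done as asked, in the order asked, and still so for the second after the job is handed in, with the robot touching nothing.
Of offcut0, offcut1, offcut2, offcut3, offcut4 only 3 to 5 are there at a start; the rules pass over those that are not, and their reading is None.
At some moment in a run one of offcut0, offcut1, offcut2, offcut3, offcut4 may be knocked a few centimetres aside while the robot is not near it.
It also fails if it takes over 210 s, if anything falls off the work surface, if the arm or the gripper's body presses on something with over 40 N, if the wrist force passes 120 N, or if a joint passes its speed limit or range.

## Working session

There is one attempt and no reset: what is moved stays moved. The work goes in short steps, Python scripts to look and compute and a tool call to move; the robot and the scene stay as the last step left them, time stands still between calls to the robot, and variables do not carry over. Pictures are saved under pics/ and viewed, and the job is handed in when it is done.

Besides the shell and the picture viewer there is one more tool, called after "Emit:" as name(argument=value, ...), one argument or row to a line, values as JSON. carry_out: Moves the arm, as the interface text tells. Its arguments: {"type":"object","properties":{"rows":{"type":"array"},"grip_force":{"type":"number"}},"required":["rows"]}

```bash
ls; mkdir -p pics; python3 - <<'E'
from bench import r,cams,job
import cv2
s=r.read_state(); print({k:(v if not hasattr(v,'tolist') else v.tolist()) for k,v in s.items()}, r.hold_point_z)
for n in("top","side"):
    c=cams.camera(n); cv2.imwrite(f"pics/{n}0.png",c["img"]); print(n,c["mtx"],c["R"],c["t"])
E
```

```text
pics
{'time': 0.0, 'joint_positions': [1.0904207070920857, 0.3328661595993988, -0.06472105764888902, 1.4609530337360173, 0.02159556399850411, 1.3498751214617148, -0.08851245044563791], 'joint_vel': [0.0018226962472565646, -0.0006597100297357352, -0.0014061896393348843, -0.00032265494344629154, 0.0007891379134789263, 0.001185865373301432, -0.00010794710775732422], 'joint_torque': [0.0005932776002737228, -62.32458829879761, 0.024987890501506627, -38.98989200592041, -0.06135519593954086, 0.039676042506471276, 0.00012509912721725414], 'ee_pos': [0.2761804145480309, -0.5605243763282739, 0.40395177516438796], 'eef_rot': [0.9739159619684867, 0.22690792108447666, -0.0001856043842160322, -0.000678176327007194], 'ft_force': [-0.13301900710577053, 0.1111995532617691, 0.2852457595683373], 'torque': [-0.01903865862837828, 0.02207190318907884, -0.024684980638340476], 'width': 0.08696690205118965} 0.1635
top [[483.75780921   0.         272.67655071]
 [  0.         483.75780921 207.19048135]
 [  0.           0.           1.        ]] [[-0.02555147 -0.99964123 -0.00803363]
 [-0.99616094  0.02613395 -0.08354883]
 [ 0.0837288   0.005868   -0.9964713 ]] [-0.04991452  0.49123684  1.28830702]
side [[507.28390809   0.         285.29508324]
 [  0.         507.28390809 202.10090864]
 [  0.           0.           1.        ]] [[-0.70840327 -0.70559688  0.0172584 ]
 [-0.54714724  0.53354849 -0.64494643]
 [ 0.445864   -0.46632504 -0.76403288]] [0.29815916 0.36184876 1.01755334]
```

View pics/top0.png

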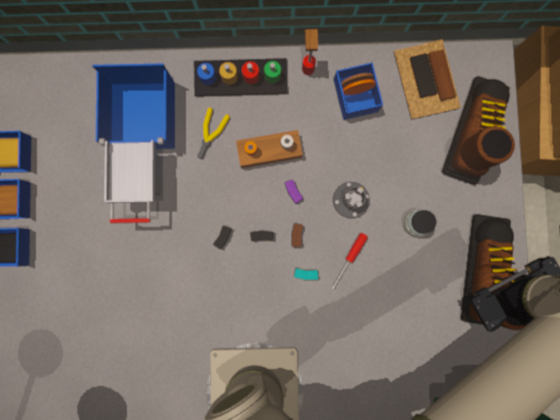

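View pics/side0.png

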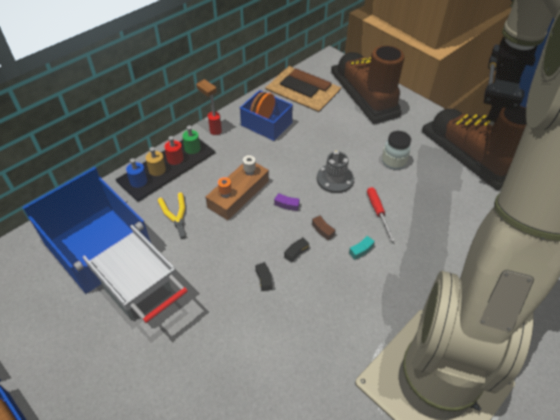

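```bash
cat > h.py <<'E'
from bench import r,cams,job
import cv2, numpy as np, sys
from scipy.spatial.transform import Rotation as Ro
C={}
def cam(n,save=None):
    c=cams.camera(n); C[n]=c
    if save: cv2.imwrite("pics/"+save+".png",c["img"])
    return c
def ray(n,u,v,z):
    c=C[n]; d=np.linalg.inv(c["mtx"])@np.array([u,v,1.]); d=c["R"].T@d; o=-c["R"].T@np.array(c["t"])
    return o+d*(z-o[2])/d[2]
def proj(n,X):
    c=C[n]; p=c["mtx"]@(c["R"]@np.array(X,float)+c["t"]); return p[:2]/p[2]
def st():
    s=r.read_state(); R=Ro.from_quat(s["eef_rot"]).as_matrix()
    return s,np.array(s["ee_pos"]),R
def rep():
    s,p,R=st(); g=p+R[:,2]*r.hold_point_z
    y=np.degrees(np.arctan2(R[1,1],R[0,1]))
    print("t%.2f grasp %s yawY %.1f w %.4f F %s tiltz %s q %s"%(s["time"],g.round(4),y,s["width"],np.round(s["ft_force"],1),R[:,2].round(3),np.round(s["joint_positions"],2)))
def go(x,y,z,yd=None):
    """deltas in tool axes to bring grasp point to world x,y,z; yd world direction angle of jaw axis (deg, mod 180)"""
    s,p,R=st(); g=p+R[:,2]*r.hold_point_z
    d=R.T@(np.array([x,y,z])-g)
    cur=np.degrees(np.arctan2(R[1,1],R[0,1]))
    out="delta tool %s"%d.round(4)
    if yd is not None:
        w=(cur-yd+90)%180-90   # positive yaw about down z lowers world angle
        out+=" yaw %.1f (q7 %.2f)"%(w,s["joint_positions"][6])
    print(out)
E
python3 - <<'E'
from h import *
for n in("top","side"): cam(n)
for q in["offcut0","drum","polisher","tray_handle","tipper","chuck","stand","tray_floor","sleeve","glue_jar"]:
  for n in("top","side"):
    for d in cams.outline_of(n,q)[:7]:
        m=d["pixels"]; ys,xs=np.nonzero(m)
        if len(xs)==0: continue
        (cx,cy),wh,a=cv2.minAreaRect(np.c_[xs,ys].astype(np.float32))
        col=C[n]["img"][m].mean(0).round()
        print(q,n,"%.2f"%d["confidence"],"cen %.1f %.1f n%d"%(xs.mean(),ys.mean(),len(xs)),"rect",np.round((cx,cy,*wh,a),1),"bgr",col,"W",ray(n,xs.mean(),ys.mean(),.015).round(3)[:2])
E
```

```text
offcut0 top 0.76 cen 305.6 274.3 n242 rect [305.5 274.5  23.6  11.2   6. ] bgr [150. 159.  46.] W [ 0.307 -0.146]
offcut0 top 0.73 cen 296.1 235.1 n224 rect [295.9 235.1  10.5  22.6   7.1] bgr [ 55.  75. 114.] W [ 0.413 -0.124]
offcut0 top 0.73 cen 129.3 175.3 n3126 rect [129.  182.5  81.   50.   90. ] bgr [169. 172. 187.] W [0.588 0.328]
offcut0 top 0.61 cen 261.5 235.8 n231 rect [261.5 236.   10.   23.   90. ] bgr [58. 63. 68.] W [ 0.413 -0.03 ]
offcut0 top 0.55 cen 293.2 191.8 n249 rect [292.9 191.5  24.2  11.3  60.3] bgr [145.  78. 134.] W [ 0.531 -0.119]
offcut0 top 0.49 cen 222.2 237.4 n248 rect [222.2 237.3  11.   23.8  28.3] bgr [59. 64. 69.] W [0.412 0.076]
offcut0 side 0.89 cen 322.6 227.8 n338 rect [321.9 227.7  26.3  14.6  42.7] bgr [69. 79. 99.] W [ 0.411 -0.12 ]
offcut0 side 0.78 cen 296.2 249.8 n391 rect [295.6 249.8  15.8  28.4  51.3] bgr [71. 73. 73.] W [ 0.411 -0.026]
offcut0 side 0.73 cen 286.9 202.1 n371 rect [286.8 202.1  26.8  14.8  15.9] bgr [133.  82. 114.] W [ 0.531 -0.116]
offcut0 side 0.69 cen 361.6 247.9 n349 rect [361.8 247.8  14.1  27.6  53.7] bgr [138. 
[... 2043 characters left out ...]
5. 105.  92.] W [0.713 0.316]
tray_floor side 0.87 cen 134.9 273.2 n4346 rect [136.4 273.4  93.1  64.2  49.5] bgr [180. 179. 186.] W [0.623 0.282]
sleeve top 0.68 cen 352.8 197.0 n163 rect [354.  197.5  21.   22.   90. ] bgr [80. 82. 88.] W [ 0.512 -0.281]
sleeve top 0.66 cen 286.4 142.0 n164 rect [286.5 142.   14.   13.   90. ] bgr [138. 152. 169.] W [ 0.669 -0.105]
sleeve side 0.62 cen 336.9 164.9 n395 rect [337. 164.  24.  22.  90.] bgr [84. 85. 84.] W [ 0.529 -0.308]
glue_jar top 0.81 cen 418.6 222.6 n716 rect [418.8 222.8  25.7  32.9  78.7] bgr [72. 76. 80.] W [ 0.438 -0.456]
glue_jar side 0.56 cen 396.5 149.7 n853 rect [396.5 149.4  25.   38.8  14. ] bgr [94. 98. 94.] W [ 0.451 -0.474]
```

```bash
python3 - <<'E'
from h import *
cam("top");cam("side")
a=C["top"]["img"][170:290,200:330]; cv2.imwrite("pics/c1.png",cv2.resize(a,None,fx=5,fy=5,interpolation=cv2.INTER_CUBIC))
a=C["top"]["img"][50:235,85:200]; cv2.imwrite("pics/c2.png",cv2.resize(a,None,fx=3.2,fy=3.2,interpolation=cv2.INTER_CUBIC))
a=C["top"]["img"][115:225,225:385]; cv2.imwrite("pics/c3.png",cv2.resize(a,None,fx=5,fy=5,interpolation=cv2.INTER_CUBIC))
for n in("top","side"):
    for d in cams.outline_of(n,"offcut0"):
        ys,xs=np.nonzero(d["pixels"])
        if len(xs)>600: continue
        P=np.array([ray(n,u,v,.02)[:2] for u,v in zip(xs,ys)]); m=P.mean(0); w,V=np.linalg.eigh(np.cov((P-m).T))
        print(n,m.round(4),"long axis deg %.1f"%(np.degrees(np.arctan2(V[1,1],V[0,1]))%180),"len",(np.sqrt(w*12)*1000).round(1))
E
```

```text
top [ 0.4126 -0.1239] long axis deg 170.6 len [26.3 59.5]
top [ 0.3083 -0.1462] long axis deg 83.3 len [25.1 59. ]
top [ 0.4132 -0.0305] long axis deg 88.4 len [26.6 62.8]
top [0.4093 0.076 ] long axis deg 150.0 len [27.8 62.6]
side [ 0.4092 -0.0247] long axis deg 93.4 len [34.4 71.1]
side [0.4079 0.0816] long axis deg 148.9 len [29.6 73.5]
side [ 0.3048 -0.1399] long axis deg 88.9 len [34.1 71.7]
side [ 0.4079 -0.117 ] long axis deg 167.0 len [36.6 71.8]
side [ 0.5295 -0.1114] long axis deg 19.9 len [38.6 62.9]
```

View pics/c1.png

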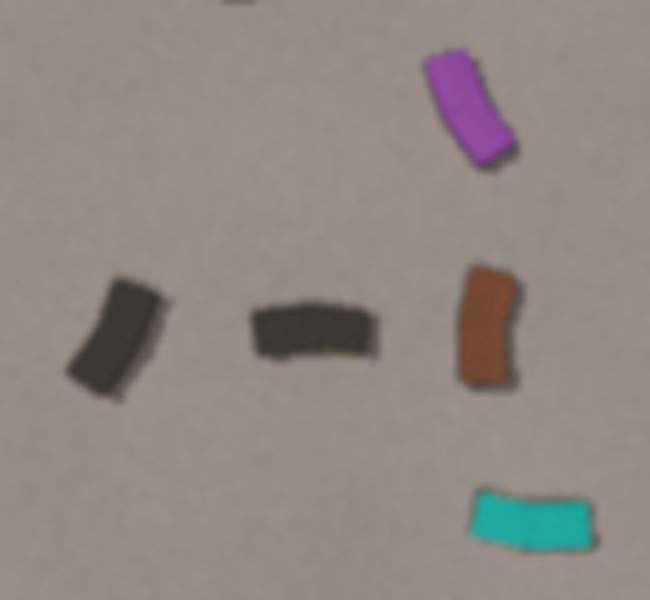

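View pics/c2.png

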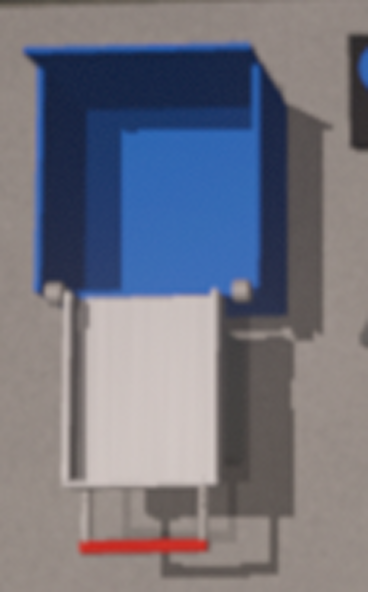

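View pics/c3.png

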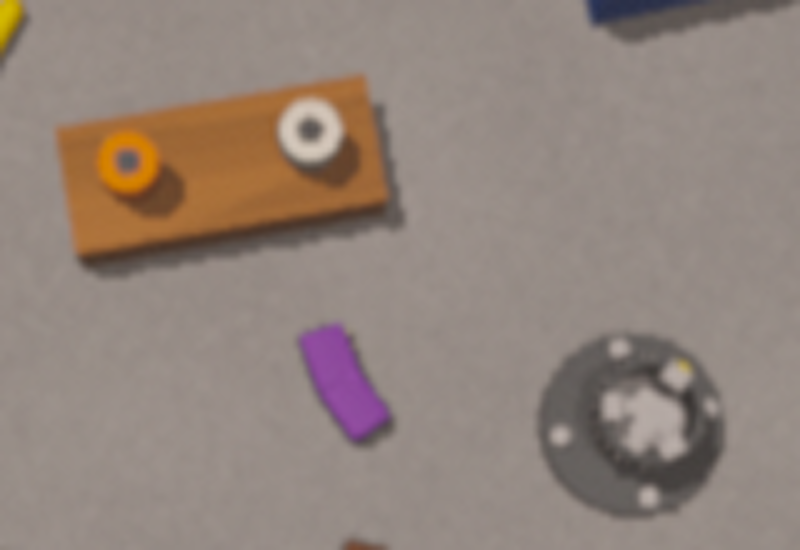

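```bash
python3 - <<'E'
from h import *
cam("top");cam("side")
def seg(n,box,f):
    im=C[n]["img"].astype(int); x0,x1,y0,y1=box
    m=np.zeros(im.shape[:2],bool); s=im[y0:y1,x0:x1]; m[y0:y1,x0:x1]=f(s[...,0],s[...,1],s[...,2]); return m
red=lambda b,g,r_:(r_>120)&(g<90)&(b<90)
def tri(u,v):
    A=[];bb=[]
    for n,p in(("top",u),("side",v)):
        c=C[n];P=c["mtx"]@np.c_[c["R"],c["t"]]
        A+= [p[0]*P[2]-P[0],p[1]*P[2]-P[1]]
    A=np.array(A); return np.linalg.lstsq(A[:,:3],-A[:,3],rcond=None)[0]
E1={}
for n,b in(("top",(100,160,212,230)),("side",(135,195,280,330))):
    ys,xs=np.nonzero(seg(n,b,red)); print(n,len(xs),xs.mean(),ys.mean(),xs.min(),xs.max(),ys.min(),ys.max())
    P=np.array([ray(n,u,v,.108)[:2] for u,v in zip(xs,ys)]); m=P.mean(0); w,V=np.linalg.eigh(np.cov((P-m).T)); t=(P-m)@V[:,1]
    print(" handle z.108",m.round(4),"dir %.1f"%(np.degrees(np.arctan2(V[1,1],V[0,1]))%180),"len",np.ptp(t), "endmid",(m+V[:,1]*(t.max()+t.min())/2).round(4)); E1[n]=(xs.mean(),ys.mean())
print("tri handle",tri(E1["top"],E1["side"]).round(4))
org=lambda b,g,r_:(r_>190)&(g>80)&(g<190)&(b<80)
for n,b in(("top",(238,262,138,160)),("side",(212,238,172,200))):
    ys,xs=np.nonzero(seg(n,b,org)); print(n,len(xs),xs.min(),xs.max(),ys.min(),ys.max()); 
    (cx,cy),rad=cv2.minEnclosingCircle(np.c_[xs,ys].astype(np.float32)); print(" drum circ",cx,cy,rad,ray(n,cx,cy,.088).round(4), "mean",ray(n,xs.mean(),ys.mean(),.085).round(4))
for n,b,k in(("top",(225,385,115,225),5),("side",(200,380,140,230),4.4)):
    a=C[n]["img"][b[2]:b[3],b[0]:b[1]]; cv2.imwrite(f"pics/d_{n}.png",cv2.resize(a,None,fx=k,fy=k,interpolation=cv2.INTER_CUBIC))
# stand frame
for n in("top","side"):
    for q,z in(("stand",.03),("polisher",.085),("drum",.085),("chuck",.02)):
        for d in cams.outline_of(n,q)[:1]:
            ys,xs=np.nonzero(d["pixels"]);P=np.array([ray(n,u,v,z)[:2] for u,v in zip(xs,ys)]); m=P.mean(0); w,V=np.linalg.eigh(np.cov((P-m).T));print(n,q,m.round(4),"%.1f"%(np.degrees(np.arctan2(V[1,1],V[0,1]))%180))
rep()
E
```

```text
top 172 130.23837209302326 220.24418604651163 110 149 218 222
 handle z.108 [0.4588 0.2971] dir 89.8 len 0.09864319680355796 endmid [0.4588 0.299 ]
side 314 164.42675159235668 304.2929936305732 144 187 287 322
 handle z.108 [0.4597 0.3008] dir 89.3 len 0.10112922173629844 endmid [0.4597 0.2988]
tri handle [0.4604 0.2995 0.1043]
top 82 245 255 141 152
 drum circ 249.8333282470703 146.72222900390625 5.840035438537598 [ 0.6429 -0.0078  0.088 ] mean [ 0.6441 -0.008   0.085 ]
side 68 219 230 178 186
 drum circ 224.5 182.5 6.041623115539551 [ 0.6388 -0.0064  0.088 ] mean [ 0.6428 -0.0086  0.085 ]
top stand [ 0.6457 -0.0552] 97.4
top polisher [ 0.6537 -0.1034] 0.5
top chuck [ 0.5046 -0.2737] 163.1
side stand [ 0.521  -0.2964] 124.4
side polisher [ 0.6424 -0.0904] 139.9
side drum [0.63  0.002] 143.6
side chuck [ 0.5062 -0.2755] 126.6
t1.90 grasp [ 0.2762 -0.5607  0.2413] yawY -63.8 w 0.0869 F [ 0.5 -0.4 -0.7] tiltz [ 0. -0. -1.] q [ 1.09  0.33 -0.06  1.46  0.02  1.35 -0.09]
```

View pics/d_side.png

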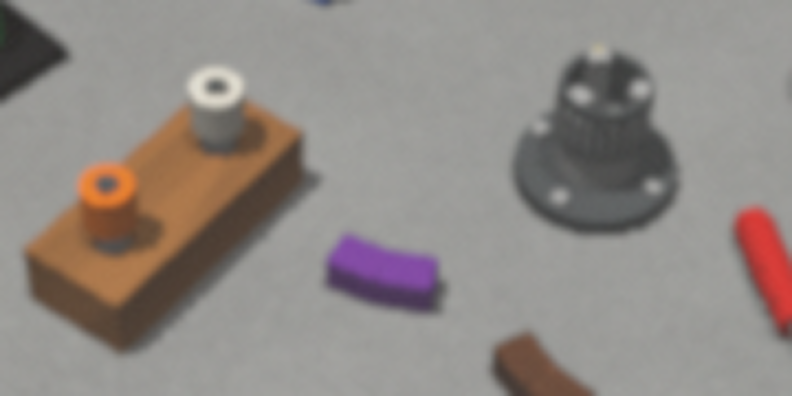

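```bash
python3 - <<'E'
from h import *
go(.411,-.122,.20,80.6)
E
```

```text
delta tool [ 0.3148 -0.3339  0.0412] yaw 35.6 (q7 -0.09)
```

Emit:
carry_out(
  rows=[
    {"jaw":0.055,"delta_pos":[0.0315,-0.0334,0.004],"yaw":0},
    {"jaw":0.055,"delta_pos":[0.0315,-0.0334,0.004],"yaw":0},
    {"jaw":0.055,"delta_pos":[0.0315,-0.0334,0.004],"yaw":0},
    {"jaw":0.055,"delta_pos":[0.0315,-0.0334,0.004],"yaw":0},
    {"jaw":0.055,"delta_pos":[0.0315,-0.0334,0.004],"yaw":0},
    {"jaw":0.055,"delta_pos":[0.0315,-0.0334,0.004],"yaw":0},
    {"jaw":0.055,"delta_pos":[0.0315,-0.0334,0.004],"yaw":0},
    {"jaw":0.055,"delta_pos":[0.0315,-0.0334,0.004],"yaw":0},
    {"jaw":0.055,"delta_pos":[0.0315,-0.0334,0.004],"yaw":0},
    {"jaw":0.055,"delta_pos":[0.0315,-0.0334,0.004],"yaw":0},
  ],
  grip_force=20,
)

```text
time: 2.9
ee_pos: [0.4113, -0.1199, 0.365]
eef_rot: [0.974, 0.227, 0.0, 0.0]
ft_force: [0.8, -0.4, -0.7]
width: 0.0549
```

Emit:
carry_out(
  rows=[
    {"jaw":0.055,"delta_pos":[0,0,0],"yaw":8},
    {"jaw":0.055,"delta_pos":[0,0,0],"yaw":8},
    {"jaw":0.055,"delta_pos":[0,0,0],"yaw":8},
    {"jaw":0.055,"delta_pos":[0,0,0],"yaw":8},
    {"jaw":0.055,"delta_pos":[0,0,0],"yaw":3.6},
    {"jaw":0.055,"delta_pos":[0,0,0],"yaw":0},
    {"jaw":0.055,"delta_pos":[0,0,0],"yaw":0},
  ],
)

```text
time: 3.6
ee_pos: [0.4112, -0.1218, 0.3648]
eef_rot: [0.997, -0.081, 0.0, 0.0]
ft_force: [0.3, 0.0, 0.4]
width: 0.055
```

```bash
python3 - <<'E'
from h import *
cam("top","top1"); rep()
go(.411,-.122,.05,80.6)
E
```

```text
t3.65 grasp [ 0.4112 -0.1218  0.2013] yawY -99.3 w 0.0554 F [-0.1 -0.1 -0.1] tiltz [ 0. -0. -1.] q [ 0.69 -0.05 -0.48  1.98 -0.03  1.21 -1.52]
delta tool [-0.0002  0.0002  0.1513] yaw 0.1 (q7 -1.52)
```

View pics/top1.png

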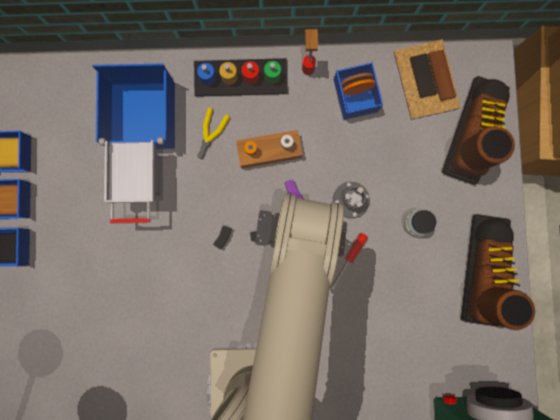

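Emit:
carry_out(
  rows=[
    {"jaw":0.055,"delta_pos":[0,0,0.045],"yaw":0},
    {"jaw":0.055,"delta_pos":[0,0,0.045],"yaw":0},
    {"jaw":0.055,"delta_pos":[0,0,0.045],"yaw":0},
    {"jaw":0.055,"delta_pos":[0,0,0.03],"yaw":0},
    {"jaw":0.055,"delta_pos":[0,0,0.015],"yaw":0},
    {"jaw":0.055,"delta_pos":[0,0,0],"yaw":0},
    {"jaw":0.0,"delta_pos":[0,0,0],"yaw":0},
    {"jaw":0.0,"delta_pos":[0,0,0],"yaw":0},
    {"jaw":0.0,"delta_pos":[0,0,0],"yaw":0},
    {"jaw":0.0,"delta_pos":[0,0,0],"yaw":0},
  ],
)

```text
time: 4.65
ee_pos: [0.4113, -0.1219, 0.1849]
eef_rot: [0.997, -0.082, 0.0, 0.0]
ft_force: [-0.1, 0.8, -0.1]
width: 0.0307
```

Emit:
carry_out(
  rows=[
    {"jaw":0.0,"delta_pos":[0,0,-0.03],"yaw":0},
    {"jaw":0.0,"delta_pos":[0,0,-0.05],"yaw":0},
    {"jaw":0.0,"delta_pos":[0,0,-0.05],"yaw":0},
    {"jaw":0.0,"delta_pos":[0,0,-0.05],"yaw":0},
    {"jaw":0.0,"delta_pos":[0,0,0],"yaw":0},
  ],
)

```text
time: 5.15
ee_pos: [0.4127, -0.1218, 0.3712]
eef_rot: [0.997, -0.082, 0.005, 0.002]
ft_force: [0.1, 0.3, -0.1]
width: 0.0268
```

```bash
python3 - <<'E'
from h import *
cam("side","side1"); rep()
go(.55,.299,.20,0)
E
```

```text
t5.20 grasp [ 0.4129 -0.1224  0.2045] yawY -99.4 w 0.0272 F [ 0.6 -1.2 -0.4] tiltz [ 0.006 -0.003 -1.   ] q [ 0.7  -0.06 -0.5   1.97 -0.03  1.21 -1.52]
delta tool [ 0.0666 -0.4381  0.004 ] yaw 80.6 (q7 -1.52)
```

View pics/side1.png

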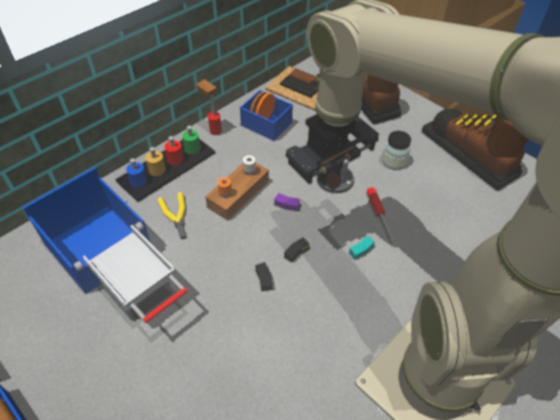

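Emit:
carry_out(
  rows=[
    {"jaw":0.0,"delta_pos":[0.007,-0.044,0],"yaw":0},
    {"jaw":0.0,"delta_pos":[0.007,-0.044,0],"yaw":0},
    {"jaw":0.0,"delta_pos":[0.007,-0.044,0],"yaw":0},
    {"jaw":0.0,"delta_pos":[0.007,-0.044,0],"yaw":0},
    {"jaw":0.0,"delta_pos":[0.007,-0.044,0],"yaw":0},
    {"jaw":0.0,"delta_pos":[0.007,-0.044,0],"yaw":0},
    {"jaw":0.0,"delta_pos":[0.007,-0.044,0],"yaw":0},
    {"jaw":0.0,"delta_pos":[0.007,-0.044,0],"yaw":0},
    {"jaw":0.0,"delta_pos":[0.007,-0.044,0],"yaw":0},
    {"jaw":0.0,"delta_pos":[0.007,-0.042,0],"yaw":0},
  ],
)

```text
time: 6.2
ee_pos: [0.5518, 0.3006, 0.3629]
eef_rot: [0.997, -0.082, -0.001, 0.001]
ft_force: [0.8, 0.1, 0.9]
width: 0.0268
```

Emit:
carry_out(
  rows=[
    {"jaw":0.0,"delta_pos":[0,0,0],"yaw":-8.5},
    {"jaw":0.0,"delta_pos":[0,0,0],"yaw":-8.5},
    {"jaw":0.0,"delta_pos":[0,0,0],"yaw":-8.5},
    {"jaw":0.0,"delta_pos":[0,0,0],"yaw":-8.5},
    {"jaw":0.0,"delta_pos":[0,0,0],"yaw":-8.5},
    {"jaw":0.0,"delta_pos":[0,0,0],"yaw":-8.5},
    {"jaw":0.0,"delta_pos":[0,0,0],"yaw":-8.5},
    {"jaw":0.0,"delta_pos":[0,0,0],"yaw":-8.5},
    {"jaw":0.0,"delta_pos":[0,0,0],"yaw":-8.5},
    {"jaw":0.0,"delta_pos":[0,0,0],"yaw":-8.5},
  ],
)

```text
time: 7.2
ee_pos: [0.5513, 0.2988, 0.3632]
eef_rot: [0.788, 0.616, -0.001, -0.0]
ft_force: [-0.1, 0.2, 0.2]
width: 0.0265
```

Emit:
carry_out(
  rows=[
    {"jaw":0.0,"delta_pos":[0,0,0],"yaw":-8.5},
    {"jaw":0.0,"delta_pos":[0,0,0],"yaw":-6},
    {"jaw":0.0,"delta_pos":[0,0,0],"yaw":0},
    {"jaw":0.0,"delta_pos":[0,0,0],"yaw":0},
  ],
)

```text
time: 7.6
ee_pos: [0.5515, 0.2988, 0.3638]
eef_rot: [0.707, 0.707, -0.001, -0.0]
ft_force: [-0.4, -1.2, -0.2]
width: 0.0268
```

```bash
python3 - <<'E'
from h import *
cam("top","top2"); rep()
go(.64,.299,.132,0)
E
```

```text
t7.65 grasp [0.5513 0.2989 0.2005] yawY -0.0 w 0.0272 F [-0.1  0.3 -0.5] tiltz [-0.001 -0.    -1.   ] q [ 0.2   0.6  -1.11  1.47  0.54  1.4  -0.92]
delta tool [0.0002 0.0888 0.0684] yaw -0.0 (q7 -0.92)
```

View pics/top2.png

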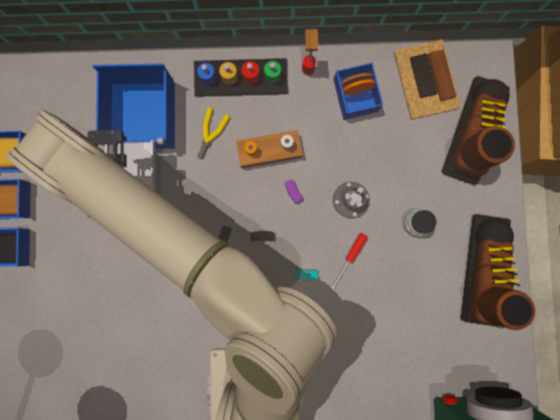

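Emit:
carry_out(
  rows=[
    {"jaw":0.0,"delta_pos":[0,0.045,0],"yaw":0},
    {"jaw":0.0,"delta_pos":[0,0.044,0],"yaw":0},
    {"jaw":0.0,"delta_pos":[0,0,0.03],"yaw":0},
    {"jaw":0.0,"delta_pos":[0,0,0.03],"yaw":0},
    {"jaw":0.0,"delta_pos":[0,0,0.008],"yaw":0},
    {"jaw":0.0,"delta_pos":[0,0,0.0],"yaw":0},
    {"jaw":0.04,"delta_pos":[0,0,0],"yaw":0},
    {"jaw":0.04,"delta_pos":[0,0,0],"yaw":0},
    {"jaw":0.04,"delta_pos":[0,0,0],"yaw":0},
  ],
)

```text
time: 8.55
ee_pos: [0.6407, 0.2993, 0.2983]
eef_rot: [0.706, 0.708, 0.001, 0.0]
ft_force: [0.5, -0.4, 0.3]
width: 0.0387
```

Emit:
carry_out(
  rows=[
    {"jaw":0.04,"delta_pos":[0,0,-0.03],"yaw":0},
    {"jaw":0.04,"delta_pos":[0,0,-0.04],"yaw":0},
    {"jaw":0.04,"delta_pos":[0,0,0],"yaw":0},
  ],
)

```text
time: 8.85
ee_pos: [0.6407, 0.3002, 0.3736]
eef_rot: [0.706, 0.708, 0.004, 0.001]
ft_force: [-0.6, 0.3, 1.4]
width: 0.0397
```

```bash
python3 - <<'E'
from h import *
cam("side","side2"); rep()
go(.411,-.0275,.20,-1.6)
go(.411,.0785,.20,60)
E
```

```text
t8.90 grasp [0.6414 0.3003 0.2072] yawY 0.1 w 0.0400 F [ 0.2 -0.  -1. ] tiltz [ 0.005  0.003 -1.   ] q [ 0.1   0.74 -1.03  1.22  0.62  1.49 -0.84]
delta tool [-0.3273 -0.2311  0.0051] yaw 1.7 (q7 -0.84)
delta tool [-0.2213 -0.2309  0.0054] yaw -59.9 (q7 -0.84)
```

View pics/side2.png

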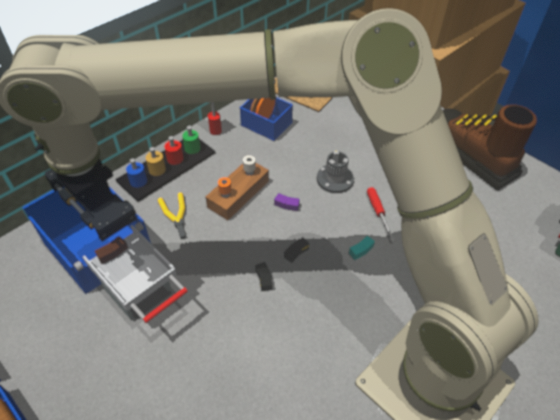

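Emit:
carry_out(
  rows=[
    {"jaw":0.055,"delta_pos":[-0.0327,-0.0231,0],"yaw":0},
    {"jaw":0.055,"delta_pos":[-0.0327,-0.0231,0],"yaw":0},
    {"jaw":0.055,"delta_pos":[-0.0327,-0.0231,0],"yaw":0},
    {"jaw":0.055,"delta_pos":[-0.0327,-0.0231,0],"yaw":0},
    {"jaw":0.055,"delta_pos":[-0.0327,-0.0231,0],"yaw":0},
    {"jaw":0.055,"delta_pos":[-0.0327,-0.0231,0],"yaw":0},
    {"jaw":0.055,"delta_pos":[-0.0327,-0.0231,0],"yaw":0},
    {"jaw":0.055,"delta_pos":[-0.0327,-0.0231,0],"yaw":0},
    {"jaw":0.055,"delta_pos":[-0.0327,-0.0231,0],"yaw":0},
    {"jaw":0.055,"delta_pos":[-0.0327,-0.0231,0],"yaw":1.7},
  ],
)

```text
time: 9.9
ee_pos: [0.4293, -0.001, 0.369]
eef_rot: [0.712, 0.702, -0.001, -0.003]
ft_force: [-1.7, -0.8, 0.2]
width: 0.0553
```

Emit:
carry_out(
  rows=[
    {"jaw":0.055,"delta_pos":[0,0,0],"yaw":0},
    {"jaw":0.055,"delta_pos":[0,0,0],"yaw":0},
  ],
)

```text
time: 10.1
ee_pos: [0.43, -0.0001, 0.37]
eef_rot: [0.713, 0.701, -0.002, 0.0]
ft_force: [0.3, -1.0, 0.5]
width: 0.0548
```

```bash
python3 - <<'E'
from h import *
cam("top","top3");cam("side","side3"); rep()
for n in("top","side"):
    for d in cams.outline_of(n,"offcut0"):
        ys,xs=np.nonzero(d["pixels"])
        if len(xs)>600: continue
        print(n,xs.mean().round(1),ys.mean().round(1),len(xs),ray(n,xs.mean(),ys.mean(),.015).round(4),d["confidence"],C[n]["img"][ys,xs].mean(0).round())
go(.411,-.0275,.021,-1.6)
E
```

```text
t10.20 grasp [0.4298 0.0013 0.2065] yawY -0.7 w 0.0552 F [0.  1.2 0.6] tiltz [-0.004  0.002 -1.   ] q [ 1.37 -0.09 -1.38  1.94 -0.1   1.23  0.01]
top 126.9 148.9 295 [0.6617 0.3342 0.015 ] 0.67 [ 62.  73. 107.]
top 305.4 274.3 223 [ 0.3072 -0.1456  0.015 ] 0.65 [ 96. 103.  42.]
top 268.3 235.9 93 [ 0.4128 -0.0488  0.015 ] 0.61 [48. 55. 61.]
top 292.7 191.3 235 [ 0.5321 -0.1182  0.015 ] 0.52 [148.  78. 137.]
side 296.5 249.5 375 [ 0.4112 -0.0277  0.015 ] 0.9 [62. 64. 64.]
side 361.3 248.1 336 [ 0.306  -0.1408  0.015 ] 0.84 [ 96. 100.  53.]
side 111.8 250.0 473 [0.7144 0.2835 0.015 ] 0.57 [71. 75. 94.]
side 264.0 276.6 332 [0.4111 0.0789 0.015 ] 0.54 [68. 70. 70.]
delta tool [-0.0305 -0.0177  0.1853] yaw 1.0 (q7 0.01)
```

View pics/side3.png

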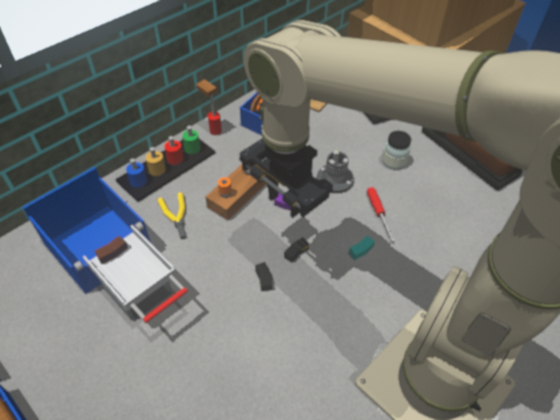

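Emit:
carry_out(
  rows=[
    {"jaw":0.055,"delta_pos":[-0.015,-0.009,0.01],"yaw":0},
    {"jaw":0.055,"delta_pos":[-0.0155,-0.009,0.01],"yaw":1},
    {"jaw":0.055,"delta_pos":[0,0,0],"yaw":0},
  ],
)

```text
time: 10.6
ee_pos: [0.4108, -0.0307, 0.3487]
eef_rot: [0.718, 0.696, -0.001, -0.004]
ft_force: [1.1, 0.2, -0.4]
width: 0.0551
```

```bash
python3 - <<'E'
from h import *
rep()
go(.411,-.0275,.021,-1.6)
E
```

```text
t10.60 grasp [ 0.4098 -0.03    0.1852] yawY -1.8 w 0.0551 F [ 1.1  0.2 -0.4] tiltz [-0.006  0.004 -1.   ] q [ 1.37 -0.14 -1.28  2.01 -0.15  1.19  0.11]
delta tool [0.0019 0.0022 0.1642] yaw -0.2 (q7 0.11)
```

Emit:
carry_out(
  rows=[
    {"jaw":0.055,"delta_pos":[0.001,0.001,0.045],"yaw":0},
    {"jaw":0.055,"delta_pos":[0.001,0.001,0.045],"yaw":0},
    {"jaw":0.055,"delta_pos":[0,0,0.04],"yaw":0},
    {"jaw":0.055,"delta_pos":[0,0,0.024],"yaw":0},
    {"jaw":0.055,"delta_pos":[0,0,0.01],"yaw":0},
    {"jaw":0.055,"delta_pos":[0,0,0],"yaw":0},
    {"jaw":0.0,"delta_pos":[0,0,0],"yaw":0},
    {"jaw":0.0,"delta_pos":[0,0,0],"yaw":0},
    {"jaw":0.0,"delta_pos":[0,0,0],"yaw":0},
    {"jaw":0.0,"delta_pos":[0,0,0],"yaw":0},
  ],
)

```text
time: 11.6
ee_pos: [0.4123, -0.0311, 0.2038]
eef_rot: [0.72, 0.694, -0.004, -0.001]
ft_force: [0.4, 0.3, 0.1]
width: 0.0305
```

```bash
python3 - <<'E'
from h import *
rep()
E
```

```text
t11.60 grasp [ 0.4111 -0.0316  0.0403] yawY -2.0 w 0.0305 F [0.4 0.3 0.1] tiltz [-0.008 -0.003 -1.   ] q [ 1.1   0.34 -1.22  2.15  0.41  0.92 -0.39]
```

Emit:
carry_out(
  rows=[
    {"jaw":0.0,"delta_pos":[0,0,-0.03],"yaw":0},
    {"jaw":0.0,"delta_pos":[0,0,-0.05],"yaw":0},
    {"jaw":0.0,"delta_pos":[0,0,-0.05],"yaw":0},
    {"jaw":0.0,"delta_pos":[0,0,-0.05],"yaw":0},
    {"jaw":0.0,"delta_pos":[0,0,0],"yaw":0},
  ],
)

```text
time: 12.1
ee_pos: [0.413, -0.0346, 0.3484]
eef_rot: [0.723, 0.691, -0.011, 0.003]
ft_force: [0.3, 0.0, -1.5]
width: 0.0011
```

```bash
python3 - <<'E'
from h import *
cam("side","side4"); rep()
go(.594,.299,.20,0)
E
```

```text
t12.15 grasp [ 0.4097 -0.0385  0.183 ] yawY -2.7 w 0.0005 F [-0.3 -0.9 -1.3] tiltz [-0.015 -0.017 -1.   ] q [ 1.49 -0.16 -1.38  2.   -0.15  1.19  0.12]
delta tool [ 0.3455  0.1679 -0.0256] yaw -2.7 (q7 0.12)
```

View pics/side4.png

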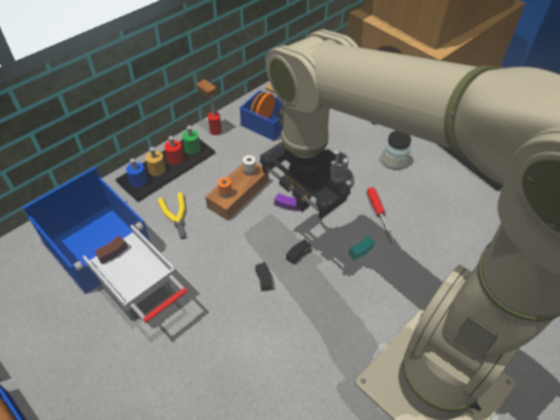

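```bash
cat >> h.py <<'E'
def offs(names=("top","side")):
  for n in names:
    for d in cams.outline_of(n,"offcut0"):
        ys,xs=np.nonzero(d["pixels"])
        if len(xs)>600 or len(xs)<5: continue
        P=np.array([ray(n,u,v,.018)[:2] for u,v in zip(xs,ys)]); m=P.mean(0); w,V=np.linalg.eigh(np.cov((P-m).T))
        print(n,"%.1f %.1f n%d c%.2f"%(xs.mean(),ys.mean(),len(xs),d["confidence"]),"W",m.round(4),"long %.1f"%(np.degrees(np.arctan2(V[1,1],V[0,1]))%180),C[n]["img"][ys,xs].mean(0).round())
E
python3 - <<'E'
from h import *
cam("side");cam("top","top5")
offs()
rep()
E
```

```text
top 306.3 274.2 n219 c0.62 W [ 0.3076 -0.1479] long 84.9 [ 97. 104.  43.]
top 126.9 148.9 n304 c0.56 W [0.661  0.3333] long 86.5 [ 63.  74. 107.]
top 292.5 191.0 n289 c0.56 W [ 0.5326 -0.1176] long 22.9 [143.  84. 136.]
top 216.4 241.9 n49 c0.51 W [0.4002 0.0914] long 159.3 [74. 83. 92.]
side 110.8 250.4 n504 c0.73 W [0.7129 0.2862] long 90.4 [75. 76. 95.]
side 361.7 247.8 n349 c0.73 W [ 0.3049 -0.1404] long 86.9 [96. 99. 53.]
side 298.3 251.5 n360 c0.58 W [ 0.4031 -0.0252] long 94.4 [62. 64. 64.]
side 286.0 202.5 n282 c0.56 W [ 0.5297 -0.1113] long 12.9 [136.  72. 112.]
side 263.7 276.8 n388 c0.55 W [0.4101 0.0807] long 151.1 [76. 78. 78.]
t12.35 grasp [ 0.4079 -0.037   0.1804] yawY -2.6 w 0.0003 F [-0.8 -0.1 -0.8] tiltz [-0.019 -0.006 -1.   ] q [ 1.48 -0.15 -1.38  2.01 -0.15  1.19  0.12]
```

View pics/top5.png

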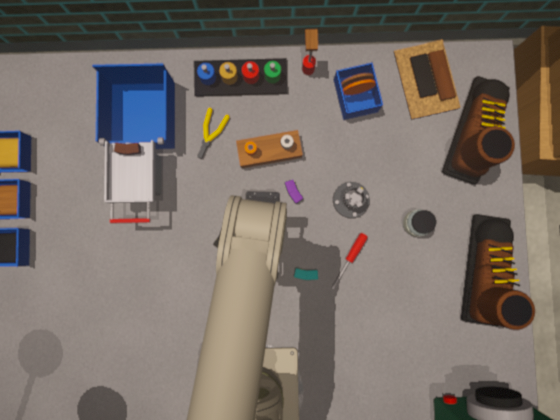

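Emit:
carry_out(
  rows=[
    {"jaw":0.055,"delta_pos":[0,0.03,-0.01],"yaw":0},
    {"jaw":0.055,"delta_pos":[0,0.03,-0.01],"yaw":0},
    {"jaw":0.055,"delta_pos":[0,0.03,-0.01],"yaw":0},
    {"jaw":0.055,"delta_pos":[0,0.03,-0.01],"yaw":0},
    {"jaw":0.055,"delta_pos":[0,0.03,0],"yaw":0},
    {"jaw":0.055,"delta_pos":[0,0.03,0],"yaw":0},
    {"jaw":0.055,"delta_pos":[0,0,0],"yaw":0},
  ],
)

```text
time: 13.05
ee_pos: [0.5686, -0.0404, 0.3699]
eef_rot: [0.72, 0.694, -0.013, -0.012]
ft_force: [-1.3, 0.1, -0.7]
width: 0.0483
```

```bash
python3 - <<'E'
from h import *
rep()
E
```

```text
t13.05 grasp [ 0.5629 -0.0406  0.2065] yawY -2.1 w 0.0483 F [-1.3  0.1 -0.7] tiltz [-0.035 -0.001 -0.999] q [ 0.89  0.5  -1.18  1.6   0.46  1.4  -0.38]
```

Emit:
carry_out(
  rows=[
    {"jaw":0.055,"delta_pos":[0,0,0],"yaw":0},
    {"jaw":0.055,"delta_pos":[0,0,0],"yaw":0},
    {"jaw":0.055,"delta_pos":[0,0,0],"yaw":0},
  ],
)

```text
time: 13.35
ee_pos: [0.5655, -0.0407, 0.3733]
eef_rot: [0.72, 0.694, -0.014, -0.008]
ft_force: [-1.2, 0.1, -0.1]
width: 0.0545
```

```bash
python3 - <<'E'
from h import *
rep()
E
```

```text
t13.35 grasp [ 0.5604 -0.0419  0.2099] yawY -2.2 w 0.0545 F [-1.2  0.1 -0.1] tiltz [-0.031 -0.007 -0.999] q [ 0.9   0.49 -1.19  1.6   0.46  1.4  -0.38]
```

Emit:
carry_out(
  rows=[
    {"jaw":0.055,"delta_pos":[-0.03,0,-0.01],"yaw":0},
    {"jaw":0.055,"delta_pos":[-0.03,0,-0.01],"yaw":0},
    {"jaw":0.055,"delta_pos":[-0.03,0,0],"yaw":0},
    {"jaw":0.055,"delta_pos":[-0.03,0,0],"yaw":0},
    {"jaw":0.055,"delta_pos":[-0.03,0,0],"yaw":0},
    {"jaw":0.055,"delta_pos":[-0.03,0,0],"yaw":0},
    {"jaw":0.055,"delta_pos":[-0.03,0,0],"yaw":0},
    {"jaw":0.055,"delta_pos":[-0.03,0,0],"yaw":0},
  ],
)

```text
time: 14.15
ee_pos: [0.5567, -0.2818, 0.3961]
eef_rot: [0.721, 0.693, -0.014, -0.008]
ft_force: [0.7, 1.2, -0.5]
width: 0.055
```

```bash
python3 - <<'E'
from h import *
rep()
E
```

```text
t14.15 grasp [ 0.5517 -0.2831  0.2327] yawY -2.2 w 0.0550 F [ 0.7  1.2 -0.5] tiltz [-0.03  -0.008 -1.   ] q [ 1.16  0.58 -1.12  1.42  0.53  1.49  0.01]
```

```bash
python3 - <<'E'
from h import *
go(.50,-.028,.13,-1.6)
E
```

```text
delta tool [ 0.2539 -0.0585  0.1021] yaw -0.6 (q7 0.01)
```

Emit:
carry_out(
  rows=[
    {"jaw":0.055,"delta_pos":[0.032,-0.007,0],"yaw":0},
    {"jaw":0.055,"delta_pos":[0.032,-0.007,0],"yaw":0},
    {"jaw":0.055,"delta_pos":[0.032,-0.007,0.01],"yaw":0},
    {"jaw":0.055,"delta_pos":[0.032,-0.007,0.015],"yaw":0},
    {"jaw":0.055,"delta_pos":[0.032,-0.007,0.015],"yaw":0},
    {"jaw":0.055,"delta_pos":[0.032,-0.007,0.02],"yaw":0},
    {"jaw":0.055,"delta_pos":[0.032,-0.007,0.02],"yaw":0},
    {"jaw":0.055,"delta_pos":[0.03,-0.009,0.02],"yaw":0},
    {"jaw":0.055,"delta_pos":[0,0,0.0],"yaw":0},
  ],
)

```text
time: 15.05
ee_pos: [0.5038, -0.0213, 0.2937]
eef_rot: [0.718, 0.696, -0.015, -0.009]
ft_force: [-0.3, 0.2, -0.4]
width: 0.0552
```

```bash
python3 - <<'E'
from h import *
rep()
go(.405,-.028,.06,-1.6)
E
```

```text
t15.05 grasp [ 0.4983 -0.0225  0.1303] yawY -1.9 w 0.0552 F [-0.3  0.2 -0.4] tiltz [-0.033 -0.008 -0.999] q [ 0.98  0.44 -1.22  1.85  0.44  1.2  -0.42]
delta tool [-0.0079 -0.0907  0.0735] yaw -0.3 (q7 -0.42)
```

Emit:
carry_out(
  rows=[
    {"jaw":0.055,"delta_pos":[-0.002,-0.01,0.02],"yaw":0},
    {"jaw":0.055,"delta_pos":[-0.002,-0.01,0.02],"yaw":0},
    {"jaw":0.055,"delta_pos":[-0.002,-0.015,0.014],"yaw":0},
    {"jaw":0.055,"delta_pos":[-0.001,-0.015,0.014],"yaw":0},
    {"jaw":0.055,"delta_pos":[-0.001,-0.015,0],"yaw":0},
    {"jaw":0.055,"delta_pos":[0,-0.015,0],"yaw":0},
    {"jaw":0.055,"delta_pos":[0,-0.011,0],"yaw":0},
    {"jaw":0.055,"delta_pos":[0,0,0],"yaw":0},
  ],
)

```text
time: 15.85
ee_pos: [0.4119, -0.0309, 0.2303]
eef_rot: [0.721, 0.693, -0.015, -0.007]
ft_force: [0.4, -0.6, 0.2]
width: 0.0551
```

```bash
python3 - <<'E'
from h import *
rep()
cam("side","side6"); offs(("side",))
go(.405,-.028,.022,-1.6)
E
```

```text
t15.85 grasp [ 0.4068 -0.0325  0.0669] yawY -2.3 w 0.0551 F [ 0.4 -0.6  0.2] tiltz [-0.031 -0.01  -0.999] q [ 1.19  0.32 -1.32  2.12  0.38  1.   -0.38]
side 111.5 249.9 n471 c0.82 W [0.7129 0.2845] long 88.3 [70. 73. 93.]
side 295.9 253.0 n282 c0.79 W [ 0.4041 -0.018 ] long 101.4 [56. 57. 57.]
side 361.5 247.9 n357 c0.74 W [ 0.305 -0.14 ] long 87.3 [91. 94. 51.]
side 375.4 201.7 n287 c0.63 W [ 0.3719 -0.2774] long 147.1 [ 68.  72. 186.]
side 263.7 276.9 n305 c0.56 W [0.4097 0.081 ] long 151.4 [68. 70. 69.]
delta tool [ 0.0046 -0.0022  0.0453] yaw -0.7 (q7 -0.38)
```

View pics/side6.png

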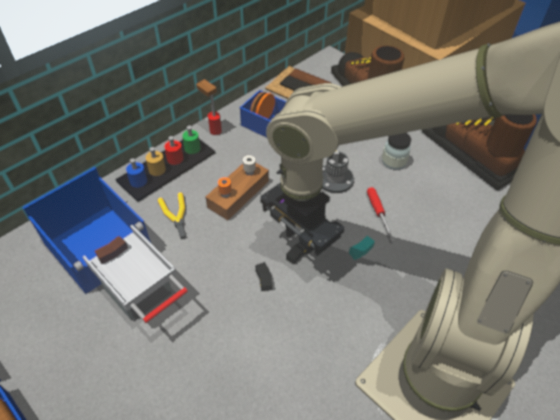

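Aligned over the black offcut (partly occluded); descend slowly.

Emit:
carry_out(
  rows=[
    {"jaw":0.055,"delta_pos":[0.002,-0.001,0.01],"yaw":0},
    {"jaw":0.055,"delta_pos":[0.002,-0.001,0.01],"yaw":0},
    {"jaw":0.055,"delta_pos":[0,0,0.01],"yaw":0},
    {"jaw":0.055,"delta_pos":[0,0,0.009],"yaw":0},
    {"jaw":0.055,"delta_pos":[0,0,0.006],"yaw":0},
    {"jaw":0.055,"delta_pos":[0,0,0],"yaw":0},
  ],
)

```text
time: 16.55
ee_pos: [0.4095, -0.0261, 0.1845]
eef_rot: [0.72, 0.694, -0.014, -0.009]
ft_force: [0.8, 0.1, -0.3]
width: 0.0549
```

```bash
python3 - <<'E'
from h import *
rep()
go(.405,-.028,.022,-1.6)
E
```

```text
t16.55 grasp [ 0.4043 -0.0271  0.0211] yawY -2.1 w 0.0549 F [ 0.8  0.1 -0.3] tiltz [-0.032 -0.006 -0.999] q [ 1.07  0.41 -1.21  2.16  0.49  0.92 -0.47]
delta tool [-0.0009  0.0007 -0.0009] yaw -0.5 (q7 -0.47)
```

Emit:
carry_out(
  rows=[
    {"jaw":0.0,"delta_pos":[0,0,0],"yaw":0},
    {"jaw":0.0,"delta_pos":[0,0,0],"yaw":0},
    {"jaw":0.0,"delta_pos":[0,0,0],"yaw":0},
    {"jaw":0.0,"delta_pos":[0,0,0],"yaw":0},
    {"jaw":0.0,"delta_pos":[0,0,-0.01],"yaw":0},
    {"jaw":0.0,"delta_pos":[0,0,-0.02],"yaw":0},
    {"jaw":0.0,"delta_pos":[0,0.01,-0.02],"yaw":0},
    {"jaw":0.0,"delta_pos":[0,0.02,-0.02],"yaw":0},
    {"jaw":0.0,"delta_pos":[0,0.02,-0.02],"yaw":0},
    {"jaw":0.0,"delta_pos":[0,0.02,-0.02],"yaw":0},
  ],
)

```text
time: 17.55
ee_pos: [0.4836, -0.0283, 0.2948]
eef_rot: [0.72, 0.693, -0.013, -0.008]
ft_force: [0.2, -0.7, 0.2]
width: 0.0273
```

```bash
python3 - <<'E'
from h import *
rep()
go(.594,.299,.20,0)
E
```

```text
t17.55 grasp [ 0.4787 -0.0296  0.1314] yawY -2.2 w 0.0273 F [ 0.2 -0.7  0.2] tiltz [-0.03  -0.008 -1.   ] q [ 1.06  0.39 -1.26  1.9   0.41  1.18 -0.39]
delta tool [ 0.3321  0.1006 -0.0746] yaw -2.2 (q7 -0.39)
```

Emit:
carry_out(
  rows=[
    {"jaw":0.0,"delta_pos":[0.01,0.025,-0.01],"yaw":0},
    {"jaw":0.0,"delta_pos":[0.02,0.025,-0.01],"yaw":0},
    {"jaw":0.0,"delta_pos":[0.025,0.02,-0.01],"yaw":0},
    {"jaw":0.0,"delta_pos":[0.025,0.015,-0.01],"yaw":0},
    {"jaw":0.0,"delta_pos":[0.025,0.01,-0.01],"yaw":0},
    {"jaw":0.0,"delta_pos":[0.025,0,-0.01],"yaw":0},
    {"jaw":0.0,"delta_pos":[0.025,0,-0.01],"yaw":0},
    {"jaw":0.0,"delta_pos":[0.025,0,0],"yaw":0},
    {"jaw":0.0,"delta_pos":[0.025,0,0],"yaw":0},
  ],
)

```text
time: 18.45
ee_pos: [0.5876, 0.1744, 0.3598]
eef_rot: [0.72, 0.694, -0.013, -0.008]
ft_force: [-0.7, -0.2, -0.9]
width: 0.0271
```

```bash
python3 - <<'E'
from h import *
rep()
go(.594,.299,.20,0)
E
```

```text
t18.45 grasp [0.5827 0.1734 0.1964] yawY -2.2 w 0.0271 F [-0.7 -0.2 -0.9] tiltz [-0.03  -0.006 -1.   ] q [ 0.44  0.6  -1.13  1.5   0.53  1.42 -0.76]
delta tool [ 0.1259  0.0064 -0.0047] yaw -2.2 (q7 -0.76)
```

Emit:
carry_out(
  rows=[
    {"jaw":0.0,"delta_pos":[0.03,0.002,0],"yaw":-2.2},
    {"jaw":0.0,"delta_pos":[0.03,0.002,0],"yaw":0},
    {"jaw":0.0,"delta_pos":[0.03,0.002,0],"yaw":0},
    {"jaw":0.0,"delta_pos":[0.03,0,0],"yaw":0},
    {"jaw":0.0,"delta_pos":[0.005,0,0],"yaw":0},
    {"jaw":0.0,"delta_pos":[0,0,0],"yaw":0},
    {"jaw":0.0,"delta_pos":[0,0,0],"yaw":0},
  ],
)

```text
time: 19.15
ee_pos: [0.5952, 0.2973, 0.3578]
eef_rot: [0.707, 0.707, -0.013, -0.008]
ft_force: [0.3, 0.0, 0.3]
width: 0.0271
```

```bash
python3 - <<'E'
from h import *
rep()
go(.592,.299,.133,0)
cam("top","top7"); cam("side","side7")
E
```

```text
t19.15 grasp [0.5903 0.2961 0.1943] yawY -0.0 w 0.0271 F [0.3 0.  0.3] tiltz [-0.03  -0.007 -1.   ] q [ 0.16  0.7  -1.08  1.35  0.59  1.47 -0.89]
delta tool [0.0034 0.0036 0.0612] yaw -0.0 (q7 -0.89)
```

View pics/side7.png

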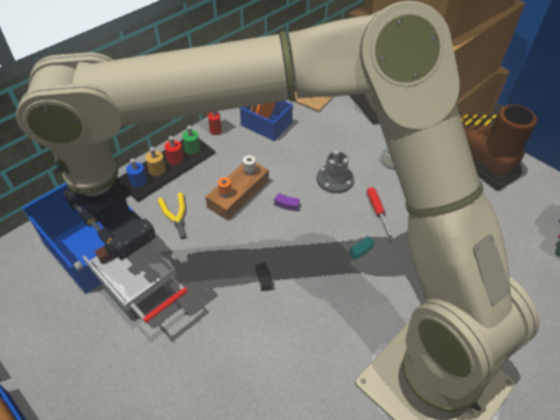

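Emit:
carry_out(
  rows=[
    {"jaw":0.0,"delta_pos":[0.001,0.001,0.02],"yaw":0},
    {"jaw":0.0,"delta_pos":[0.001,0.001,0.02],"yaw":0},
    {"jaw":0.0,"delta_pos":[0.001,0,0.02],"yaw":0},
    {"jaw":0.0,"delta_pos":[0,0,0],"yaw":0},
    {"jaw":0.037,"delta_pos":[0,0,0],"yaw":0},
    {"jaw":0.037,"delta_pos":[0,0,0],"yaw":0},
    {"jaw":0.037,"delta_pos":[0,0,0],"yaw":0},
    {"jaw":0.037,"delta_pos":[0,0,-0.02],"yaw":0},
    {"jaw":0.037,"delta_pos":[0,0,-0.03],"yaw":0},
    {"jaw":0.037,"delta_pos":[0,0,-0.02],"yaw":0},
  ],
)

```text
time: 20.25
ee_pos: [0.5971, 0.3018, 0.3701]
eef_rot: [0.707, 0.707, -0.012, -0.008]
ft_force: [0.9, 1.1, 0.2]
width: 0.037
```

```bash
python3 - <<'E'
from h import *
rep()
go(.48,.0785,.15,60)
cam("top"); cam("side","side8")
a=C["side"]["img"][170:345,20:220]; cv2.imwrite("pics/e8.png",cv2.resize(a,None,fx=3.4,fy=3.4,interpolation=cv2.INTER_CUBIC))
offs(("side",))
E
```

```text
t20.25 grasp [0.5924 0.3008 0.2066] yawY 0.0 w 0.0370 F [0.9 1.1 0.2] tiltz [-0.029 -0.006 -1.   ] q [ 0.15  0.7  -1.09  1.32  0.59  1.49 -0.89]
delta tool [-0.2219 -0.1109  0.0612] yaw -60.0 (q7 -0.89)
side 128.1 263.8 n523 c0.89 W [0.6532 0.2787] long 92.8 [57. 57. 57.]
side 361.6 247.9 n369 c0.85 W [ 0.3049 -0.1401] long 86.2 [95. 98. 55.]
side 264.0 276.9 n348 c0.84 W [0.4093 0.0805] long 151.0 [58. 60. 59.]
side 286.4 202.3 n295 c0.83 W [ 0.5296 -0.1127] long 18.7 [138.  75. 114.]
side 336.4 165.9 n360 c0.70 W [ 0.5257 -0.3019] long 124.9 [84. 85. 84.]
```

View pics/e8.png

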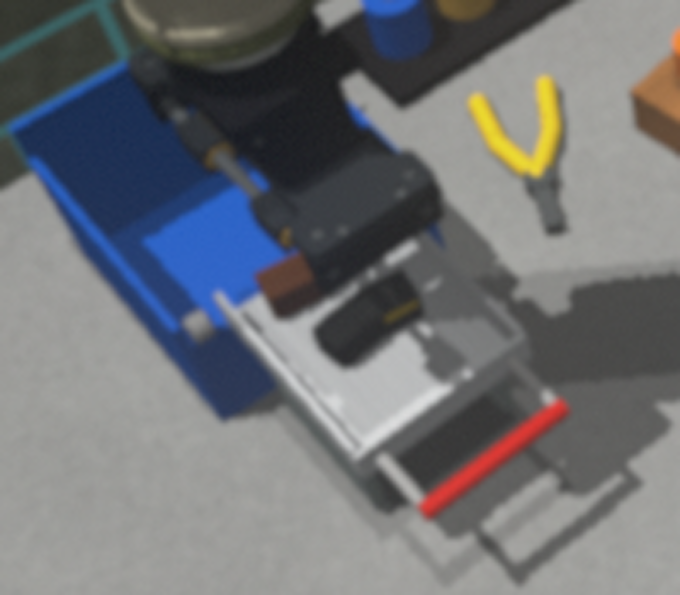

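Emit:
carry_out(
  rows=[
    {"jaw":0.055,"delta_pos":[-0.025,-0.01,0],"yaw":0},
    {"jaw":0.055,"delta_pos":[-0.025,-0.011,0],"yaw":0},
    {"jaw":0.055,"delta_pos":[-0.025,-0.011,0],"yaw":0},
    {"jaw":0.055,"delta_pos":[-0.025,-0.011,0],"yaw":0},
    {"jaw":0.055,"delta_pos":[-0.025,-0.011,0.01],"yaw":0},
    {"jaw":0.055,"delta_pos":[-0.025,-0.011,0.015],"yaw":0},
    {"jaw":0.055,"delta_pos":[-0.025,-0.011,0.02],"yaw":0},
    {"jaw":0.055,"delta_pos":[-0.025,-0.011,0.02],"yaw":0},
    {"jaw":0.055,"delta_pos":[-0.021,-0.011,0.015],"yaw":0},
  ],
)

```text
time: 21.3
ee_pos: [0.4958, 0.0781, 0.2902]
eef_rot: [0.707, 0.707, -0.014, -0.009]
ft_force: [-0.7, 0.6, 0.9]
width: 0.0552
```

Emit:
carry_out(
  rows=[
    {"jaw":0.055,"delta_pos":[0,0,0],"yaw":-8},
    {"jaw":0.055,"delta_pos":[0,0,0],"yaw":-8},
    {"jaw":0.055,"delta_pos":[0,0,0],"yaw":-8},
    {"jaw":0.055,"delta_pos":[0,0,0],"yaw":-8},
    {"jaw":0.055,"delta_pos":[0,0,0],"yaw":-8},
    {"jaw":0.055,"delta_pos":[0,0,0],"yaw":-8},
    {"jaw":0.055,"delta_pos":[0,0,0],"yaw":-8},
    {"jaw":0.055,"delta_pos":[0,0,0],"yaw":-4.5},
    {"jaw":0.055,"delta_pos":[0,0,0],"yaw":0},
  ],
)

```text
time: 22.2
ee_pos: [0.4966, 0.0798, 0.2914]
eef_rot: [0.254, 0.967, -0.007, -0.014]
ft_force: [-0.2, -0.2, 0.0]
width: 0.0545
```

```bash
python3 - <<'E'
from h import *
rep()
go(.411,.079,.07,60.5)
E
```

```text
t22.20 grasp [0.4914 0.0786 0.1279] yawY 60.6 w 0.0545 F [-0.2 -0.2  0. ] tiltz [-0.031 -0.007 -0.999] q [ 0.88  0.6  -1.41  1.85  0.61  1.28  0.34]
delta tool [ 0.0689 -0.0379  0.0604] yaw 0.1 (q7 0.34)
```

```bash
python3 - <<'E'
import numpy as np, itertools
from scipy.optimize import least_squares
from scipy.spatial.transform import Rotation as Ro
# q, grasp, yawY, tiltz
D=[([1.0904,.33287,-.06472,1.46095,.0216,1.34988,-.0885],[.2762,-.5605,.2405],-63.8),
([0.69,-.05,-.48,1.98,-.03,1.21,-1.52],[.4112,-.1218,.2013],-99.3),
([.2,.6,-1.11,1.47,.54,1.4,-.92],[.5513,.2989,.2005],0),
([.1,.74,-1.03,1.22,.62,1.49,-.84],[.6414,.3003,.2072],.1),
([1.37,-.09,-1.38,1.94,-.1,1.23,.01],[.4298,.0013,.2065],-.7),
([1.1,.34,-1.22,2.15,.41,.92,-.39],[.4111,-.0316,.0403],-2),
([.9,.49,-1.19,1.6,.46,1.4,-.38],[.5604,-.0419,.2099],-2.2),
([1.16,.58,-1.12,1.42,.53,1.49,.01],[.5517,-.2831,.2327],-2.2),
([.98,.44,-1.22,1.85,.44,1.2,-.42],[.4983,-.0225,.1303],-1.9),
([.16,.7,-1.08,1.35,.59,1.47,-.89],[.5903,.2961,.1943],0),
([.88,.6,-1.41,1.85,.61,1.28,.34],[.4914,.0786,.1279],60.6)]
def fk(q,p,s):
    d1,L1,L2,L3,a2,a4=p[:6]
    R=Ro.from_euler('z',s[0]*q[0]+p[6]); x=np.array([0,0,d1])
    R=R*Ro.from_euler('y',q[1]); 
    R=R*Ro.from_euler('z',s[1]*q[2]); x=x+R.apply([a2,0,L1])
    R=R*Ro.from_euler('y',q[3]); x=x+R.apply([a4,0,0])
    R=R*Ro.from_euler('z',s[2]*q[4]); x=x+R.apply([0,0,L2])
    R=R*Ro.from_euler('y',q[5]); x=x+R.apply([p[7],0,0])
    R=R*Ro.from_euler('z',s[3]*q[6]+p[8]); x=x+R.apply([0,0,L3])
    return x,R.as_matrix()
best=None
for s in itertools.product([1,-1],repeat=4):
    def f(p):
        o=[]
        for q,g,y in D:
            x,R=fk(q,p,s); o+=list(x-g)
            yy=np.radians(y); o+=[.2*(R[0,1]-np.cos(yy)),.2*(R[1,1]-np.sin(yy))]
        return o
    for p8 in(0,1.57,3.14,-1.57):
        z=least_squares(f,[.3,.4,.4,.3,0,0,0,0,p8])
        if best is None or z.cost<best[0]: best=(z.cost,s,z.x,np.array(z.fun).reshape(-1,5))
print(best[0],best[1],best[2].round(4)); print(np.abs(best[3]).max(0))
np.savez("kin.npz",p=best[2],s=best[1])
E
```

```text
0.0003946992506180678 (-1, -1, -1, -1) [ 0.3551  0.46    0.4886  0.421   0.0186  0.0288 -0.0723  0.0178  1.4985]
[0.00855213 0.01115005 0.01356947 0.00160998 0.00175067]
```

```bash
cat > kin.py <<'E'
import numpy as np
from scipy.optimize import least_squares
from scipy.spatial.transform import Rotation as Ro
D=[([1.0904,.33287,-.06472,1.46095,.0216,1.34988,-.0885],[.2762,-.5605,.2405],-63.8),
([0.69,-.05,-.48,1.98,-.03,1.21,-1.52],[.4112,-.1218,.2013],-99.3),
([.2,.6,-1.11,1.47,.54,1.4,-.92],[.5513,.2989,.2005],0),
([.1,.74,-1.03,1.22,.62,1.49,-.84],[.6414,.3003,.2072],.1),
([1.37,-.09,-1.38,1.94,-.1,1.23,.01],[.4298,.0013,.2065],-.7),
([1.1,.34,-1.22,2.15,.41,.92,-.39],[.4111,-.0316,.0403],-2),
([.9,.49,-1.19,1.6,.46,1.4,-.38],[.5604,-.0419,.2099],-2.2),
([1.16,.58,-1.12,1.42,.53,1.49,.01],[.5517,-.2831,.2327],-2.2),
([.98,.44,-1.22,1.85,.44,1.2,-.42],[.4983,-.0225,.1303],-1.9),
([.16,.7,-1.08,1.35,.59,1.47,-.89],[.5903,.2961,.1943],0),
([.44,.6,-1.13,1.5,.53,1.42,-.76],[.5827,.1734,.1964],-2.2),
([1.06,.39,-1.26,1.9,.41,1.18,-.39],[.4787,-.0296,.1314],-2.2),
([1.19,.32,-1.32,2.12,.38,1.,-.38],[.4068,-.0325,.0669],-2.3),
([.88,.6,-1.41,1.85,.61,1.28,.34],[.4914,.0786,.1279],60.6)]
ax=['z','y','z','y','z','y','z']; sg=[-1,1,-1,1,-1,1,-1]
def fk(q,p):
    t=np.zeros((8,3)); t[0]=[p[0],p[9],p[1]]; t[2]=[p[2],p[10],p[3]]; t[3]=[p[4],0,0]; t[4]=[0,p[11],p[5]]; t[5]=[p[6],0,0]; t[7]=[0,0,p[7]]
    R=Ro.identity(); x=t[0]
    for i in range(7):
        a=sg[i]*q[i]+(p[8] if i==6 else p[12] if i==0 else 0)
        R=R*Ro.from_euler(ax[i],a); x=x+R.apply(t[i+1] if i+1!=7 else t[7])
    return x,R
def res(p):
    o=[]
    for q,g,y in D:
        x,R=fk(q,p); R=R.as_matrix(); o+=list(x-g); yy=np.radians(y); o+=[.2*(R[0,1]-np.cos(yy)),.2*(R[1,1]-np.sin(yy))]
    o+=list(.02*np.array(p)[[0,9,10,11,12,2,4,6]])
    return o
z=least_squares(res,[0,.355,0,.46,.03,.4886,.018,.421,1.5,0,0,0,-.07]); P=z.x
def jac(q):
    x,R=fk(q,P); J=np.zeros((6,7)); e=1e-5
    for i in range(7):
        d=np.array(q,float); d[i]+=e; x2,R2=fk(d,P); J[:3,i]=(x2-x)/e; J[3:,i]=(R2*R.inv()).as_rotvec()/e
    return J
def sim(q,path,n=10):
    """path list of (x,y,z,yaw) absolute, tool keeps orientation+yaw; min-norm"""
    q=np.array(q,float); x,R=fk(q,P); out=[]
    for g in path:
        x0,R0=fk(q,P); m=R0.as_matrix(); cur=np.degrees(np.arctan2(m[1,1],m[0,1])); dy=((g[3]-cur+90)%180-90) if len(g)==4 else 0
        Rt=Ro.from_euler('z',dy,degrees=True)*R0
        for k in range(1,n+1):
            xt=x0+(np.array(g[:3])-x0)*k/n; Rk=Ro.from_rotvec((Rt*R0.inv()).as_rotvec()*k/n)*R0
            for _ in range(3):
                xx,RR=fk(q,P); e=np.r_[xt-xx,(Rk*RR.inv()).as_rotvec()]; q=q+np.linalg.pinv(jac(q))@e
        out.append(q.copy())
    return out
if __name__=="__main__":
    f=np.array(res(P))[:len(D)*5].reshape(-1,5); print(P.round(4)); print(np.abs(f).max(0).round(4))
    # check transitions
    print(np.round(sim(D[0][0],[(.411,-.122,.2013),(.411,-.122,.2013,-99.3)]),2),"vs",D[1][0])
    print(np.round(sim(D[1][0],[(.55,.3,.2),(.55,.3,.2,-30),(.55,.3,.2,0)]),2),"vs",D[2][0])
    print(np.round(sim(D[3][0],[(.43,0.0,.2065)]),2),"vs",D[4][0])
    print(np.round(sim(D[9][0],[(.4914,.0786,.1279),(.4914,.0786,.1279,60)]),2),"vs",D[-1][0])
E
python3 kin.py
```

```text
[-9.0000e-04  2.7320e-01  3.8000e-03  4.4550e-01 -1.4000e-03  4.9150e-01
  3.4000e-03  3.4120e-01  1.5647e+00  1.9000e-03 -2.0200e-02 -2.1600e-02
 -5.8000e-03]
[0.002  0.0039 0.0024 0.0015 0.0018]
[[ 0.67 -0.06 -0.46  1.98 -0.03  1.21 -0.9 ]
 [ 0.68 -0.06 -0.48  1.98 -0.03  1.21 -1.51]] vs [0.69, -0.05, -0.48, 1.98, -0.03, 1.21, -1.52]
[[ 0.01  0.46 -0.77  1.48  0.32  1.32 -2.53]
 [ 0.14  0.55 -0.99  1.47  0.46  1.37 -1.4 ]
 [ 0.19  0.6  -1.09  1.47  0.53  1.4  -0.92]] vs [0.2, 0.6, -1.11, 1.47, 0.54, 1.4, -0.92]
[[ 0.65 -0.12 -0.7   1.98 -0.08  1.21 -0.  ]] vs [1.37, -0.09, -1.38, 1.94, -0.1, 1.23, 0.01]
[[ 0.79  0.46 -1.24  1.85  0.46  1.21 -0.6 ]
 [ 0.89  0.61 -1.44  1.87  0.66  1.29  0.29]] vs [0.88, 0.6, -1.41, 1.85, 0.61, 1.28, 0.34]
```

```bash
cat > t.py <<'E'
from kin import *
q=[.88,.6,-1.41,1.85,.61,1.28,.34]
g=(.4914,.0786,.1279)
for a in[0,-60,-120]:
    pass
def seq(q,path):
    for c,o in zip(path,sim(q,path)): print(c,o.round(2))
seq(q,[g+(30,),g+(0,),g+(-30,),g+(-60,),g+(-90,),g+(-119.5,),(.411,.079,.07),(.411,.079,.022),(.48,.079,.13),(.58,.2,.2),(.56,.299,.2)])
print()
for P0 in[(.6,.08,.25),(.7,.08,.2),(.5,.08,.35),(.6,-.1,.25)]:
    seq(q,[P0+(60,),P0+(0,),P0+(-60,),P0+(-119.5,)]); print()
E
python3 t.py
```

```text
(0.4914, 0.0786, 0.1279, 30) [ 0.85  0.51 -1.32  1.86  0.5   1.22 -0.11]
(0.4914, 0.0786, 0.1279, 0) [ 0.81  0.43 -1.22  1.87  0.4   1.16 -0.55]
(0.4914, 0.0786, 0.1279, -30) [ 0.76  0.35 -1.13  1.88  0.32  1.12 -1.01]
(0.4914, 0.0786, 0.1279, -60) [ 0.69  0.29 -1.03  1.9   0.25  1.08 -1.48]
(0.4914, 0.0786, 0.1279, -90) [ 0.62  0.25 -0.94  1.91  0.22  1.06 -1.98]
(0.4914, 0.0786, 0.1279, -119.5) [ 0.54  0.22 -0.86  1.92  0.2   1.05 -2.49]
(0.411, 0.079, 0.07) [ 0.58  0.12 -0.9   2.16  0.12  0.88 -2.48]
(0.411, 0.079, 0.022) [ 0.52  0.23 -0.86  2.19  0.25  0.78 -2.59]
(0.48, 0.079, 0.13) [ 0.56  0.19 -0.87  1.95  0.17  1.04 -2.48]
(0.58, 0.2, 0.2) [ 0.25  0.43 -0.85  1.55  0.35  1.28 -2.73]
(0.56, 0.299, 0.2) [ 0.07  0.49 -0.86  1.49  0.39  1.31 -2.91]

(0.6, 0.08, 0.25, 60) [ 0.67  0.66 -1.33  1.43  0.62  1.57  0.43]
(0.6, 0.08, 0.25, 0) [ 0.62  0.53 -1.14  1.45  0.45  1.47 -0.51]
(0.6, 0.08, 0.25, -60) [ 0.53  0.42 -0.95  1.48  0.32  1.39 -1.47]
(0.6, 0.08, 0.25, -119.5) [ 0.41  0.35 -0.77  1.51  0.25  1.35 -2.47]

(0.7, 0.08, 0.2, 60) [ 0.46  0.84 -1.18  1.19  0.75  1.58  0.48]
(0.7, 0.08, 0.2, 0) [ 0.43  0.76 -1.02  1.21  0.6   1.5  -0.5 ]
(0.7, 0.08, 0.2, -60) [ 0.37  0.66 -0.85  1.25  0.46  1.41 -1.49]
(0.7, 0.08, 0.2, -119.5) [ 0.26  0.59 -0.66  1.28  0.36  1.35 -2.48]

(0.5, 0.08, 0.35, 60) [ 0.97  0.45 -1.6   1.51  0.44  1.67  0.45]
(0.5, 0.08, 0.35, 0) [ 0.96  0.26 -1.38  1.53  0.23  1.57 -0.42]
(0.5, 0.08, 0.35, -60) [ 0.89  0.14 -1.2   1.56  0.1   1.52 -1.36]
(0.5, 0.08, 0.35, -119.5) [ 0.8   0.09 -1.1   1.57  0.08  1.5  -2.39]

(0.6, -0.1, 0.25, 60) [ 0.96  0.68 -1.35  1.42  0.65  1.58  0.71]
(0.6, -0.1, 0.25, 0) [ 0.91  0.56 -1.16  1.43  0.48  1.5  -0.23]
(0.6, -0.1, 0.25, -60) [ 0.84  0.45 -0.97  1.46  0.34  1.41 -1.19]
(0.6, -0.1, 0.25, -119.5) [ 0.72  0.37 -0.79  1.49  0.26  1.36 -2.17]
```

Emit:
carry_out(
  rows=[
    {"jaw":0.055,"delta_pos":[0,0,0],"yaw":8},
    {"jaw":0.055,"delta_pos":[0,0,0],"yaw":8},
    {"jaw":0.055,"delta_pos":[0,0,0],"yaw":8},
    {"jaw":0.055,"delta_pos":[0,0,0],"yaw":8},
    {"jaw":0.055,"delta_pos":[0,0,0],"yaw":8},
    {"jaw":0.055,"delta_pos":[0,0,0],"yaw":8},
    {"jaw":0.055,"delta_pos":[0,0,0],"yaw":8},
    {"jaw":0.055,"delta_pos":[0,0,0],"yaw":8},
    {"jaw":0.055,"delta_pos":[0,0,0],"yaw":8},
    {"jaw":0.055,"delta_pos":[0,0,0],"yaw":8},
  ],
)

```text
time: 23.2
ee_pos: [0.4966, 0.0798, 0.2918]
eef_rot: [0.819, 0.574, -0.015, -0.006]
ft_force: [-0.3, -0.2, 0.2]
width: 0.0548
```

Emit:
carry_out(
  rows=[
    {"jaw":0.055,"delta_pos":[0,0,0],"yaw":8},
    {"jaw":0.055,"delta_pos":[0,0,0],"yaw":8},
    {"jaw":0.055,"delta_pos":[0,0,0],"yaw":8},
    {"jaw":0.055,"delta_pos":[0,0,0],"yaw":8},
    {"jaw":0.055,"delta_pos":[0,0,0],"yaw":8},
    {"jaw":0.055,"delta_pos":[0,0,0],"yaw":8},
    {"jaw":0.055,"delta_pos":[0,0,0],"yaw":8},
    {"jaw":0.055,"delta_pos":[0,0,0],"yaw":8},
    {"jaw":0.055,"delta_pos":[0,0,0],"yaw":8},
    {"jaw":0.055,"delta_pos":[0,0,0],"yaw":8},
  ],
)

```text
time: 24.2
ee_pos: [0.4966, 0.0799, 0.2918]
eef_rot: [0.996, -0.087, -0.015, 0.005]
ft_force: [0.1, -0.2, 0.0]
width: 0.0549
```

```bash
cat >> h.py <<'E'
def qn(): return np.array(r.read_state()["joint_positions"])
E
python3 - <<'E'
from h import *
from kin import sim
rep()
g=(.4914,.0786,.1279)
pth=[g+(-110,),(.411,.079,.07),(.411,.079,.022),(.48,.079,.13),(.58,.2,.2),(.58,.2,.2,-60),(.58,.2,.2,-30),(.56,.299,.2,0)]
for c,o in zip(pth,sim(qn(),pth)): print(c,o.round(2))
go(.411,.079,.07,-110)
cam("side"); cam("top"); offs()
E
```

```text
t24.20 grasp [0.4916 0.0787 0.1283] yawY -100.0 w 0.0549 F [ 0.1 -0.2  0. ] tiltz [-0.031 -0.007 -1.   ] q [ 0.53  0.29 -0.88  1.87  0.24  1.13 -2.18]
(0.4914, 0.0786, 0.1279, -110) [ 0.51  0.28 -0.85  1.87  0.22  1.13 -2.34]
(0.411, 0.079, 0.07) [ 0.56  0.18 -0.88  2.11  0.16  0.96 -2.34]
(0.411, 0.079, 0.022) [ 0.5   0.28 -0.84  2.14  0.27  0.86 -2.43]
(0.48, 0.079, 0.13) [ 0.53  0.25 -0.86  1.89  0.2   1.12 -2.33]
(0.58, 0.2, 0.2) [ 0.22  0.48 -0.83  1.49  0.34  1.36 -2.56]
(0.58, 0.2, 0.2, -60) [ 0.3   0.53 -0.99  1.49  0.46  1.39 -1.76]
(0.58, 0.2, 0.2, -30) [ 0.36  0.57 -1.09  1.5   0.53  1.41 -1.29]
(0.56, 0.299, 0.2, 0) [ 0.21  0.66 -1.17  1.45  0.63  1.45 -0.97]
delta tool [-0.0777  0.0129  0.0608] yaw 10.0 (q7 -2.18)
top 127.6 148.9 n277 c0.65 W [0.661  0.3314] long 87.2 [ 58.  71. 106.]
top 292.8 191.6 n270 c0.59 W [ 0.531  -0.1182] long 26.5 [146.  82. 137.]
top 129.3 169.6 n305 c0.58 W [0.6034 0.3268] long 88.7 [70. 71. 77.]
top 305.0 274.0 n273 c0.53 W [ 0.3081 -0.1447] long 84.8 [ 96. 103.  48.]
side 264.0 276.8 n390 c0.78 W [0.4095 0.0802] long 148.1 [70. 72. 71.]
side 289.7 203.1 n211 c0.71 W [ 0.5218 -0.1169] long 15.5 [141.  73. 115.]
side 258.6 168.0 n25 c0.71 W [ 0.6673 -0.1448] long 94.3 [ 64.  92. 126.]
side 111.7 250.0 n484 c0.60 W [0.7123 0.2844] long 91.1 [71. 74. 95.]
side 128.2 263.6 n488 c0.59 W [0.6534 0.2783] long 93.5 [72. 71. 71.]
```

Emit:
carry_out(
  rows=[
    {"jaw":0.06,"delta_pos":[-0.015,0.002,0.01],"yaw":0},
    {"jaw":0.06,"delta_pos":[-0.015,0.002,0.01],"yaw":0},
    {"jaw":0.06,"delta_pos":[-0.016,0.003,0.012],"yaw":0},
    {"jaw":0.06,"delta_pos":[-0.016,0.003,0.014],"yaw":0},
    {"jaw":0.06,"delta_pos":[-0.016,0.003,0.014],"yaw":0},
    {"jaw":0.06,"delta_pos":[0,0,0],"yaw":5},
    {"jaw":0.06,"delta_pos":[0,0,0],"yaw":5},
    {"jaw":0.06,"delta_pos":[0,0,0],"yaw":0},
  ],
)

```text
time: 25.2
ee_pos: [0.4159, 0.0795, 0.2343]
eef_rot: [0.986, -0.169, -0.014, 0.006]
ft_force: [-0.4, -0.4, 0.7]
width: 0.0598
```

```bash
python3 - <<'E'
from h import *
rep()
go(.411,.079,.021,-110)
E
```

```text
t25.20 grasp [0.4109 0.0783 0.0709] yawY -109.4 w 0.0598 F [-0.4 -0.4  0.7] tiltz [-0.031 -0.007 -1.   ] q [ 0.56  0.18 -0.89  2.1   0.17  0.96 -2.34]
delta tool [ 0.0012 -0.0016  0.0499] yaw 0.6 (q7 -2.34)
```

Emit:
carry_out(
  rows=[
    {"jaw":0.06,"delta_pos":[0,0,0.015],"yaw":0},
    {"jaw":0.06,"delta_pos":[0.001,-0.001,0.015],"yaw":0},
    {"jaw":0.06,"delta_pos":[0,0,0.012],"yaw":0},
    {"jaw":0.06,"delta_pos":[0,0,0.008],"yaw":0},
    {"jaw":0.06,"delta_pos":[0,0,0],"yaw":0},
    {"jaw":0.0,"delta_pos":[0,0,0],"yaw":0},
    {"jaw":0.0,"delta_pos":[0,0,0],"yaw":0},
    {"jaw":0.0,"delta_pos":[0,0,0],"yaw":0},
    {"jaw":0.0,"delta_pos":[0,0,0],"yaw":0},
    {"jaw":0.0,"delta_pos":[0,0,0],"yaw":0},
  ],
)

```text
time: 26.2
ee_pos: [0.4159, 0.0797, 0.1846]
eef_rot: [0.985, -0.169, -0.014, 0.006]
ft_force: [0.4, -1.1, 4.4]
width: 0.03
```

```bash
python3 - <<'E'
from h import *
rep()
go(.48,.079,.13,-110)
E
```

```text
t26.20 grasp [0.411  0.0785 0.0211] yawY -109.5 w 0.0300 F [ 0.4 -1.1  4.4] tiltz [-0.03  -0.007 -1.   ] q [ 0.5   0.29 -0.85  2.14  0.28  0.86 -2.43]
delta tool [ 0.0621 -0.0216 -0.1109] yaw 0.5 (q7 -2.43)
```

Emit:
carry_out(
  rows=[
    {"jaw":0.0,"delta_pos":[0,0,-0.01],"yaw":0},
    {"jaw":0.0,"delta_pos":[0,0,-0.02],"yaw":0},
    {"jaw":0.0,"delta_pos":[0.012,-0.004,-0.02],"yaw":0},
    {"jaw":0.0,"delta_pos":[0.012,-0.004,-0.02],"yaw":0},
    {"jaw":0.0,"delta_pos":[0.012,-0.004,-0.02],"yaw":0},
    {"jaw":0.0,"delta_pos":[0.012,-0.004,-0.02],"yaw":0},
    {"jaw":0.0,"delta_pos":[0.014,-0.005,0],"yaw":0},
    {"jaw":0.0,"delta_pos":[0,0,0],"yaw":-7},
    {"jaw":0.0,"delta_pos":[0,0,0],"yaw":-7},
    {"jaw":0.0,"delta_pos":[0,0,0],"yaw":-7},
  ],
)

```text
time: 27.2
ee_pos: [0.4844, 0.0799, 0.293]
eef_rot: [1.0, 0.016, -0.015, 0.003]
ft_force: [-0.5, -0.3, -0.3]
width: 0.0282
```

Emit:
carry_out(
  rows=[
    {"jaw":0.0,"delta_pos":[0,0,0],"yaw":-8},
    {"jaw":0.0,"delta_pos":[0,0,0],"yaw":-8},
    {"jaw":0.0,"delta_pos":[0,0,0],"yaw":-8},
    {"jaw":0.0,"delta_pos":[0,0,0],"yaw":-8},
    {"jaw":0.0,"delta_pos":[0,0,0],"yaw":-8},
    {"jaw":0.0,"delta_pos":[0,0,0],"yaw":-8},
  ],
)

```text
time: 27.8
ee_pos: [0.4844, 0.0797, 0.293]
eef_rot: [0.907, 0.422, -0.015, -0.003]
ft_force: [0.9, 0.1, -0.4]
width: 0.0281
```

```bash
python3 - <<'E'
from h import *
from kin import sim
rep(); cam("side","side9")
go(.58,.2,.2,-40)
pth=[(.58,.2,.2),(.58,.2,.2,-20),(.58,.3,.2),(.56,.299,.2,0)]
for c,o in zip(pth,sim(qn(),pth)): print(c,o.round(2))
E
```

```text
t27.80 grasp [0.4794 0.0785 0.1296] yawY -40.1 w 0.0281 F [ 0.9  0.1 -0.4] tiltz [-0.03  -0.007 -1.   ] q [ 0.69  0.32 -1.07  1.89  0.3   1.15 -1.19]
delta tool [ 0.1559 -0.0014 -0.0745] yaw 0.3 (q7 -1.18)
(0.58, 0.2, 0.2) [ 0.31  0.54 -0.99  1.48  0.44  1.39 -1.4 ]
(0.58, 0.2, 0.2, -20) [ 0.34  0.57 -1.06  1.48  0.49  1.41 -1.09]
(0.58, 0.3, 0.2) [ 0.12  0.65 -1.02  1.37  0.54  1.46 -1.23]
(0.56, 0.299, 0.2, 0) [ 0.17  0.64 -1.1   1.42  0.57  1.45 -0.93]
```

View pics/side9.png

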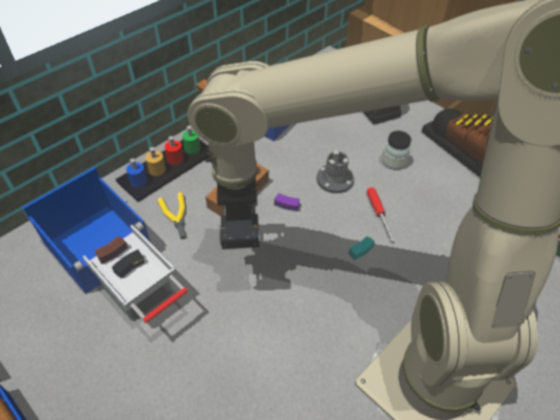

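Emit:
carry_out(
  rows=[
    {"jaw":0.0,"delta_pos":[0.026,0,-0.013],"yaw":0},
    {"jaw":0.0,"delta_pos":[0.026,0,-0.013],"yaw":0},
    {"jaw":0.0,"delta_pos":[0.026,0,-0.013],"yaw":0},
    {"jaw":0.0,"delta_pos":[0.026,0,-0.012],"yaw":0},
    {"jaw":0.0,"delta_pos":[0.026,0,-0.012],"yaw":0},
    {"jaw":0.0,"delta_pos":[0.026,0,-0.012],"yaw":0},
    {"jaw":0.0,"delta_pos":[0,0,0],"yaw":-8},
    {"jaw":0.0,"delta_pos":[0,0,0],"yaw":-8},
    {"jaw":0.0,"delta_pos":[0,0,0],"yaw":-8},
    {"jaw":0.0,"delta_pos":[0,0,0],"yaw":-8},
  ],
)

```text
time: 28.85
ee_pos: [0.5878, 0.1989, 0.3639]
eef_rot: [0.756, 0.654, -0.014, -0.007]
ft_force: [0.3, 0.4, -0.9]
width: 0.0284
```

Emit:
carry_out(
  rows=[
    {"jaw":0.0,"delta_pos":[0,0,0],"yaw":-8},
    {"jaw":0.0,"delta_pos":[0.025,-0.007,0],"yaw":0},
    {"jaw":0.0,"delta_pos":[0.025,-0.007,0],"yaw":0},
    {"jaw":0.0,"delta_pos":[0.025,-0.007,0],"yaw":0},
    {"jaw":0.0,"delta_pos":[0.025,-0.007,0],"yaw":0},
    {"jaw":0.0,"delta_pos":[0,0,0],"yaw":0},
    {"jaw":0.0,"delta_pos":[0,0,0],"yaw":0},
  ],
)

```text
time: 29.55
ee_pos: [0.5605, 0.2995, 0.3639]
eef_rot: [0.71, 0.704, -0.013, -0.008]
ft_force: [0.0, 0.2, -0.4]
width: 0.0285
```

```bash
python3 - <<'E'
from h import *
rep(); cam("side");cam("top","top9")
go(.545,.299,.133,0)
a=C["side"]["img"][170:345,20:220]; cv2.imwrite("pics/e9.png",cv2.resize(a,None,fx=3.4,fy=3.4,interpolation=cv2.INTER_CUBIC))
E
```

```text
t29.55 grasp [0.5555 0.2983 0.2004] yawY -0.5 w 0.0285 F [ 0.   0.2 -0.4] tiltz [-0.031 -0.007 -1.   ] q [ 0.19  0.64 -1.11  1.43  0.55  1.45 -0.93]
delta tool [ 0.0026 -0.0093  0.0674] yaw -0.6 (q7 -0.93)
```

View pics/e9.png

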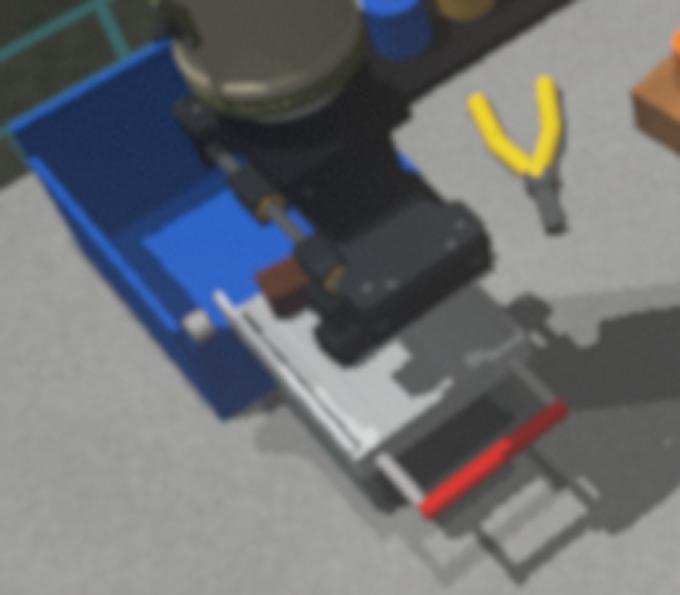

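Emit:
carry_out(
  rows=[
    {"jaw":0.0,"delta_pos":[0.001,-0.01,0.02],"yaw":0},
    {"jaw":0.0,"delta_pos":[0.001,0,0.02],"yaw":0},
    {"jaw":0.0,"delta_pos":[0,0.001,0.02],"yaw":0},
    {"jaw":0.0,"delta_pos":[0,0,0.006],"yaw":0},
    {"jaw":0.0,"delta_pos":[0,0,0],"yaw":0},
    {"jaw":0.038,"delta_pos":[0,0,0],"yaw":0},
    {"jaw":0.038,"delta_pos":[0,0,0],"yaw":0},
    {"jaw":0.038,"delta_pos":[0,0,0],"yaw":0},
    {"jaw":0.038,"delta_pos":[0,0,-0.02],"yaw":0},
    {"jaw":0.038,"delta_pos":[0,0,-0.03],"yaw":0},
  ],
)

```text
time: 30.65
ee_pos: [0.5511, 0.3007, 0.3473]
eef_rot: [0.71, 0.704, -0.015, -0.009]
ft_force: [0.8, -0.3, 0.3]
width: 0.0379
```

Emit:
carry_out(
  rows=[
    {"jaw":0.06,"delta_pos":[0,0,-0.03],"yaw":0},
    {"jaw":0.06,"delta_pos":[0,-0.03,0],"yaw":0},
    {"jaw":0.06,"delta_pos":[0,-0.03,0],"yaw":0},
    {"jaw":0.06,"delta_pos":[0,-0.03,0],"yaw":0},
    {"jaw":0.06,"delta_pos":[0,0,0],"yaw":0},
  ],
)

```text
time: 31.15
ee_pos: [0.4587, 0.3035, 0.3814]
eef_rot: [0.708, 0.706, -0.013, -0.007]
ft_force: [0.0, -0.1, 0.2]
width: 0.0588
```

```bash
python3 - <<'E'
from h import *
from kin import sim
rep(); cam("side","side10");cam("top","top10")
go(.459,.299,.108,0)
pth=[(.459,.299,.15),(.459,.299,.108)]+[(.664-.2052*np.cos(t+.039),.299,.1+.2052*np.sin(t+.039)) for t in np.arange(.2,1.45,.2)]
for c,o in zip(pth,sim(qn(),pth)): print(np.round(c,3),o.round(2))
a=C["side"]["img"][170:345,20:220]; cv2.imwrite("pics/e10.png",cv2.resize(a,None,fx=3.4,fy=3.4,interpolation=cv2.INTER_CUBIC))
E
```

```text
t31.15 grasp [0.4539 0.3021 0.2179] yawY -0.2 w 0.0588 F [ 0.  -0.1  0.2] tiltz [-0.029 -0.008 -1.   ] q [ 0.31  0.46 -1.24  1.64  0.42  1.39 -0.99]
delta tool [-0.0009  0.0047  0.1096] yaw -0.5 (q7 -0.99)
[0.459 0.299 0.15 ] [ 0.28  0.52 -1.18  1.71  0.49  1.28 -1.03]
[0.459 0.299 0.108] [ 0.25  0.57 -1.14  1.75  0.54  1.21 -1.06]
[0.465 0.299 0.149] [ 0.27  0.54 -1.18  1.7   0.5   1.28 -1.02]
[0.478 0.299 0.187] [ 0.28  0.52 -1.19  1.63  0.48  1.35 -0.99]
[0.499 0.299 0.222] [ 0.26  0.53 -1.19  1.54  0.47  1.43 -0.96]
[0.527 0.299 0.253] [ 0.23  0.55 -1.17  1.43  0.49  1.51 -0.93]
[0.56  0.299 0.277] [ 0.18  0.6  -1.14  1.31  0.52  1.58 -0.9 ]
[0.597 0.299 0.294] [ 0.12  0.65 -1.1   1.18  0.56  1.65 -0.86]
[0.637 0.299 0.303] [ 0.05  0.72 -1.06  1.04  0.6   1.7  -0.81]
```

View pics/e10.png

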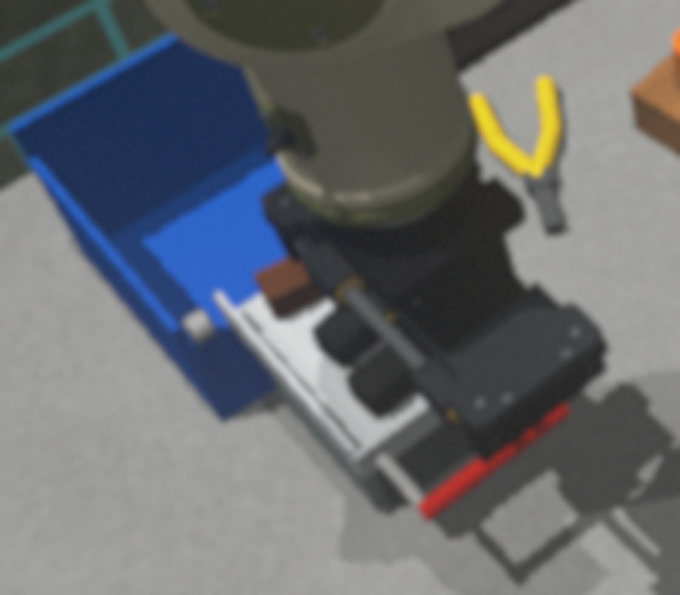

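View pics/top10.png

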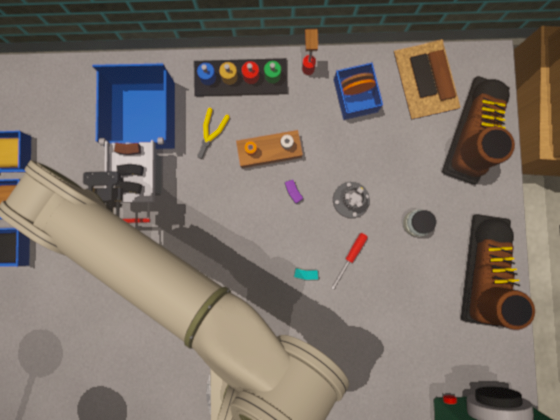

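Emit:
carry_out(
  rows=[
    {"jaw":0.03,"delta_pos":[-0.003,0.0,0.02],"yaw":0},
    {"jaw":0.03,"delta_pos":[0,0.001,0.025],"yaw":0},
    {"jaw":0.03,"delta_pos":[0,0.001,0.015],"yaw":0},
    {"jaw":0.03,"delta_pos":[0,0,0],"yaw":0},
    {"jaw":0.03,"delta_pos":[0,0,0],"yaw":0},
  ],
  grip_force=15,
)

```text
time: 31.75
ee_pos: [0.4628, 0.2989, 0.321]
eef_rot: [0.71, 0.704, -0.013, -0.009]
ft_force: [-0.9, 0.6, 0.5]
width: 0.0325
```

```bash
python3 - <<'E'
from h import *
rep(); go(.4595,.299,.108,0)
E
```

```text
t31.75 grasp [0.4578 0.2978 0.1576] yawY -0.5 w 0.0325 F [-0.9  0.6  0.5] tiltz [-0.031 -0.006 -1.   ] q [ 0.29  0.52 -1.19  1.71  0.48  1.29 -1.02]
delta tool [0.0015 0.0032 0.0495] yaw -0.5 (q7 -1.02)
```

Emit:
carry_out(
  rows=[
    {"jaw":0.03,"delta_pos":[0.001,0.003,0.015],"yaw":0},
    {"jaw":0.03,"delta_pos":[0,0,0.015],"yaw":0},
    {"jaw":0.03,"delta_pos":[0,0,0.012],"yaw":0},
    {"jaw":0.03,"delta_pos":[0,0,0.008],"yaw":0},
    {"jaw":0.03,"delta_pos":[0,0,0],"yaw":0},
    {"jaw":0.0,"delta_pos":[0,0,0],"yaw":0},
    {"jaw":0.0,"delta_pos":[0,0,0],"yaw":0},
    {"jaw":0.0,"delta_pos":[0,0,0],"yaw":0},
  ],
)

```text
time: 32.55
ee_pos: [0.464, 0.2993, 0.2709]
eef_rot: [0.71, 0.704, -0.013, -0.008]
ft_force: [-0.6, 0.3, -0.2]
width: 0.0137
```

```bash
python3 - <<'E'
from h import *
rep(); cam("side")
a=C["side"]["img"][170:345,20:220]; cv2.imwrite("pics/e11.png",cv2.resize(a,None,fx=3.4,fy=3.4,interpolation=cv2.INTER_CUBIC))
g=np.array([.4595,.299,.108]); s,p,R=st()
a0=np.arctan2(.008,.205); rr=np.hypot(.205,.008); prev=None
for t in np.arange(0,1.41,.1):
    c=np.array([-rr*np.cos(t+a0),0,rr*np.sin(t+a0)])   # handle at angle t (lift)
    if prev is not None: print(round(t,1),(R.T@(c-prev)).round(4))
    prev=c
E
```

```text
t32.55 grasp [0.4592 0.2982 0.1074] yawY -0.5 w 0.0137 F [-0.6  0.3 -0.2] tiltz [-0.03  -0.007 -1.   ] q [ 0.25  0.57 -1.14  1.75  0.54  1.21 -1.06]
0.1 [-0.0001  0.0012 -0.0205]
0.2 [-0.0001  0.0033 -0.0202]
0.3 [-0.0001  0.0053 -0.0198]
0.4 [-0.0001  0.0072 -0.0192]
0.5 [-0.      0.0091 -0.0184]
0.6 [-0.      0.0109 -0.0174]
0.7 [ 0.      0.0126 -0.0162]
0.8 [ 0.      0.0141 -0.0149]
0.9 [ 0.      0.0155 -0.0134]
1.0 [ 0.0001  0.0168 -0.0118]
1.1 [ 0.0001  0.0179 -0.01  ]
1.2 [ 0.0001  0.0188 -0.0082]
1.3 [ 0.0001  0.0195 -0.0063]
1.4 [ 0.0001  0.0201 -0.0043]
```

View pics/e11.png

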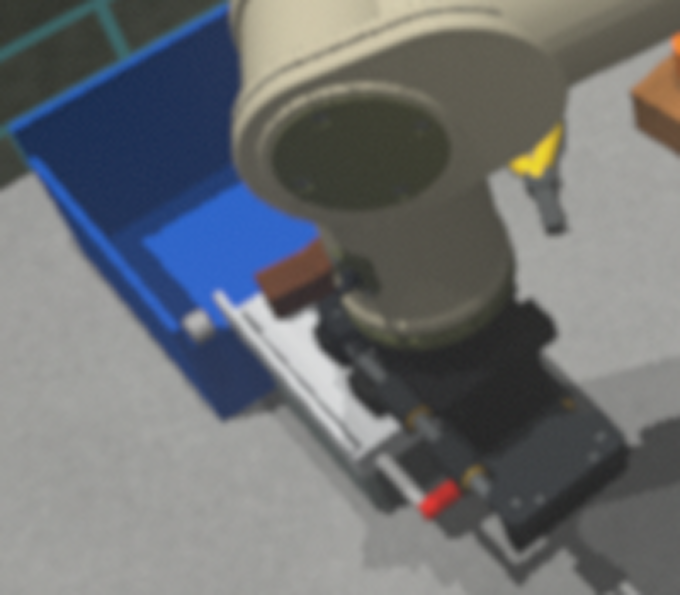

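Emit:
carry_out(
  rows=[
    {"jaw":0.0,"delta_pos":[0,0.0006,-0.0102],"yaw":0},
    {"jaw":0.0,"delta_pos":[0,0.0006,-0.0103],"yaw":0},
    {"jaw":0.0,"delta_pos":[0,0.0016,-0.0101],"yaw":0},
    {"jaw":0.0,"delta_pos":[0,0.0017,-0.0101],"yaw":0},
    {"jaw":0.0,"delta_pos":[0,0.0026,-0.0099],"yaw":0},
    {"jaw":0.0,"delta_pos":[0,0.0027,-0.0099],"yaw":0},
    {"jaw":0.0,"delta_pos":[0,0.0072,-0.0192],"yaw":0},
    {"jaw":0.0,"delta_pos":[0,0,0],"yaw":0},
  ],
)

```text
time: 33.4
ee_pos: [0.4839, 0.2993, 0.3514]
eef_rot: [0.71, 0.704, -0.014, -0.008]
ft_force: [-0.5, -3.6, -1.9]
width: 0.0114
```

```bash
python3 - <<'E'
from h import *
rep(); cam("side","side12")
s,p,R=st(); g=p+R[:,2]*.1635; print("angle",np.arctan2(g[2]-.1,.664-g[0])-.039,"rad",np.hypot(g[2]-.1,.664-g[0]))
E
```

```text
t33.40 grasp [0.4789 0.2979 0.188 ] yawY -0.5 w 0.0114 F [-0.5 -3.6 -1.9] tiltz [-0.031 -0.008 -0.999] q [ 0.28  0.52 -1.19  1.63  0.48  1.36 -0.99]
angle 0.3988551754455073 rad 0.20495154716507868
```

View pics/side12.png

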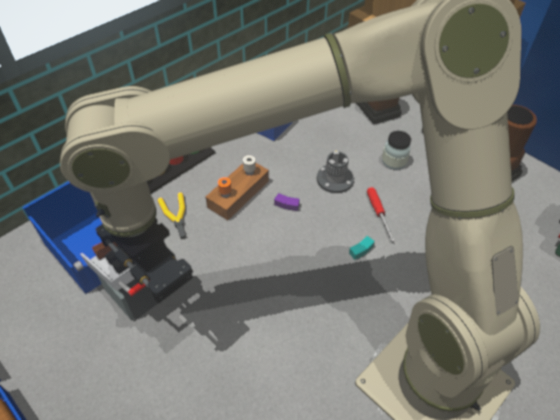

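Emit:
carry_out(
  rows=[
    {"jaw":0.0,"delta_pos":[0,0.0091,-0.0184],"yaw":0},
    {"jaw":0.0,"delta_pos":[0,0.0109,-0.0174],"yaw":0},
    {"jaw":0.0,"delta_pos":[0,0.0126,-0.0162],"yaw":0},
    {"jaw":0.0,"delta_pos":[0,0.0141,-0.0149],"yaw":0},
    {"jaw":0.0,"delta_pos":[0,0.0155,-0.0134],"yaw":0},
    {"jaw":0.0,"delta_pos":[0,0.0168,-0.0118],"yaw":0},
    {"jaw":0.0,"delta_pos":[0,0,0],"yaw":0},
  ],
)

```text
time: 34.15
ee_pos: [0.5655, 0.2996, 0.4419]
eef_rot: [0.71, 0.704, -0.013, -0.009]
ft_force: [-10.0, -9.8, 13.9]
width: 0.0119
```

```bash
python3 - <<'E'
from h import *
rep()
s,p,R=st(); g=p+R[:,2]*.1635; print("angle",np.arctan2(g[2]-.1,.664-g[0])-.039,"rad",np.hypot(g[2]-.1,.664-g[0]))
E
```

```text
t34.15 grasp [0.5604 0.2986 0.2785] yawY -0.5 w 0.0119 F [-10.   -9.8  13.9] tiltz [-0.031 -0.007 -0.999] q [ 0.18  0.6  -1.14  1.3   0.52  1.59 -0.9 ]
angle 1.0060152220251475 rad 0.20637392948387392
```

Emit:
carry_out(
  rows=[
    {"jaw":0.0,"delta_pos":[0,0.0179,-0.01],"yaw":0},
    {"jaw":0.0,"delta_pos":[0,0.0188,-0.0082],"yaw":0},
    {"jaw":0.0,"delta_pos":[0,0.0195,-0.0063],"yaw":0},
    {"jaw":0.0,"delta_pos":[0,0.012,-0.003],"yaw":0},
    {"jaw":0.0,"delta_pos":[0,0,0],"yaw":0},
    {"jaw":0.0,"delta_pos":[0,0,0],"yaw":0},
    {"jaw":0.0,"delta_pos":[0,0,0],"yaw":0},
  ],
)

```text
time: 34.85
ee_pos: [0.6339, 0.2994, 0.4654]
eef_rot: [0.71, 0.704, -0.013, -0.008]
ft_force: [-0.1, -2.7, 4.3]
width: 0.0112
```

```bash
python3 - <<'E'
from h import *
rep(); cam("side","side13"); cam("top","top13")
s,p,R=st(); g=p+R[:,2]*.1635; print("angle",np.arctan2(g[2]-.1,.664-g[0])-.039,"rad",np.hypot(g[2]-.1,.664-g[0]))
a=C["side"]["img"][130:305,20:220]; cv2.imwrite("pics/e13.png",cv2.resize(a,None,fx=3.4,fy=3.4,interpolation=cv2.INTER_CUBIC))
E
```

```text
t34.85 grasp [0.6289 0.2983 0.302 ] yawY -0.5 w 0.0112 F [-0.1 -2.7  4.3] tiltz [-0.03  -0.007 -1.   ] q [ 0.07  0.71 -1.07  1.06  0.59  1.7  -0.82]
angle 1.3594748667194472 rad 0.2050246725834517
```

View pics/e13.png

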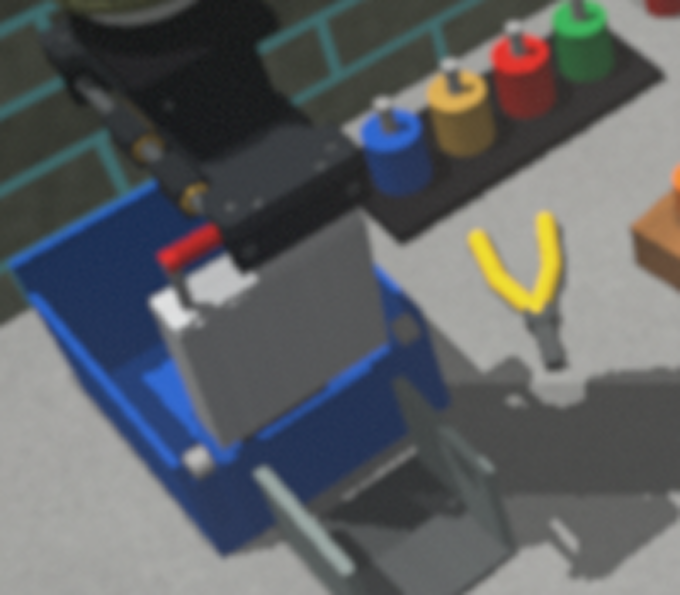

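View pics/top13.png

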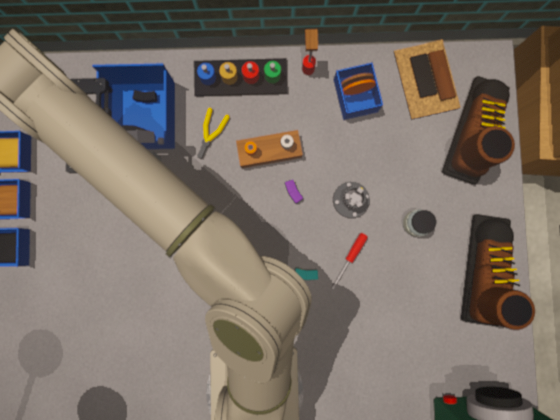

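Emit:
carry_out(
  rows=[
    {"jaw":0.0,"delta_pos":[0,0.004,-0.001],"yaw":0},
    {"jaw":0.0,"delta_pos":[0,0,0],"yaw":0},
    {"jaw":0.0,"delta_pos":[0,0,0],"yaw":0},
    {"jaw":0.0,"delta_pos":[0,0,0],"yaw":0},
    {"jaw":0.0,"delta_pos":[0,0,0],"yaw":0},
    {"jaw":0.0,"delta_pos":[0,-0.016,0.004],"yaw":0},
    {"jaw":0.0,"delta_pos":[0,-0.0195,0.0063],"yaw":0},
    {"jaw":0.0,"delta_pos":[0,-0.0188,0.0082],"yaw":0},
    {"jaw":0.0,"delta_pos":[0,-0.0179,0.01],"yaw":0},
    {"jaw":0.0,"delta_pos":[0,-0.0168,0.0118],"yaw":0},
  ],
)

```text
time: 35.95
ee_pos: [0.5471, 0.3002, 0.4276]
eef_rot: [0.71, 0.704, -0.013, -0.009]
ft_force: [1.9, 3.5, -1.5]
width: 0.0112
```

Emit:
carry_out(
  rows=[
    {"jaw":0.0,"delta_pos":[0,-0.0155,0.0134],"yaw":0},
    {"jaw":0.0,"delta_pos":[0,-0.0141,0.0149],"yaw":0},
    {"jaw":0.0,"delta_pos":[0,-0.0126,0.0162],"yaw":0},
    {"jaw":0.0,"delta_pos":[0,-0.0109,0.0174],"yaw":0},
    {"jaw":0.0,"delta_pos":[0,-0.0091,0.0184],"yaw":0},
    {"jaw":0.0,"delta_pos":[0,-0.0072,0.0192],"yaw":0},
    {"jaw":0.0,"delta_pos":[0,0,0],"yaw":0},
  ],
)

```text
time: 36.65
ee_pos: [0.4748, 0.3004, 0.3289]
eef_rot: [0.709, 0.705, -0.013, -0.009]
ft_force: [2.3, 5.3, -1.5]
width: 0.0111
```

```bash
python3 - <<'E'
from h import *
rep(); 
s,p,R=st(); g=p+R[:,2]*.1635; print("angle",np.arctan2(g[2]-.1,.664-g[0])-.039,"rad",np.hypot(g[2]-.1,.664-g[0]))
go(.4595,.299,.108,0)
cam("side","side14"); cam("top","top14")
a=C["top"]["img"][50:235,60:200]; cv2.imwrite("pics/e14.png",cv2.resize(a,None,fx=3.2,fy=3.2,interpolation=cv2.INTER_CUBIC))
E
```

```text
t36.65 grasp [0.4698 0.2997 0.1654] yawY -0.4 w 0.0111 F [ 2.3  5.3 -1.5] tiltz [-0.031 -0.005 -1.   ] q [ 0.28  0.53 -1.18  1.67  0.49  1.31 -1.01]
angle 0.2859656237689876 rad 0.20493272327392542
delta tool [-0.0004 -0.0085  0.0577] yaw -0.4 (q7 -1.01)
```

View pics/e14.png

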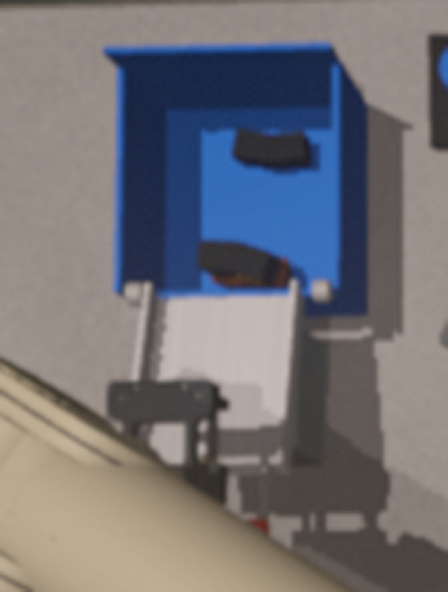

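Emit:
carry_out(
  rows=[
    {"jaw":0.0,"delta_pos":[0,-0.0045,0.019],"yaw":0},
    {"jaw":0.0,"delta_pos":[0,-0.0028,0.019],"yaw":0},
    {"jaw":0.0,"delta_pos":[0,-0.0012,0.0185],"yaw":0},
    {"jaw":0.0,"delta_pos":[0,0,0],"yaw":0},
    {"jaw":0.03,"delta_pos":[0,0,0],"yaw":0},
    {"jaw":0.03,"delta_pos":[0,0,0],"yaw":0},
    {"jaw":0.03,"delta_pos":[0,0,0],"yaw":0},
    {"jaw":0.03,"delta_pos":[0,0,0],"yaw":0},
  ],
)

```text
time: 37.55
ee_pos: [0.4655, 0.2991, 0.2745]
eef_rot: [0.71, 0.704, -0.013, -0.008]
ft_force: [0.8, -0.1, 0.1]
width: 0.0286
```

```bash
python3 - <<'E'
from h import *
rep()
E
```

```text
t37.55 grasp [0.4605 0.298  0.1111] yawY -0.5 w 0.0286 F [ 0.8 -0.1  0.1] tiltz [-0.03  -0.007 -1.   ] q [ 0.25  0.57 -1.15  1.75  0.53  1.22 -1.05]
```

Emit:
carry_out(
  rows=[
    {"jaw":0.03,"delta_pos":[0,0,-0.02],"yaw":0},
    {"jaw":0.03,"delta_pos":[0,0,-0.03],"yaw":0},
    {"jaw":0.03,"delta_pos":[0,0,-0.03],"yaw":0},
    {"jaw":0.03,"delta_pos":[-0.03,0.02,-0.03],"yaw":0},
    {"jaw":0.05,"delta_pos":[-0.03,0.02,0],"yaw":0},
    {"jaw":0.05,"delta_pos":[-0.03,0.02,0],"yaw":0},
    {"jaw":0.05,"delta_pos":[-0.03,0.02,0],"yaw":0},
    {"jaw":0.05,"delta_pos":[-0.03,0.02,0],"yaw":0},
    {"jaw":0.05,"delta_pos":[-0.03,0.02,0],"yaw":0},
    {"jaw":0.05,"delta_pos":[0,0,0],"yaw":0},
  ],
)

```text
time: 38.55
ee_pos: [0.59, 0.1133, 0.3812]
eef_rot: [0.713, 0.701, -0.014, -0.008]
ft_force: [-0.1, -0.2, -0.2]
width: 0.0498
```

```bash
python3 - <<'E'
from h import *
rep()
cam("side","side15"); cam("top","top15")
a=C["top"]["img"][50:235,60:200]; cv2.imwrite("pics/e15.png",cv2.resize(a,None,fx=3.2,fy=3.2,interpolation=cv2.INTER_CUBIC))
E
```

```text
t38.55 grasp [0.585  0.1119 0.2178] yawY -1.0 w 0.0498 F [-0.1 -0.2 -0.2] tiltz [-0.031 -0.009 -0.999] q [ 0.57  0.56 -1.16  1.5   0.5   1.44 -0.63]
```

View pics/side15.png

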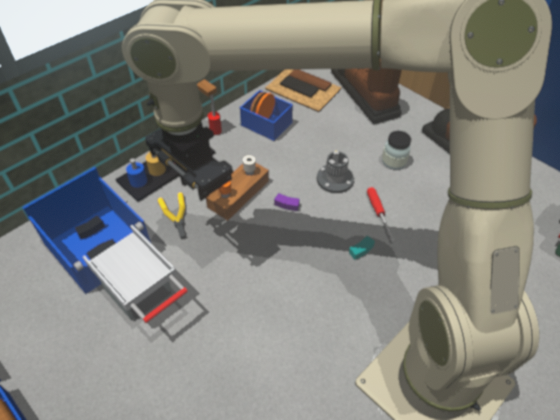

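View pics/top15.png

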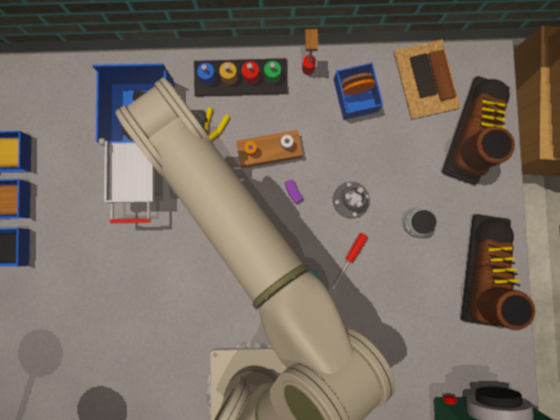

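```bash
python3 - <<'E'
from h import *
cam("top");cam("side")
print(ray("top",354.6,198,.083).round(4),ray("top",351.4,200,.014).round(4))
def circ(n,img,x,y,z,rad,col):
    p=np.array([proj(n,(x+rad*np.cos(a),y+rad*np.sin(a),z)) for a in np.linspace(0,6.283,60)]); return p
import itertools
for n,b,k in(("top",(325,380,172,225),12),("side",(305,365,140,195),11)):
    a=cv2.resize(C[n]["img"][b[2]:b[3],b[0]:b[1]],None,fx=k,fy=k,interpolation=cv2.INTER_CUBIC)
    for (z,rad,col) in((.014,.05,(0,255,0)),(.082,.028,(0,255,255)),(.0,.05,(255,255,0))):
        p=circ(n,a,.505,-.2745,z,rad,col); p=((p-[b[0],b[2]]+.5)*k).astype(np.int32)
        cv2.polylines(a,[p.reshape(-1,1,2)],True,col,1)
    cv2.imwrite(f"pics/f_{n}.png",a)
for n,b,k in(("top",(225,320,120,175),8),("side",(200,280,145,220),7.5)):
    a=cv2.resize(C[n]["img"][b[2]:b[3],b[0]:b[1]],None,fx=k,fy=k,interpolation=cv2.INTER_CUBIC)
    for (z,rad,col) in((.09,.016,(0,255,0)),(.06,.016,(0,255,255))):
        p=circ(n,a,.641,-.0075,z,rad,col); p=((p-[b[0],b[2]]+.5)*k).astype(np.int32)
        cv2.polylines(a,[p.reshape(-1,1,2)],True,col,1)
    cv2.imwrite(f"pics/g_{n}.png",a)
E
```

```text
[ 0.5027 -0.2745  0.083 ] [ 0.5043 -0.277   0.014 ]
```

View pics/f_top.png

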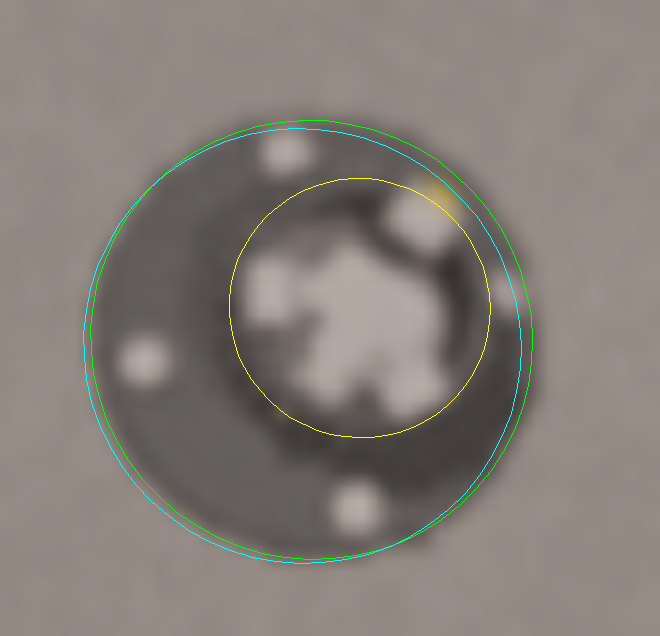

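View pics/f_side.png

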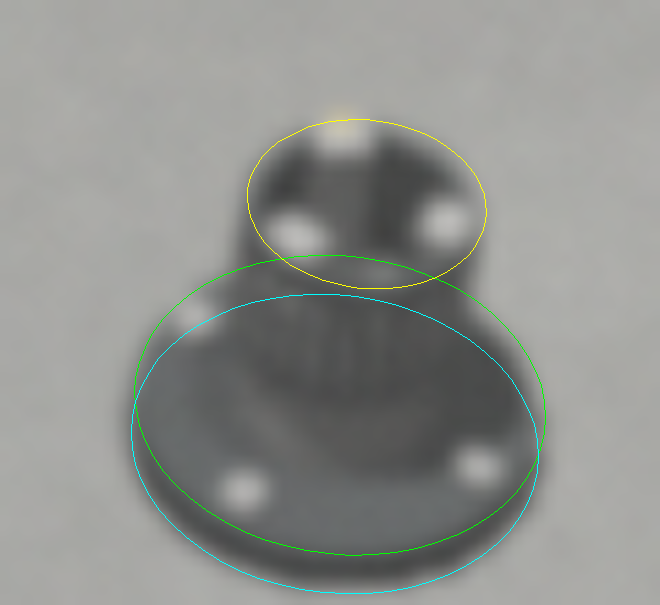

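View pics/g_top.png

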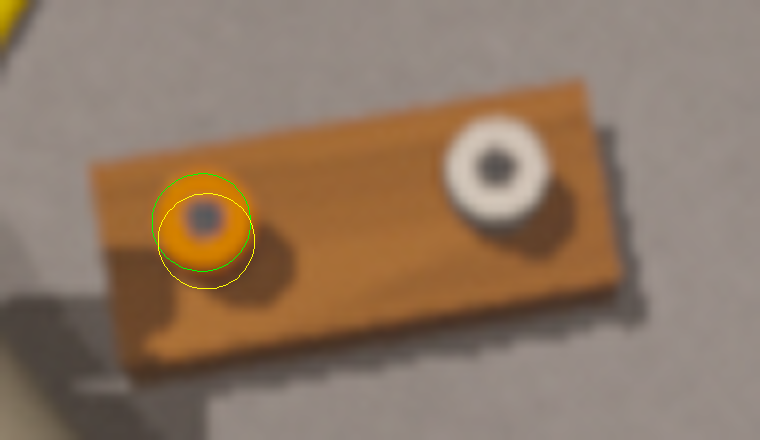

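View pics/g_side.png

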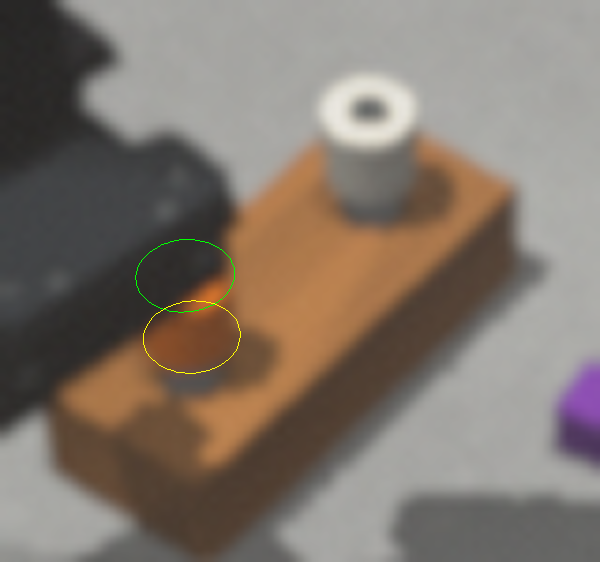

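```bash
python3 - <<'E'
from h import *
from kin import sim
rep(); go(.642,-.0085,.15,0)
ch=(.5047,-.2745)
pth=[(.642,-.0085,.15,0),(.642,-.0085,.075),(.642,-.0085,.16),ch+(.19,),ch+(.105,),ch+(.19,),ch+(.19,15),ch+(.19,30),ch+(.19,45),ch+(.078,)]+[ch+(.078,a) for a in(30,0,-30,-60,-90,-120)]
for c,o in zip(pth,sim(qn(),pth)): print(np.round(c,3),o.round(2))
E
```

```text
t38.75 grasp [0.5816 0.119  0.2188] yawY -0.4 w 0.0497 F [-0.2  0.2  0.4] tiltz [-0.03  -0.007 -1.   ] q [ 0.56  0.56 -1.16  1.51  0.5   1.44 -0.63]
delta tool [-0.1266  0.0633  0.0678] yaw -0.4 (q7 -0.63)
[ 0.642 -0.008  0.15   0.   ] [ 0.65  0.7  -1.07  1.45  0.61  1.38 -0.44]
[ 0.642 -0.008  0.075] [ 0.63  0.77 -1.02  1.52  0.67  1.27 -0.48]
[ 0.642 -0.008  0.16 ] [ 0.66  0.69 -1.07  1.44  0.6   1.4  -0.44]
[ 0.505 -0.274  0.19 ] [ 1.28  0.53 -1.15  1.6   0.5   1.37  0.06]
[ 0.505 -0.274  0.105] [ 1.24  0.61 -1.09  1.69  0.58  1.23  0.  ]
[ 0.505 -0.274  0.19 ] [ 1.28  0.53 -1.15  1.6   0.5   1.37  0.06]
[ 0.505 -0.274  0.19  15.   ] [ 1.31  0.55 -1.21  1.6   0.54  1.38  0.29]
[ 0.505 -0.274  0.19  30.   ] [ 1.33  0.58 -1.26  1.61  0.58  1.39  0.53]
[ 0.505 -0.274  0.19  45.   ] [ 1.36  0.61 -1.31  1.62  0.62  1.4   0.76]
[ 0.505 -0.274  0.078] [ 1.3   0.72 -1.2   1.72  0.74  1.23  0.68]
[ 0.505 -0.274  0.078 30.   ] [ 1.27  0.69 -1.16  1.72  0.7   1.22  0.45]
[ 0.505 -0.274  0.078  0.   ] [ 1.22  0.64 -1.06  1.71  0.61  1.19 -0.02]
[  0.505  -0.274   0.078 -30.   ] [ 1.16  0.59 -0.97  1.7   0.52  1.16 -0.48]
[  0.505  -0.274   0.078 -60.   ] [ 1.11  0.55 -0.87  1.71  0.44  1.13 -0.94]
[ 5.05e-01 -2.74e-01  7.80e-02 -9.00e+01] [ 1.05  0.51 -0.78  1.72  0.36  1.09 -1.41]
[ 5.05e-01 -2.74e-01  7.80e-02 -1.20e+02] [ 0.99  0.47 -0.68  1.74  0.29  1.05 -1.88]
```

Emit:
carry_out(
  rows=[
    {"jaw":0.05,"delta_pos":[-0.025,0.012,0],"yaw":0},
    {"jaw":0.05,"delta_pos":[-0.025,0.012,0],"yaw":0},
    {"jaw":0.05,"delta_pos":[-0.025,0.013,0],"yaw":0},
    {"jaw":0.05,"delta_pos":[-0.025,0.013,0.01],"yaw":0},
    {"jaw":0.05,"delta_pos":[-0.026,0.013,0.02],"yaw":0},
    {"jaw":0.05,"delta_pos":[0,0,0.03],"yaw":0},
    {"jaw":0.05,"delta_pos":[0,0,0],"yaw":0},
    {"jaw":0.05,"delta_pos":[0,0,0],"yaw":0},
  ],
  grip_force=20,
)

```text
time: 39.55
ee_pos: [0.6469, -0.0062, 0.3218]
eef_rot: [0.709, 0.705, -0.013, -0.009]
ft_force: [0.1, 0.7, 0.4]
width: 0.0499
```

```bash
python3 - <<'E'
from h import *
rep(); go(.642,-.0085,.075,0)
cam("top","top16");cam("side","side16")
a=C["side"]["img"][120:260,130:330]; cv2.imwrite("pics/e16.png",cv2.resize(a,None,fx=4,fy=4,interpolation=cv2.INTER_CUBIC))
E
```

```text
t39.55 grasp [ 0.6419 -0.0072  0.1584] yawY -0.3 w 0.0499 F [0.1 0.7 0.4] tiltz [-0.031 -0.007 -1.   ] q [ 0.66  0.69 -1.07  1.44  0.6   1.4  -0.45]
delta tool [-0.0007  0.0027  0.0833] yaw -0.3 (q7 -0.45)
```

View pics/e16.png

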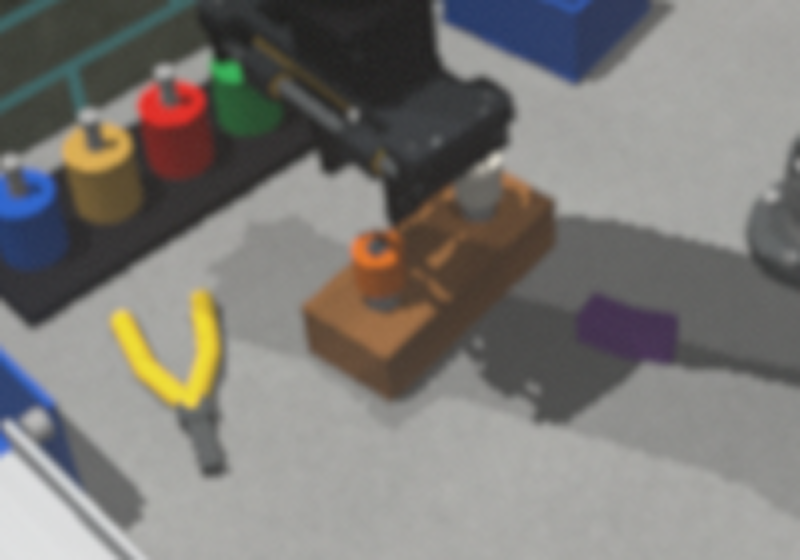

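Emit:
carry_out(
  rows=[
    {"jaw":0.05,"delta_pos":[-0.0007,0.0027,0.025],"yaw":0},
    {"jaw":0.05,"delta_pos":[0,0,0.025],"yaw":0},
    {"jaw":0.05,"delta_pos":[0,0,0.02],"yaw":0},
    {"jaw":0.05,"delta_pos":[0,0,0.0133],"yaw":0},
    {"jaw":0.05,"delta_pos":[0,0,0],"yaw":0},
    {"jaw":0.05,"delta_pos":[0,0,0],"yaw":0},
  ],
)

```text
time: 40.25
ee_pos: [0.6478, -0.0088, 0.239]
eef_rot: [0.71, 0.704, -0.013, -0.008]
ft_force: [0.5, 0.2, 0.6]
width: 0.0501
```

```bash
python3 - <<'E'
from h import *
rep(); go(.642,-.0085,.075,0)
cam("top","top17");cam("side","side17")
a=C["side"]["img"][120:260,130:330]; cv2.imwrite("pics/e17.png",cv2.resize(a,None,fx=4,fy=4,interpolation=cv2.INTER_CUBIC))
E
```

```text
t40.25 grasp [ 0.6431 -0.0099  0.0756] yawY -0.5 w 0.0501 F [0.5 0.2 0.6] tiltz [-0.029 -0.007 -1.   ] q [ 0.64  0.77 -1.02  1.52  0.67  1.27 -0.48]
delta tool [ 0.0014 -0.0011  0.0006] yaw -0.5 (q7 -0.48)
```

View pics/e17.png

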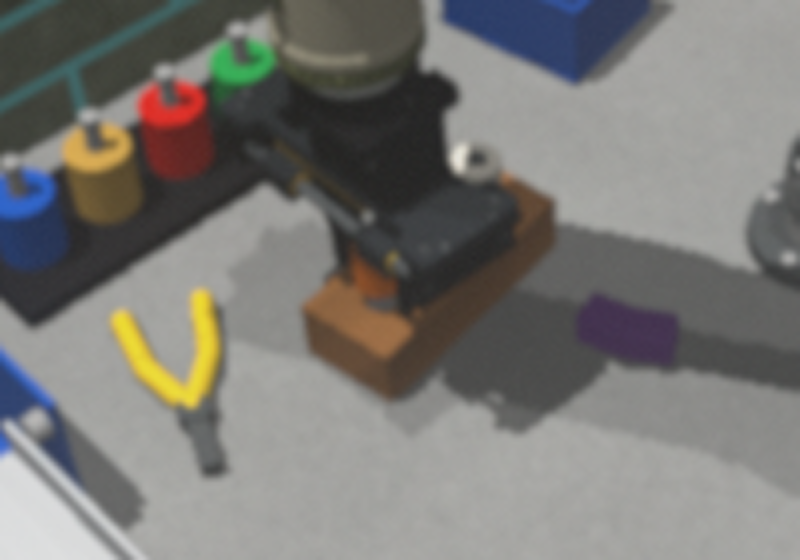

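Emit:
carry_out(
  rows=[
    {"jaw":0.05,"delta_pos":[0.0014,0,0],"yaw":0},
    {"jaw":0.0,"delta_pos":[0,0,0],"yaw":0},
    {"jaw":0.0,"delta_pos":[0,0,0],"yaw":0},
    {"jaw":0.0,"delta_pos":[0,0,0],"yaw":0},
    {"jaw":0.0,"delta_pos":[0,0,0],"yaw":0},
  ],
  grip_force=20,
)

```text
time: 40.85
ee_pos: [0.6475, -0.0079, 0.2377]
eef_rot: [0.71, 0.704, -0.013, -0.008]
ft_force: [-0.3, -0.0, -0.5]
width: 0.0318
```

```bash
python3 - <<'E'
from h import *
rep()
E
```

```text
t40.85 grasp [ 0.6425 -0.0091  0.0743] yawY -0.5 w 0.0318 F [-0.3 -0.  -0.5] tiltz [-0.03  -0.007 -1.   ] q [ 0.64  0.77 -1.02  1.52  0.67  1.27 -0.49]
```

Emit:
carry_out(
  rows=[
    {"jaw":0.0,"delta_pos":[0,0,-0.015],"yaw":0},
    {"jaw":0.0,"delta_pos":[0,0,-0.02],"yaw":0},
    {"jaw":0.0,"delta_pos":[0,0,-0.025],"yaw":0},
    {"jaw":0.0,"delta_pos":[0,0,-0.03],"yaw":0},
    {"jaw":0.0,"delta_pos":[0,0,-0.03],"yaw":0},
    {"jaw":0.0,"delta_pos":[0,0,0],"yaw":0},
  ],
)

```text
time: 41.45
ee_pos: [0.6517, -0.0061, 0.363]
eef_rot: [0.71, 0.704, -0.011, -0.006]
ft_force: [-0.1, 0.5, -0.9]
width: 0.0311
```

```bash
python3 - <<'E'
from h import *
rep(); go(.5047,-.2745,.195,0)
cam("top","top18");cam("side","side18")
a=C["side"]["img"][90:260,130:330]; cv2.imwrite("pics/e18.png",cv2.resize(a,None,fx=3.5,fy=3.5,interpolation=cv2.INTER_CUBIC))
E
```

```text
t41.45 grasp [ 0.6478 -0.0071  0.1995] yawY -0.5 w 0.0311 F [-0.1  0.5 -0.9] tiltz [-0.024 -0.007 -1.   ] q [ 0.65  0.66 -1.09  1.39  0.58  1.46 -0.43]
delta tool [-0.2685 -0.1408  0.0098] yaw -0.5 (q7 -0.43)
```

View pics/e18.png

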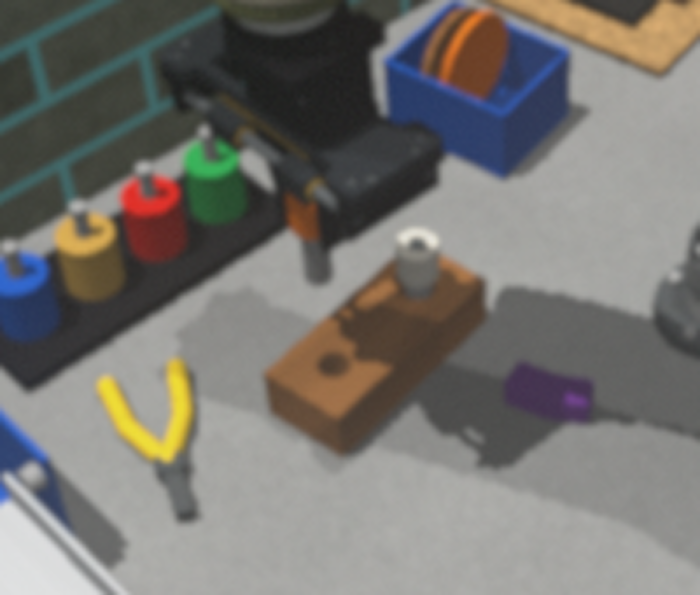

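Emit:
carry_out(
  rows=[
    {"jaw":0.0,"delta_pos":[-0.015,-0.008,0],"yaw":0},
    {"jaw":0.0,"delta_pos":[-0.03,-0.0155,0],"yaw":0},
    {"jaw":0.0,"delta_pos":[-0.03,-0.0155,0],"yaw":0},
    {"jaw":0.0,"delta_pos":[-0.03,-0.0155,0],"yaw":0},
    {"jaw":0.0,"delta_pos":[-0.03,-0.0155,0],"yaw":0},
    {"jaw":0.0,"delta_pos":[-0.03,-0.0155,0],"yaw":0},
    {"jaw":0.0,"delta_pos":[-0.03,-0.0155,0],"yaw":0},
    {"jaw":0.0,"delta_pos":[-0.03,-0.0155,0],"yaw":0},
    {"jaw":0.0,"delta_pos":[-0.03,-0.0155,0],"yaw":0},
    {"jaw":0.0,"delta_pos":[-0.0135,-0.0088,0],"yaw":0},
  ],
)

```text
time: 42.55
ee_pos: [0.5062, -0.2778, 0.3625]
eef_rot: [0.711, 0.703, -0.014, -0.009]
ft_force: [-0.1, 0.2, -1.2]
width: 0.0317
```

Emit:
carry_out(
  rows=[
    {"jaw":0.0,"delta_pos":[0,0,0],"yaw":0},
    {"jaw":0.0,"delta_pos":[0,0,0],"yaw":0},
  ],
)

```text
time: 42.75
ee_pos: [0.508, -0.274, 0.3632]
eef_rot: [0.71, 0.704, -0.013, -0.009]
ft_force: [0.6, -0.0, -1.8]
width: 0.0317
```

```bash
python3 - <<'E'
from h import *
rep(); go(.5047,-.2745,.150,0)
cam("top","top19");cam("side","side19")
a=C["side"]["img"][80:230,250:430]; cv2.imwrite("pics/e19.png",cv2.resize(a,None,fx=4,fy=4,interpolation=cv2.INTER_CUBIC))
E
```

```text
t42.75 grasp [ 0.5029 -0.275   0.1998] yawY -0.5 w 0.0317 F [ 0.6 -0.  -1.8] tiltz [-0.031 -0.006 -0.999] q [ 1.29  0.51 -1.16  1.59  0.49  1.38  0.06]
delta tool [0.0009 0.0034 0.0497] yaw -0.5 (q7 0.06)
```

View pics/e19.png

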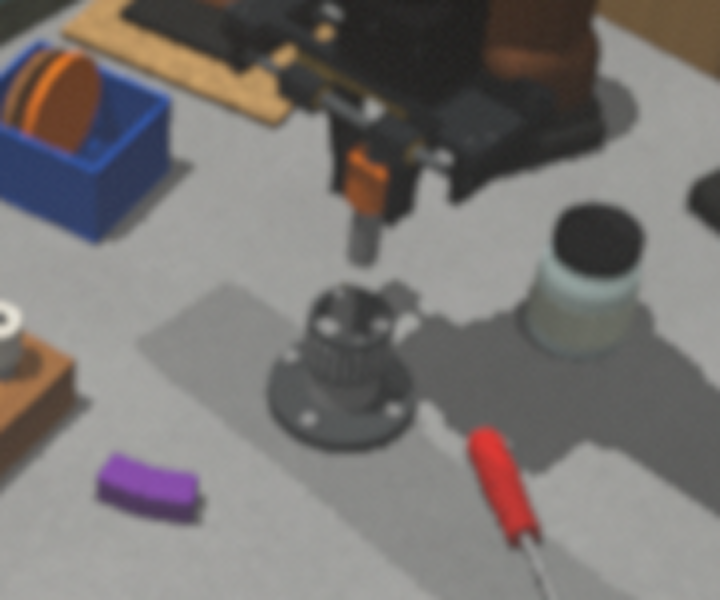

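```bash
python3 - <<'E'
from h import *
cam("side")
s,p,R=st(); b=p+R[:,2]*(.1635+.064); print(b,proj("side",b), proj("side",b+[0,0,.004]))
E
```

```text
[ 0.50179626 -0.27442184  0.13632509] [340.89906577 143.13731773] [341.06146334 141.95757642]
```

Emit:
carry_out(
  rows=[
    {"jaw":0.0,"delta_pos":[0.001,0.0035,0.015],"yaw":0},
    {"jaw":0.0,"delta_pos":[0,0.001,0.015],"yaw":0},
    {"jaw":0.0,"delta_pos":[0,0,0.01],"yaw":0},
    {"jaw":0.0,"delta_pos":[0,0,0],"yaw":0},
    {"jaw":0.0,"delta_pos":[0,0,0],"yaw":0},
  ],
)

```text
time: 43.4
ee_pos: [0.5115, -0.2735, 0.3235]
eef_rot: [0.71, 0.704, -0.013, -0.009]
ft_force: [0.3, 0.1, -1.8]
width: 0.0318
```

```bash
python3 - <<'E'
from h import *
rep(); go(.507,-.2745,.105,0)
cam("top","top20");cam("side","side20")
s,p,R=st(); b=p+R[:,2]*(.1635+.064); print(b)
x0,y0=305,130;k=10
a=cv2.resize(C["side"]["img"][130:190,305:370],None,fx=k,fy=k,interpolation=cv2.INTER_CUBIC)
for z,rad,c,ctr in((.082,.028,(0,255,255),(.5047,-.2745)),(.082,.016,(0,255,0),(.5047,-.2745)),(b[2],.01,(255,0,255),b[:2])):
    pp=np.array([proj("side",(ctr[0]+rad*np.cos(t),ctr[1]+rad*np.sin(t),z)) for t in np.linspace(0,6.283,50)])
    cv2.polylines(a,[((pp-[x0,y0]+.5)*k).astype(np.int32).reshape(-1,1,2)],True,c,1)
cv2.imwrite("pics/e20.png",a)
E
```

```text
t43.40 grasp [ 0.5065 -0.2746  0.1601] yawY -0.5 w 0.0318 F [ 0.3  0.1 -1.8] tiltz [-0.031 -0.007 -0.999] q [ 1.26  0.55 -1.13  1.63  0.53  1.32  0.03]
delta tool [0.0005 0.0022 0.055 ] yaw -0.5 (q7 0.03)
[ 0.50493292 -0.27526962  0.09683409]
```

View pics/e20.png

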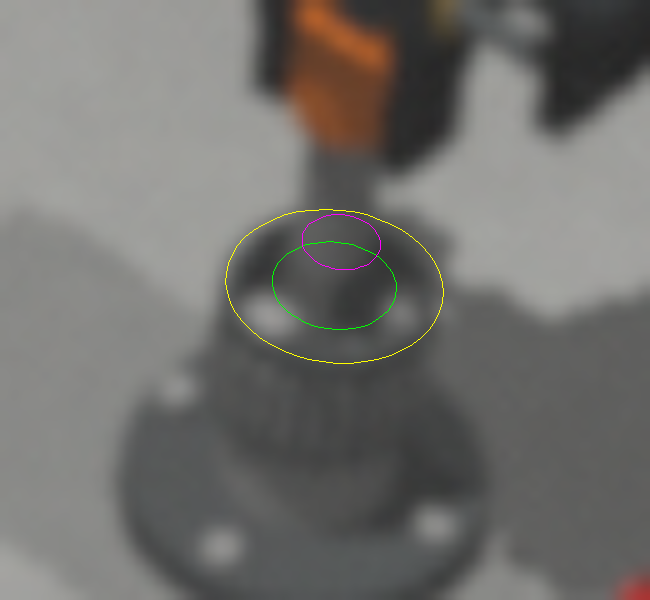

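Emit:
carry_out(
  rows=[
    {"jaw":0.0,"delta_pos":[0,0,0.01],"yaw":0},
    {"jaw":0.0,"delta_pos":[0,0,0.01],"yaw":0},
    {"jaw":0.0,"delta_pos":[0,0,0.01],"yaw":0},
    {"jaw":0.0,"delta_pos":[0,0,0],"yaw":0},
  ],
)

```text
time: 43.9
ee_pos: [0.51, -0.2739, 0.2919]
eef_rot: [0.71, 0.704, -0.014, -0.009]
ft_force: [-0.0, -0.2, -1.5]
width: 0.0314
```

```bash
python3 - <<'E'
from h import *
rep()
E
```

```text
t43.90 grasp [ 0.5046 -0.2749  0.1285] yawY -0.5 w 0.0314 F [-0.  -0.2 -1.5] tiltz [-0.033 -0.006 -0.999] q [ 1.25  0.58 -1.11  1.67  0.55  1.27  0.01]
```

Emit:
carry_out(
  rows=[
    {"jaw":0.0,"delta_pos":[0,0.0005,0.01],"yaw":0},
    {"jaw":0.0,"delta_pos":[0,0.0005,0.008],"yaw":0},
    {"jaw":0.0,"delta_pos":[0,0,0.004],"yaw":0},
    {"jaw":0.0,"delta_pos":[0,0,0],"yaw":0},
  ],
)

```text
time: 44.3
ee_pos: [0.5108, -0.274, 0.271]
eef_rot: [0.71, 0.704, -0.013, -0.009]
ft_force: [-0.3, -0.3, -0.9]
width: 0.0313
```

```bash
python3 - <<'E'
from h import *
rep();cam("side","side21")
a=cv2.resize(C["side"]["img"][120:190,295:375],None,fx=8,fy=8,interpolation=cv2.INTER_CUBIC)
cv2.imwrite("pics/e21.png",a)
E
```

```text
t44.30 grasp [ 0.5056 -0.2751  0.1076] yawY -0.5 w 0.0313 F [-0.3 -0.3 -0.9] tiltz [-0.031 -0.007 -0.999] q [ 1.24  0.61 -1.09  1.69  0.58  1.24 -0.  ]
```

View pics/e21.png

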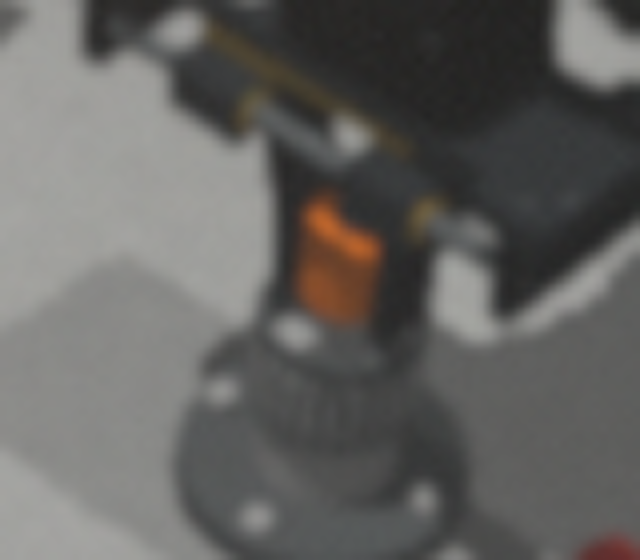

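Emit:
carry_out(
  rows=[
    {"jaw":0.0,"delta_pos":[0,-0.001,0.0015],"yaw":0},
    {"jaw":0.0,"delta_pos":[0,0,0.0015],"yaw":0},
    {"jaw":0.0,"delta_pos":[0,0,0],"yaw":0},
    {"jaw":0.05,"delta_pos":[0,0,0],"yaw":0},
    {"jaw":0.05,"delta_pos":[0,0,0],"yaw":0},
    {"jaw":0.05,"delta_pos":[0,0,0],"yaw":0},
    {"jaw":0.05,"delta_pos":[0,0,0],"yaw":0},
  ],
)

```text
time: 45.05
ee_pos: [0.5099, -0.274, 0.269]
eef_rot: [0.71, 0.704, -0.013, -0.008]
ft_force: [-0.2, 0.2, -0.2]
width: 0.049
```

```bash
python3 - <<'E'
from h import *
rep();cam("side","side22")
a=cv2.resize(C["side"]["img"][120:190,295:375],None,fx=8,fy=8,interpolation=cv2.INTER_CUBIC)
cv2.imwrite("pics/e22.png",a)
E
```

```text
t45.05 grasp [ 0.505  -0.2752  0.1055] yawY -0.5 w 0.0490 F [-0.2  0.2 -0.2] tiltz [-0.03  -0.007 -1.   ] q [ 1.24  0.61 -1.09  1.69  0.58  1.23 -0.  ]
```

View pics/e22.png

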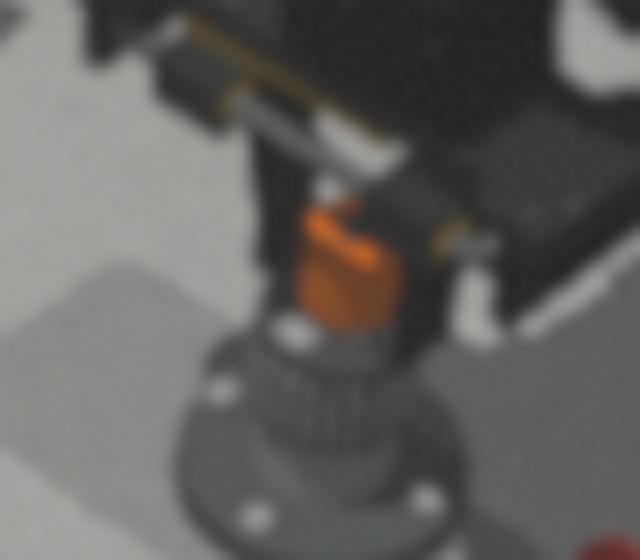

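Released; lift clear and inspect.

Emit:
carry_out(
  rows=[
    {"jaw":0.05,"delta_pos":[0,0,-0.01],"yaw":0},
    {"jaw":0.05,"delta_pos":[0,0,-0.02],"yaw":0},
    {"jaw":0.05,"delta_pos":[0,0,-0.025],"yaw":0},
    {"jaw":0.085,"delta_pos":[0,0,-0.025],"yaw":0},
    {"jaw":0.085,"delta_pos":[0,0,-0.01],"yaw":0},
    {"jaw":0.085,"delta_pos":[0,0,0],"yaw":-8},
    {"jaw":0.085,"delta_pos":[0,0,0],"yaw":-8},
    {"jaw":0.085,"delta_pos":[0,0,0],"yaw":-8},
    {"jaw":0.085,"delta_pos":[0,0,0],"yaw":-8},
    {"jaw":0.085,"delta_pos":[0,0,0],"yaw":-8},
  ],
)

```text
time: 46.1
ee_pos: [0.5125, -0.2734, 0.3586]
eef_rot: [0.424, 0.906, -0.01, -0.012]
ft_force: [-0.4, -0.8, -0.3]
width: 0.0843
```

```bash
python3 - <<'E'
from h import *
from kin import sim
rep();cam("side","side23");cam("top","top23")
a=cv2.resize(C["side"]["img"][110:195,290:380],None,fx=7,fy=7,interpolation=cv2.INTER_CUBIC)
cv2.imwrite("pics/e23.png",a)
ch=(.5047,-.2745)
go(*ch,.078,40)
pth=[ch+(.19,),ch+(.078,)]+[ch+(.078,a) for a in(30,0,-30,-60,-90,-120)]
for c,o in zip(pth,sim(qn(),pth)): print(np.round(c,3),o.round(2))
E
```

```text
t46.10 grasp [ 0.5074 -0.2745  0.1952] yawY 39.9 w 0.0843 F [-0.4 -0.8 -0.3] tiltz [-0.031 -0.007 -0.999] q [ 1.34  0.61 -1.29  1.59  0.6   1.43  0.69]
delta tool [1.00e-04 1.20e-03 1.17e-01] yaw -0.3 (q7 0.69)
[ 0.505 -0.274  0.19 ] [ 1.34  0.61 -1.29  1.6   0.6   1.42  0.68]
[ 0.505 -0.274  0.078] [ 1.28  0.72 -1.18  1.7   0.71  1.25  0.61]
[ 0.505 -0.274  0.078 30.   ] [ 1.27  0.7  -1.15  1.7   0.68  1.23  0.46]
[ 0.505 -0.274  0.078  0.   ] [ 1.23  0.65 -1.06  1.7   0.59  1.19  0.  ]
[  0.505  -0.274   0.078 -30.   ] [ 1.18  0.59 -0.97  1.71  0.51  1.15 -0.46]
[  0.505  -0.274   0.078 -60.   ] [ 1.13  0.54 -0.88  1.72  0.42  1.1  -0.92]
[ 5.05e-01 -2.74e-01  7.80e-02 -9.00e+01] [ 1.07  0.49 -0.78  1.74  0.35  1.06 -1.4 ]
[ 5.05e-01 -2.74e-01  7.80e-02 -1.20e+02] [ 0.99  0.45 -0.68  1.76  0.3   1.03 -1.88]
```

View pics/e23.png

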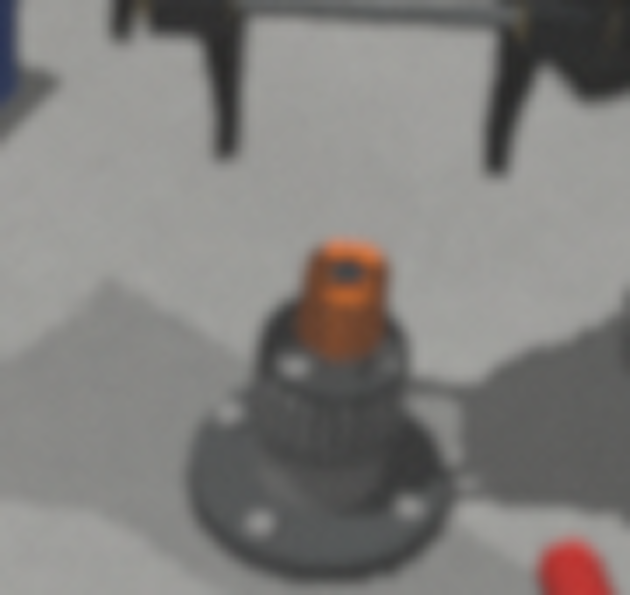

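Emit:
carry_out(
  rows=[
    {"jaw":0.087,"delta_pos":[0,0.001,0.025],"yaw":0},
    {"jaw":0.087,"delta_pos":[0,0,0.025],"yaw":0},
    {"jaw":0.087,"delta_pos":[0,0,0.02],"yaw":0},
    {"jaw":0.087,"delta_pos":[0,0,0.02],"yaw":0},
    {"jaw":0.087,"delta_pos":[0,0,0.015],"yaw":0},
    {"jaw":0.087,"delta_pos":[0,0,0.011],"yaw":0},
    {"jaw":0.087,"delta_pos":[0,0,0],"yaw":0},
    {"jaw":0.087,"delta_pos":[0,0,0],"yaw":0},
  ],
)

```text
time: 47.0
ee_pos: [0.5101, -0.2735, 0.2433]
eef_rot: [0.427, 0.904, -0.01, -0.012]
ft_force: [0.2, -0.2, 0.6]
width: 0.087
```

```bash
python3 - <<'E'
from h import *
rep();cam("side","side24");cam("top","top24")
a=cv2.resize(C["side"]["img"][110:195,290:380],None,fx=7,fy=7,interpolation=cv2.INTER_CUBIC)
cv2.imwrite("pics/e24.png",a)
go(.5047,-.2745,.078,40)
E
```

```text
t47.00 grasp [ 0.5052 -0.2747  0.0799] yawY 39.5 w 0.0870 F [ 0.2 -0.2  0.6] tiltz [-0.03  -0.007 -1.   ] q [ 1.29  0.71 -1.19  1.71  0.71  1.25  0.61]
delta tool [ 0.0007 -0.0003  0.0023] yaw -0.5 (q7 0.61)
```

View pics/e24.png

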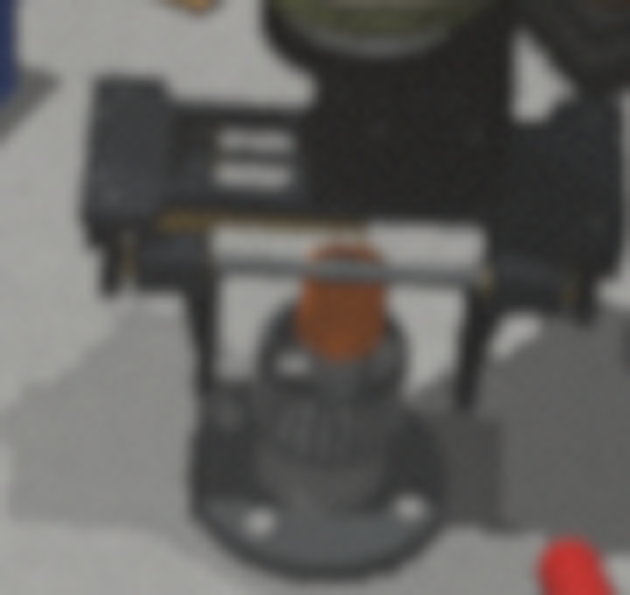

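Emit:
carry_out(
  rows=[
    {"jaw":0.087,"delta_pos":[0.0005,0,0.002],"yaw":0},
    {"jaw":0.05,"delta_pos":[0,0,0],"yaw":0},
    {"jaw":0.05,"delta_pos":[0,0,0],"yaw":0},
    {"jaw":0.05,"delta_pos":[0,0,0],"yaw":0},
    {"jaw":0.05,"delta_pos":[0,0,0],"yaw":0},
    {"jaw":0.05,"delta_pos":[0,0,0],"yaw":0},
  ],
  grip_force=45,
)

```text
time: 47.7
ee_pos: [0.5102, -0.2723, 0.241]
eef_rot: [0.426, 0.905, -0.008, -0.011]
ft_force: [9.8, 3.2, -10.3]
width: 0.0557
```

```bash
python3 - <<'E'
from h import *
rep(); print(np.round(r.read_state()["torque"],2))
E
```

```text
t47.70 grasp [ 0.5057 -0.2732  0.0775] yawY 39.6 w 0.0557 F [  9.8   3.2 -10.3] tiltz [-0.028 -0.006 -1.   ] q [ 1.29  0.72 -1.18  1.71  0.71  1.24  0.61]
[ 0.32 -1.94 -0.18]
```

Emit:
carry_out(
  rows=[
    {"jaw":0.05,"delta_pos":[0,0,0],"yaw":4},
    {"jaw":0.05,"delta_pos":[0,0,0],"yaw":4},
    {"jaw":0.05,"delta_pos":[0,0,0],"yaw":4},
    {"jaw":0.05,"delta_pos":[0,0,0],"yaw":4},
    {"jaw":0.05,"delta_pos":[0,0,0],"yaw":4},
  ],
)

```text
time: 48.2
ee_pos: [0.5108, -0.2719, 0.2409]
eef_rot: [0.577, 0.817, -0.01, -0.009]
ft_force: [11.6, 3.3, -9.4]
width: 0.055
```

```bash
python3 - <<'E'
from h import *
rep(); print(np.round(r.read_state()["torque"],2))
cam("side","side25")
a=cv2.resize(C["side"]["img"][110:195,290:380],None,fx=7,fy=7,interpolation=cv2.INTER_CUBIC)
cv2.imwrite("pics/e25.png",a)
E
```

```text
t48.20 grasp [ 0.5066 -0.2727  0.0774] yawY 19.5 w 0.0550 F [11.6  3.3 -9.4] tiltz [-0.026 -0.005 -1.   ] q [ 1.25  0.67 -1.12  1.71  0.66  1.21  0.29]
[ 0.88 -2.79  0.39]
```

View pics/e25.png

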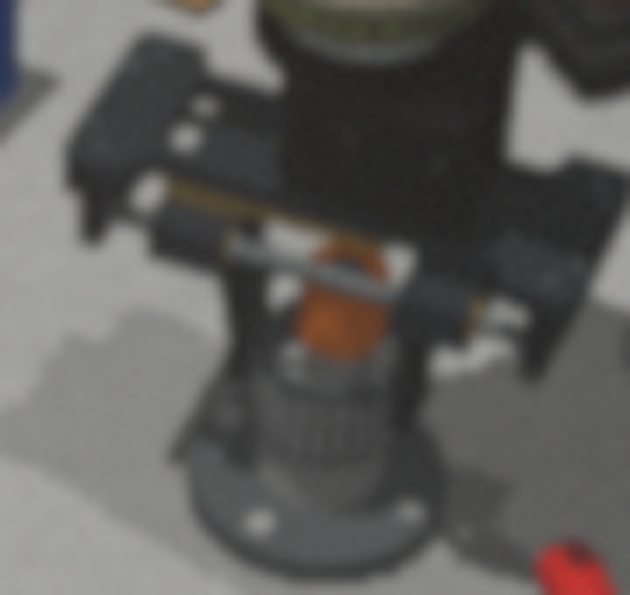

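Emit:
carry_out(
  rows=[
    {"jaw":0.05,"delta_pos":[0,0.0015,-0.001],"yaw":5},
    {"jaw":0.05,"delta_pos":[0,0,0],"yaw":6},
    {"jaw":0.05,"delta_pos":[0,0,0],"yaw":6},
    {"jaw":0.05,"delta_pos":[0,0,0],"yaw":6},
    {"jaw":0.05,"delta_pos":[0,0,0],"yaw":6},
    {"jaw":0.05,"delta_pos":[0,0,0],"yaw":6},
    {"jaw":0.05,"delta_pos":[0,0,0],"yaw":6},
    {"jaw":0.05,"delta_pos":[0,0,0],"yaw":6},
    {"jaw":0.05,"delta_pos":[0,0,0],"yaw":6},
  ],
)

```text
time: 49.15
ee_pos: [0.5128, -0.2721, 0.241]
eef_rot: [0.881, 0.472, -0.012, -0.003]
ft_force: [22.6, -3.0, -24.6]
width: 0.0548
```

```bash
python3 - <<'E'
from h import *
rep(); print(np.round(r.read_state()["torque"],2))
cam("side","side26");cam("top","top26")
E
```

```text
t49.15 grasp [ 0.509  -0.273   0.0775] yawY -33.6 w 0.0548 F [ 22.6  -3.  -24.6] tiltz [-0.023 -0.006 -1.   ] q [ 1.15  0.58 -0.95  1.71  0.52  1.14 -0.55]
[-0.16 -4.8   0.46]
```

Emit:
carry_out(
  rows=[
    {"jaw":0.05,"delta_pos":[0,0,0],"yaw":6},
    {"jaw":0.05,"delta_pos":[0,0,0],"yaw":6},
    {"jaw":0.05,"delta_pos":[0,0,0],"yaw":6},
    {"jaw":0.05,"delta_pos":[0,0,0],"yaw":6},
    {"jaw":0.05,"delta_pos":[0,0,0],"yaw":6},
  ],
)

```text
time: 49.75
ee_pos: [0.5131, -0.273, 0.2412]
eef_rot: [0.974, 0.228, -0.011, 0.001]
ft_force: [25.7, -9.0, -26.1]
width: 0.0544
```

```bash
python3 - <<'E'
from h import *
rep(); print(np.round(r.read_state()["torque"],2))
cam("side","side27");cam("top","top27")
a=cv2.resize(C["side"]["img"][110:195,290:380],None,fx=7,fy=7,interpolation=cv2.INTER_CUBIC)
cv2.imwrite("pics/e27.png",a)
E
```

```text
t49.75 grasp [ 0.5096 -0.2742  0.0778] yawY -63.7 w 0.0544 F [ 25.7  -9.  -26.1] tiltz [-0.022 -0.007 -1.   ] q [ 1.08  0.54 -0.85  1.71  0.46  1.12 -1.03]
[-0.85 -5.23  0.43]
```

View pics/e27.png

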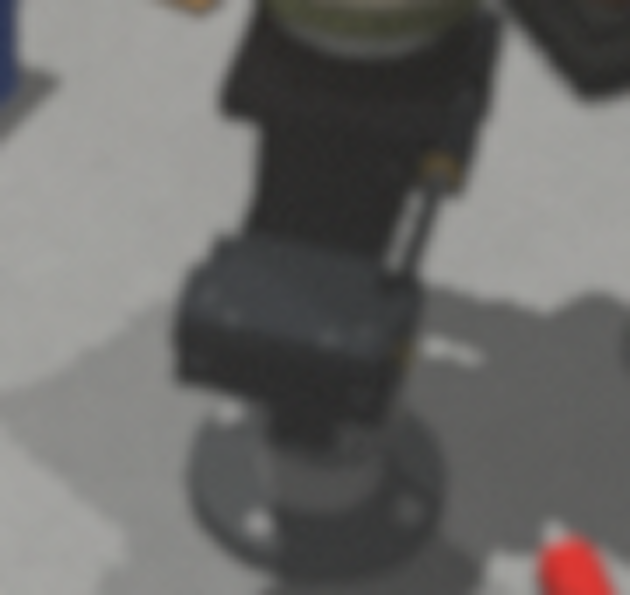

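Emit:
carry_out(
  rows=[
    {"jaw":0.087,"delta_pos":[0,0,0],"yaw":0},
    {"jaw":0.087,"delta_pos":[0,0,0],"yaw":0},
    {"jaw":0.087,"delta_pos":[0,0,0],"yaw":0},
    {"jaw":0.087,"delta_pos":[0,0,0],"yaw":0},
  ],
)

```text
time: 50.25
ee_pos: [0.5107, -0.2726, 0.2418]
eef_rot: [0.973, 0.229, -0.016, -0.0]
ft_force: [-0.1, 0.7, 0.1]
width: 0.0787
```

```bash
python3 - <<'E'
from h import *
rep(); print(np.round(r.read_state()["torque"],2))
E
```

```text
t50.25 grasp [ 0.5057 -0.2738  0.0783] yawY -63.5 w 0.0787 F [-0.1  0.7  0.1] tiltz [-0.031 -0.007 -0.999] q [ 1.08  0.53 -0.85  1.72  0.46  1.13 -1.02]
[ 0.05 -0.02  0.  ]
```

Emit:
carry_out(
  rows=[
    {"jaw":0.087,"delta_pos":[0,0,-0.025],"yaw":0},
    {"jaw":0.087,"delta_pos":[0,0,-0.03],"yaw":0},
    {"jaw":0.087,"delta_pos":[0,0,-0.03],"yaw":0},
    {"jaw":0.087,"delta_pos":[0,0,-0.03],"yaw":0},
    {"jaw":0.087,"delta_pos":[0,0,0],"yaw":0},
  ],
)

```text
time: 50.75
ee_pos: [0.5154, -0.2716, 0.3609]
eef_rot: [0.973, 0.229, -0.014, 0.002]
ft_force: [0.6, 0.9, 0.1]
width: 0.0873
```

```bash
python3 - <<'E'
from h import *
rep()
cam("side","side28");cam("top","top28")
a=cv2.resize(C["side"]["img"][110:195,290:380],None,fx=7,fy=7,interpolation=cv2.INTER_CUBIC)
cv2.imwrite("pics/e28.png",a)
E
```

```text
t50.75 grasp [ 0.5113 -0.2733  0.1974] yawY -63.5 w 0.0873 F [0.6 0.9 0.1] tiltz [-0.025 -0.01  -1.   ] q [ 1.12  0.42 -0.91  1.59  0.35  1.32 -0.95]
```

View pics/e28.png

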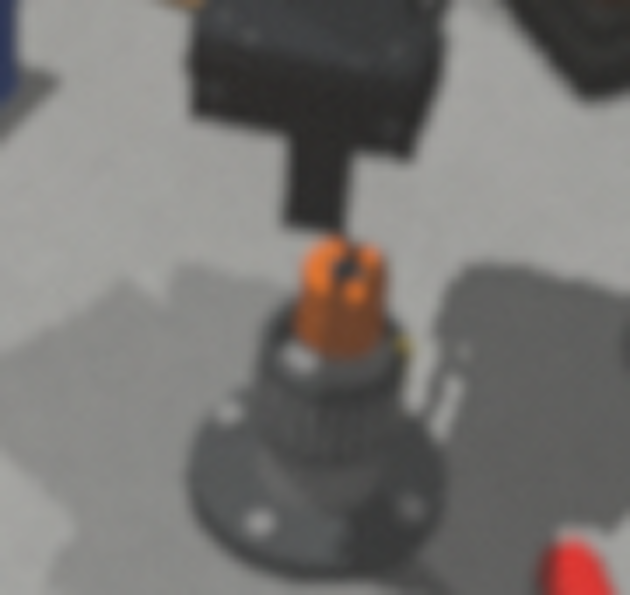

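View pics/top28.png

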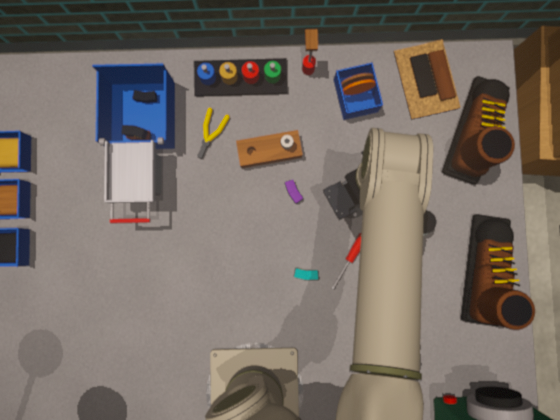

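```bash
cat > stripe.py <<'E'
from h import *
def stripe(n,b):
    im=C[n]["img"].astype(int)[b[2]:b[3],b[0]:b[1]]; B,G,R=im[...,0],im[...,1],im[...,2]
    w=np.clip((R+G)/2-B-25,0,None)*(R-G<40); 
    if w.sum()<20: print(n,"no stripe",w.sum()); return
    ys,xs=np.mgrid[b[2]:b[3],b[0]:b[1]]; u=(xs*w).sum()/w.sum(); v=(ys*w).sum()/w.sum()
    for z in(.082,.075):
        p=ray(n,u,v,z)[:2]-[.5055,-.2738]; print(n,round(u,1),round(v,1),z,"ang %.0f rad %.3f"%(np.degrees(np.arctan2(p[1],p[0])),np.hypot(*p)), w.sum())
E
python3 - <<'E'
from stripe import *
cam("side");cam("top")
b=(318,356,140,182)
stripe("side",b)
C["side"]["img"]=cv2.imread("pics/side0.png");stripe("side",b)
C["top"]["img"]=cv2.imread("pics/top0.png");stripe("top",(335,375,180,220))
print(ray("side",347.6,159.3,.082),ray("side",336.1,150.5,.082))
E
```

```text
side 340.3 154.0 0.082 ang -74 rad 0.017 440.5
side 340.3 154.0 0.075 ang -69 rad 0.024 440.5
side no stripe 0.0
top 361.4 187.7 0.082 ang -40 rad 0.030 161.5
top 361.4 187.7 0.075 ang -40 rad 0.032 161.5
[ 0.48428633 -0.28889559  0.082     ] [ 0.5263556  -0.29205864  0.082     ]
```

```bash
python3 - <<'E'
from h import *
rep();go(.506,-.2738,.079)
E
```

```text
t50.95 grasp [ 0.5088 -0.273   0.1923] yawY -63.5 w 0.0870 F [-0.1  0.2 -0.1] tiltz [-0.032 -0.007 -0.999] q [ 1.12  0.42 -0.91  1.6   0.35  1.32 -0.95]
delta tool [0.0007 0.0004 0.1133]
```

Emit:
carry_out(
  rows=[
    {"jaw":0.087,"delta_pos":[0,0,0.025],"yaw":0},
    {"jaw":0.087,"delta_pos":[0,0,0.025],"yaw":0},
    {"jaw":0.087,"delta_pos":[0.0007,0.0004,0.025],"yaw":0},
    {"jaw":0.087,"delta_pos":[0,0,0.02],"yaw":0},
    {"jaw":0.087,"delta_pos":[0,0,0.012],"yaw":0},
    {"jaw":0.087,"delta_pos":[0,0,0.006],"yaw":0},
    {"jaw":0.087,"delta_pos":[0,0,0],"yaw":0},
    {"jaw":0.087,"delta_pos":[0,0,0],"yaw":0},
  ],
)

```text
time: 51.75
ee_pos: [0.5121, -0.2727, 0.2444]
eef_rot: [0.973, 0.229, -0.015, 0.0]
ft_force: [-0.4, -0.5, -0.0]
width: 0.0868
```

```bash
python3 - <<'E'
from h import *
rep();go(.506,-.2738,.078)
E
```

```text
t51.75 grasp [ 0.5072 -0.274   0.081 ] yawY -63.5 w 0.0868 F [-0.4 -0.5 -0. ] tiltz [-0.03  -0.008 -1.   ] q [ 1.08  0.53 -0.85  1.71  0.45  1.13 -1.02]
delta tool [-0.0009 -0.0007  0.003 ]
```

Emit:
carry_out(
  rows=[
    {"jaw":0.05,"delta_pos":[0,0,0],"yaw":0},
    {"jaw":0.05,"delta_pos":[0,0,0],"yaw":0},
    {"jaw":0.05,"delta_pos":[0,0,0],"yaw":0},
    {"jaw":0.05,"delta_pos":[0,0,0],"yaw":0},
    {"jaw":0.05,"delta_pos":[0,0,0],"yaw":0},
  ],
)

```text
time: 52.25
ee_pos: [0.5121, -0.2737, 0.244]
eef_rot: [0.973, 0.229, -0.015, 0.001]
ft_force: [7.8, -9.0, -9.5]
width: 0.0554
```

```bash
python3 - <<'E'
from h import *
rep();print(np.round(r.read_state()["torque"],2))
E
```

```text
t52.25 grasp [ 0.5074 -0.2753  0.0806] yawY -63.5 w 0.0554 F [ 7.8 -9.  -9.5] tiltz [-0.029 -0.009 -1.   ] q [ 1.08  0.53 -0.85  1.71  0.46  1.13 -1.02]
[-1.86 -1.76  0.08]
```

Emit:
carry_out(
  rows=[
    {"jaw":0.05,"delta_pos":[0.0002,0.0015,0],"yaw":3},
    {"jaw":0.05,"delta_pos":[0,0,0],"yaw":4},
    {"jaw":0.05,"delta_pos":[0,0,0],"yaw":4},
    {"jaw":0.05,"delta_pos":[0,0,0],"yaw":4},
  ],
)

```text
time: 52.65
ee_pos: [0.5125, -0.2742, 0.2439]
eef_rot: [0.995, 0.099, -0.016, 0.002]
ft_force: [-0.1, -2.0, 2.3]
width: 0.0542
```

```bash
python3 - <<'E'
from h import *
rep();print(np.round(r.read_state()["torque"],2))
E
```

```text
t52.65 grasp [ 0.5075 -0.2754  0.0805] yawY -78.6 w 0.0542 F [-0.1 -2.   2.3] tiltz [-0.031 -0.007 -1.   ] q [ 1.04  0.52 -0.8   1.71  0.42  1.12 -1.26]
[0.7  0.42 0.35]
```

Emit:
carry_out(
  rows=[
    {"jaw":0.05,"delta_pos":[0,0,0],"yaw":4},
    {"jaw":0.05,"delta_pos":[0,0,0],"yaw":4},
  ],
)

```text
time: 52.85
ee_pos: [0.5126, -0.2742, 0.2439]
eef_rot: [0.999, 0.029, -0.015, 0.003]
ft_force: [3.4, -2.9, -3.6]
width: 0.0547
```

```bash
python3 - <<'E'
from h import *
rep();print(np.round(r.read_state()["torque"],2))
E
```

```text
t52.85 grasp [ 0.5076 -0.2753  0.0805] yawY -86.7 w 0.0547 F [ 3.4 -2.9 -3.6] tiltz [-0.031 -0.007 -1.   ] q [ 1.02  0.51 -0.77  1.71  0.41  1.11 -1.39]
[ 0.75 -0.42  0.37]
```

Emit:
carry_out(
  rows=[
    {"jaw":0.05,"delta_pos":[0,0,0],"yaw":3},
    {"jaw":0.05,"delta_pos":[0,0,0],"yaw":3},
  ],
)

```text
time: 53.05
ee_pos: [0.5126, -0.2743, 0.2438]
eef_rot: [1.0, -0.023, -0.015, 0.004]
ft_force: [0.9, -3.6, -0.8]
width: 0.0543
```

```bash
python3 - <<'E'
from h import *
rep();print(np.round(r.read_state()["torque"],2))
E
```

```text
t53.05 grasp [ 0.5076 -0.2754  0.0803] yawY -92.6 w 0.0543 F [ 0.9 -3.6 -0.8] tiltz [-0.03  -0.007 -1.   ] q [ 1.01  0.5  -0.75  1.71  0.39  1.11 -1.49]
[ 0.99 -0.13  0.36]
```

Emit:
carry_out(
  rows=[
    {"jaw":0.05,"delta_pos":[0,0,0],"yaw":3},
    {"jaw":0.05,"delta_pos":[0,0,0],"yaw":3},
  ],
)

```text
time: 53.25
ee_pos: [0.5127, -0.2742, 0.2437]
eef_rot: [0.997, -0.075, -0.015, 0.005]
ft_force: [0.3, -2.2, -0.1]
width: 0.0544
```

```bash
python3 - <<'E'
from h import *
rep();print(np.round(r.read_state()["torque"],2))
E
```

```text
t53.25 grasp [ 0.5077 -0.2753  0.0803] yawY -98.6 w 0.0544 F [ 0.3 -2.2 -0.1] tiltz [-0.03  -0.007 -1.   ] q [ 1.    0.49 -0.73  1.71  0.38  1.11 -1.58]
[ 1.07 -0.17  0.41]
```

Emit:
carry_out(
  rows=[
    {"jaw":0.05,"delta_pos":[0,0,0],"yaw":3},
    {"jaw":0.05,"delta_pos":[0,0,0],"yaw":3},
  ],
)

```text
time: 53.45
ee_pos: [0.5127, -0.2743, 0.2436]
eef_rot: [0.992, -0.127, -0.014, 0.005]
ft_force: [0.9, -4.0, -2.0]
width: 0.0543
```

```bash
python3 - <<'E'
from h import *
rep();print(np.round(r.read_state()["torque"],2))
E
```

```text
t53.45 grasp [ 0.5078 -0.2754  0.0802] yawY -104.6 w 0.0543 F [ 0.9 -4.  -2. ] tiltz [-0.03  -0.007 -1.   ] q [ 0.98  0.49 -0.71  1.71  0.37  1.1  -1.68]
[ 1.08 -0.56  0.49]
```

Emit:
carry_out(
  rows=[
    {"jaw":0.05,"delta_pos":[0,0,0],"yaw":3},
  ],
)

```text
time: 53.55
ee_pos: [0.5127, -0.2743, 0.2436]
eef_rot: [0.988, -0.153, -0.014, 0.006]
ft_force: [5.5, -5.9, -9.0]
width: 0.0545
```

```bash
python3 - <<'E'
from h import *
rep();print(np.round(r.read_state()["torque"],2))
E
```

```text
t53.55 grasp [ 0.5079 -0.2754  0.0802] yawY -107.6 w 0.0545 F [ 5.5 -5.9 -9. ] tiltz [-0.03  -0.007 -1.   ] q [ 0.97  0.49 -0.71  1.71  0.36  1.1  -1.73]
[ 0.49 -1.47  0.59]
```

Emit:
carry_out(
  rows=[
    {"jaw":0.05,"delta_pos":[0,0,0],"yaw":3},
  ],
)

```text
time: 53.65
ee_pos: [0.5127, -0.2743, 0.2436]
eef_rot: [0.984, -0.179, -0.014, 0.006]
ft_force: [1.0, -2.1, -3.0]
width: 0.054
```

```bash
python3 - <<'E'
from h import *
rep();print(np.round(r.read_state()["torque"],2))
cam("side","side30")
a=cv2.resize(C["side"]["img"][110:195,290:380],None,fx=7,fy=7,interpolation=cv2.INTER_CUBIC)
cv2.imwrite("pics/e30.png",a)
E
```

```text
t53.65 grasp [ 0.5079 -0.2754  0.0801] yawY -110.6 w 0.0540 F [ 1.  -2.1 -3. ] tiltz [-0.03  -0.007 -1.   ] q [ 0.97  0.48 -0.7   1.71  0.36  1.1  -1.78]
[ 0.81 -0.67  1.01]
```

View pics/e30.png

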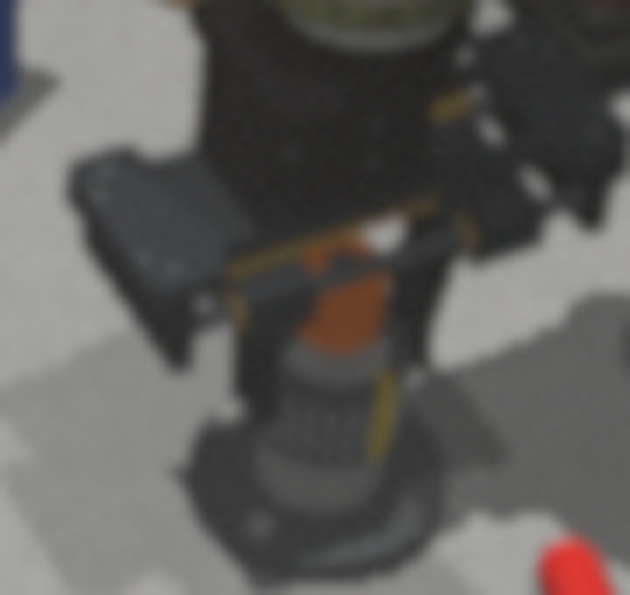

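Emit:
carry_out(
  rows=[
    {"jaw":0.05,"delta_pos":[0,0,0],"yaw":3},
    {"jaw":0.05,"delta_pos":[0,0,0],"yaw":0},
  ],
  grip_force=55,
)

```text
time: 53.9
ee_pos: [0.5133, -0.2744, 0.2436]
eef_rot: [0.979, -0.203, -0.013, 0.007]
ft_force: [6.9, -6.0, -8.2]
width: 0.054
```

```bash
python3 - <<'E'
from h import *
rep();print(np.round(r.read_state()["torque"],2))
cam("side")
print([ (a,proj("side",(.5075+.028*np.cos(np.radians(a)),-.2752+.028*np.sin(np.radians(a)),.082)).round(1)) for a in range(-210,-130,10)])
E
```

```text
t53.90 grasp [ 0.5088 -0.2758  0.0802] yawY -113.4 w 0.0540 F [ 6.9 -6.  -8.2] tiltz [-0.028 -0.009 -1.   ] q [ 0.96  0.48 -0.69  1.71  0.36  1.09 -1.83]
[-0.25 -1.97  1.31]
[(-210, array([340.9, 164.9])), (-200, array([342.6, 164.4])), (-190, array([344.2, 163.8])), (-180, array([345.6, 162.9])), (-170, array([346.7, 161.9])), (-160, array([347.5, 160.7])), (-150, array([348. , 159.4])), (-140, array([348.2, 158.1]))]
```

```bash
python3 - <<'E'
from h import *
cam("side","side31")
a=cv2.resize(C["side"]["img"][110:195,290:380],None,fx=7,fy=7,interpolation=cv2.INTER_CUBIC)
cv2.imwrite("pics/e31.png",a)
E
```

Emit:
carry_out(
  rows=[
    {"jaw":0.05,"delta_pos":[0,0,0],"yaw":4},
    {"jaw":0.05,"delta_pos":[0,0,0],"yaw":0},
  ],
)

```text
time: 54.2
ee_pos: [0.5133, -0.2744, 0.2438]
eef_rot: [0.971, -0.237, -0.012, 0.008]
ft_force: [5.8, -6.4, -6.1]
width: 0.0546
```

```bash
python3 - <<'E'
from h import *
rep();print(np.round(r.read_state()["torque"],2))
cam("side","side32")
a=cv2.resize(C["side"]["img"][110:195,290:380],None,fx=7,fy=7,interpolation=cv2.INTER_CUBIC)
b=cv2.resize(cv2.imread("pics/side31.png")[110:195,290:380],None,fx=7,fy=7,interpolation=cv2.INTER_CUBIC)
c=cv2.resize(cv2.imread("pics/side30.png")[110:195,290:380],None,fx=7,fy=7,interpolation=cv2.INTER_CUBIC)
cv2.imwrite("pics/e32.png",np.hstack([x[200:500,200:460] for x in(c,b,a)]))
E
```

```text
t54.20 grasp [ 0.5088 -0.2759  0.0804] yawY -117.4 w 0.0546 F [ 5.8 -6.4 -6.1] tiltz [-0.028 -0.01  -1.   ] q [ 0.95  0.48 -0.67  1.72  0.35  1.09 -1.89]
[-0.88 -1.43  2.09]
```

View pics/e32.png

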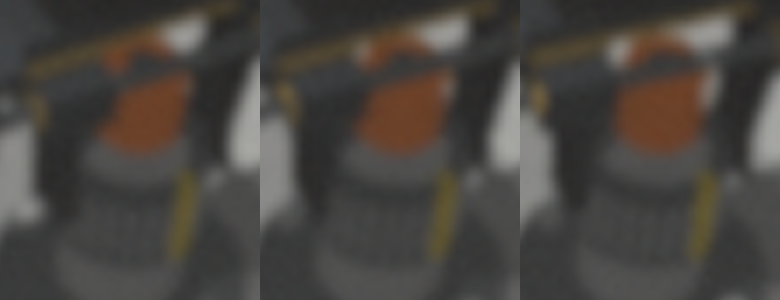

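Emit:
carry_out(
  rows=[
    {"jaw":0.087,"delta_pos":[0,0,0],"yaw":0},
    {"jaw":0.087,"delta_pos":[0,0,0],"yaw":0},
    {"jaw":0.087,"delta_pos":[0,0,0],"yaw":0},
    {"jaw":0.087,"delta_pos":[0,0,0],"yaw":0},
    {"jaw":0.087,"delta_pos":[0,0,0],"yaw":0},
    {"jaw":0.087,"delta_pos":[0,0,-0.02],"yaw":0},
    {"jaw":0.087,"delta_pos":[0,0,-0.03],"yaw":0},
    {"jaw":0.087,"delta_pos":[0,0,-0.03],"yaw":0},
    {"jaw":0.087,"delta_pos":[0,0,-0.03],"yaw":0},
    {"jaw":0.087,"delta_pos":[0,0,-0.02],"yaw":0},
  ],
)

```text
time: 55.25
ee_pos: [0.5168, -0.2729, 0.376]
eef_rot: [0.971, -0.237, -0.013, 0.007]
ft_force: [0.3, 0.6, -0.4]
width: 0.0872
```

```bash
python3 - <<'E'
from h import *
rep()
cam("side","side33");cam("top","top33")
a=cv2.resize(C["side"]["img"][110:195,290:380],None,fx=7,fy=7,interpolation=cv2.INTER_CUBIC)
cv2.imwrite("pics/e33.png",a)
go(.55,-.15,.3)
E
```

```text
t55.25 grasp [ 0.5121 -0.2742  0.2125] yawY -117.5 w 0.0872 F [ 0.3  0.6 -0.4] tiltz [-0.029 -0.008 -1.   ] q [ 0.98  0.35 -0.72  1.57  0.25  1.33 -1.82]
delta tool [-0.0262 -0.1257 -0.0888]
```

View pics/e33.png

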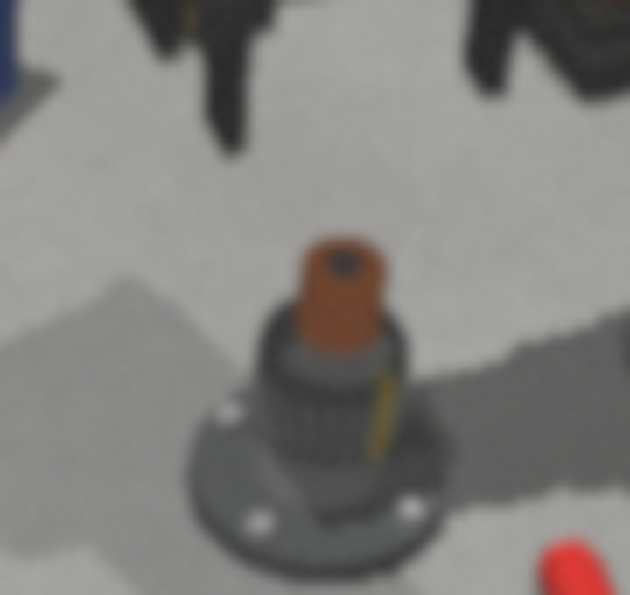

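Emit:
carry_out(
  rows=[
    {"jaw":0.087,"delta_pos":[0,0,-0.03],"yaw":0},
    {"jaw":0.087,"delta_pos":[0,0,-0.03],"yaw":0},
    {"jaw":0.087,"delta_pos":[0,0.03,0],"yaw":0},
    {"jaw":0.087,"delta_pos":[0,0.03,0],"yaw":0},
    {"jaw":0.087,"delta_pos":[0,0.03,0],"yaw":0},
    {"jaw":0.087,"delta_pos":[0,0.03,0],"yaw":0},
    {"jaw":0.087,"delta_pos":[0,0.03,0],"yaw":0},
    {"jaw":0.087,"delta_pos":[0,0,0],"yaw":0},
    {"jaw":0.087,"delta_pos":[0,0,0],"yaw":0},
  ],
)

```text
time: 56.25
ee_pos: [0.4488, -0.4061, 0.4356]
eef_rot: [0.971, -0.238, -0.015, 0.007]
ft_force: [0.7, 0.4, 0.3]
width: 0.0868
```

```bash
python3 - <<'E'
from h import *
rep()
cam("side","side34");cam("top","top34")
a=cv2.resize(C["top"]["img"][172:225,325:380],None,fx=11,fy=11,interpolation=cv2.INTER_CUBIC)
cv2.imwrite("pics/e34.png",a)
E
```

```text
t56.25 grasp [ 0.4437 -0.4071  0.2722] yawY -117.5 w 0.0868 F [0.7 0.4 0.3] tiltz [-0.031 -0.006 -0.999] q [ 1.16  0.35 -0.65  1.43  0.23  1.45 -1.55]
```

View pics/top34.png

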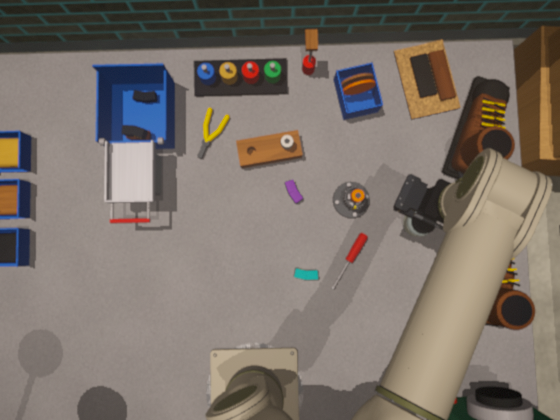

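View pics/side34.png

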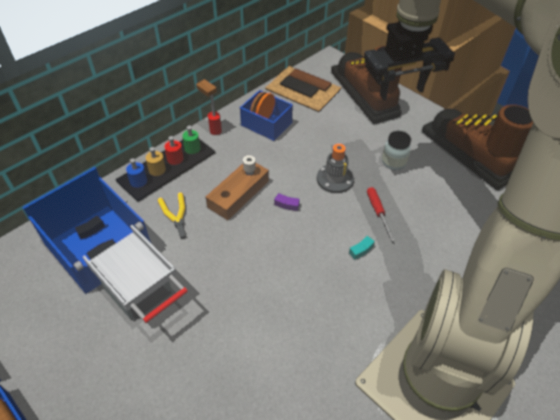

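View pics/e34.png

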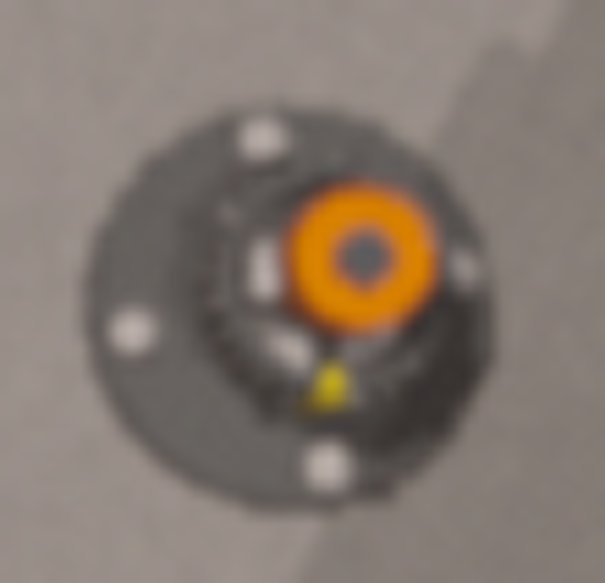

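```bash
python3 - <<'E'
from h import *
im=cv2.imread("pics/top34.png"); s=cv2.imread("pics/side34.png")
a=cv2.resize(im[55:150,85:185],(500,475),interpolation=cv2.INTER_CUBIC); b=cv2.resize(s[165:290,20:140],(290,475)[::1],interpolation=cv2.INTER_CUBIC)
cv2.imwrite("pics/e35.png",np.hstack([a,b]))
E
```

```text
(no output)
```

View pics/e35.png

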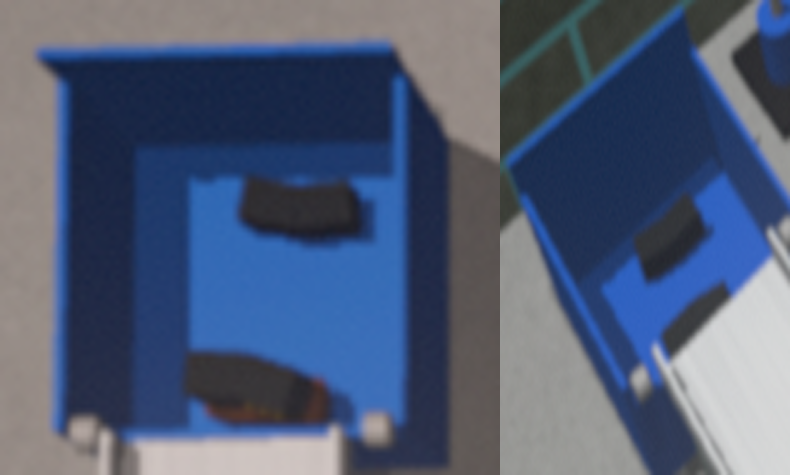

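All three offcuts (two black, one brown) are in the bin, and the tray is level and empty. Handing in.

```bash
python3 - <<'E'
from bench import job
print(job.close_job())
E
```

```text
the job is handed in; nothing more can be done
None
```

I finished the job in the order asked and handed it in at about 56 s; no verdict was given.

- **Offcuts:** three were present, two black and one brown. I put all three in the tray, lifted it to about 1.36 rad to tip them out, and lowered it again. The last pictures show both black ones in the bin with the brown one under one of them, and the tray empty and level.
- **Drum:** it stands upright in the chuck, shank down, about on the axis within what the camera resolves.
- **Sleeve:** I turned it clockwise by about 146° by the yellow stripe. At the end the resisting torque climbed from about 0.4 to 2.1 N m while the stripe stayed still, so it is at the stop. I have no direct reading of the sleeve angle.
- **Left alone:** the polisher, awl, pliers, glue jar and the purple and turquoise look-alikes are where they were.

Some things did not go cleanly:
- **First black offcut:** the first grasp closed too high because the arm did not reach the commanded height. It shifted the piece about 6 mm, and the second grasp worked.
- **Tool tilt:** the tool kept a tilt of about 1.8° for the rest of the run.
- **Sleeve re-grip:** side forces built up to about 37 N during the first grip, so I released, re-centred and gripped again.

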